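# Pack keyed specimen trays in the stack carrier

### The job

Raise the clamp lever of the stack carrier fully, lift the blue cover off the seat, and stack all the white specimen trays that are on the table upright on the seat, in any order, each with its notch over the red key below so that it sits fully down. Then put the blue cover on top in the same keyed way, and only then lower the lever fully so that the spring arm presses on the cover. Leave the other things on the table where they are.

Things in the scene. Friction and masses are not known exactly. Their poses are not given: they have to be found in the camera images.
- carrier: aluminium stack carrier, fixed: plate 100 (x) x 235 (y) x 20 mm with a keyed seat, and a grey column (30 x 34 mm, 110 mm high, 147 mm along +y from the seat) with the clamp head. Origin: on the table under the middle of the seat; z up, +y from the seat to the column. The seat's key lies towards -y: a seated tray or cover has its x axis along the carrier's -y.
- seat (a point): middle of the seat, on the plate's top face (20 mm above the table). It carries the same spigot (steel, 42 mm diameter, 6 mm high) and red key as a tray's top. The first tray's underside rests at this height, each further one 24 mm higher. A tray or cover goes fully down only with its notch over the key below; with the notch beside it, it rides up to 6 mm high and tilted.
- seat_key (a point): foot of the seat's red key, 27 mm from the middle of the seat along the carrier's -y, at the height of the plate's top face
- pivot (a point): point on the lever's hinge axis, in the plane in which its red knob swings; 60 mm along the carrier's -x and 140 mm along its +y from the seat, 130 mm above the table. The axis runs along the carrier's x.
- lever (a joint): clamp lever, rad: 0 = fully lowered (its stop), 2.1 = fully raised (its stop). It stays where it is left (about 4 N at the knob to move it). At value q the knob stands 75 mm from the pivot, in the direction of the carrier's -y (level, towards the seat) at q = 0 and turned upwards from there by q, over the top.
- lever_knob (a point): centre of the red knob at the end of the lever: a cylinder 18 mm in diameter, 16 mm long along the carrier's x (grip it across its flat ends, 16 mm, from above; it turns freely enough between the pads while it follows its arc). On a 10 mm round rod.
- clamp_arm: spring arm 140 mm long with a black roller (18 mm diameter) at its end, turning with the lever on its hinge line, in the carrier's plane x = 0; origin on the hinge. It stands 32 degrees below the lever: 32 below level when lowered (roller just above a lone cover on the seat), upright when raised (roller 280 mm above the table). It gives way upwards and presses a stack's cover with 1 to 2 N.
- cover: blue cover, same size, skirt and notch as a tray (64 x 56 x 24 mm), but with a plain flat top. Origin: centre of its underside; z up, x towards its notch (red mark on the face above the notch). Grip across its flat sides (faces at +-y, 56 mm apart). About 120 g. At the start it is seated on the carrier's seat, under the arm.
- tray_1: specimen tray 64 (x) x 56 (y) mm, white. Origin: centre of underside; z up, x towards its red key. Its flat top is 24 mm up with a round clear dish (42 mm diameter, 6 mm high) and the key (8 x 10 mm, 6 mm high, at x = 27 mm). Underside: skirt 7 mm deep with a 14 mm wide notch at +x, under the key. Grip across the flat sides (faces at +-y, 56 mm apart). About 90 g. May be absent (None).
- tray_2: specimen tray like tray_1 (same size, key, notch and axes; may be absent)
- tray_3: specimen tray like tray_1 (same size, key, notch and axes; may be absent)
- tray_4: specimen tray like tray_1 (same size, key, notch and axes; may be absent)
- mat: black rubber mat 110 x 110 x 2 mm, fixed, an empty place where the cover may be set down meanwhile. Origin: centre of its underside.
- petri_1: bystander: open clear dish, 58 mm diameter, 14 mm high
- glass_dish: bystander: flat glass dish 90 x 65 x 15 mm
- reagent: bystander: tall glass bottle, 84 mm diameter, 190 mm high
- stopper: bystander: yellow stopper, 24 mm diameter, 14 mm high, among the trays
- beaker: bystander: glass beaker, 64 mm diameter, 80 mm high
- marker: bystander: black marker pen, 12 mm thick, 130 mm long, lying
- jar: bystander: amber jar, 52 mm diameter, 60 mm high
Not all that is in view belongs to the job. Leave any brown or orange look-alike of the tray_4 alone.

How it is judged (in metres and radians):
On the way, in this order (a step that is already met when the one before it is completed fails the run):
1. the lever is raised (value of joint lever above 1.9 rad), for 0.2 s.
2. all trays and, on top, the cover are keyed and seated on the seat, the lever still raised (horizontal distance between each of tray_1, tray_2, tray_3, tray_4, cover and seat below 0.008 m and angle between each of tray_1, tray_2, tray_3, tray_4, cover's own z axis and vertical below 0.05 rad and x of seat_key in the frame of tray_1 above 0.017 m and y of seat_key in the frame of tray_1 between -0.012 and 0.012 m and (z of tray_1 in the frame of seat between -0.002 and 0.002 m or z of tray_1 in the frame of seat between 0.022 and 0.026 m or z of tray_1 in the frame of seat between 0.046 and 0.05 m or z of tray_1 in the frame of seat between 0.07 and 0.074 m) and x of seat_key in the frame of tray_2 above 0.017 m and y of seat_key in the frame of tray_2 between -0.012 and 0.012 m and (z of tray_2 in the frame of seat between -0.002 and 0.002 m or z of tray_2 in the frame of seat between 0.022 and 0.026 m or z of tray_2 in the frame of seat between 0.046 and 0.05 m or z of tray_2 in the frame of seat between 0.07 and 0.074 m) and x of seat_key in the frame of tray_3 above 0.017 m and y of seat_key in the frame of tray_3 between -0.012 and 0.012 m and (z of tray_3 in the frame of seat between -0.002 and 0.002 m or z of tray_3 in the frame of seat between 0.022 and 0.026 m or z of tray_3 in the frame of seat between 0.046 and 0.05 m or z of tray_3 in the frame of seat between 0.07 and 0.074 m) and x of seat_key in the frame of tray_4 above 0.017 m and y of seat_key in the frame of tray_4 between -0.012 and 0.012 m and (z of tray_4 in the frame of seat between -0.002 and 0.002 m or z of tray_4 in the frame of seat between 0.022 and 0.026 m or z of tray_4 in the frame of seat between 0.046 and 0.05 m or z of tray_4 in the frame of seat between 0.07 and 0.074 m) and x of seat_key in the frame of cover above 0.017 m and y of seat_key in the frame of cover between -0.012 and 0.012 m and (z of cover in the frame of seat between 0.022 and 0.026 m or z of cover in the frame of seat between 0.046 and 0.05 m or z of cover in the frame of seat between 0.07 and 0.074 m or z of cover in the frame of seat between 0.094 and 0.098 m) and z of cover in the frame of tray_1 above 0.02 m and z of cover in the frame of tray_2 above 0.02 m and z of cover in the frame of tray_3 above 0.02 m and z of cover in the frame of tray_4 above 0.02 m and value of joint lever above 1.5 rad), for 0.2 s.
3. the lever is lowered and the arm presses on the cover (value of joint lever below 0.12 rad and contact force between clamp_arm and cover above 0.2 N), for 0.2 s.
At the end, for the whole second after the job is handed in: All trays present, and the cover topmost, stand keyed in one stack on the seat, each fully down (height within 2 mm, tilt under 0.05 rad, within 8 mm of the seat axis, keys on the same side); lever within 0.12 rad of fully lowered, arm pressing on the cover; all at rest (all of step 3 and horizontal distance between each of tray_1, tray_2, tray_3, tray_4, cover and seat below 0.008 m and angle between each of tray_1, tray_2, tray_3, tray_4, cover's own z axis and vertical below 0.05 rad and x of seat_key in the frame of tray_1 above 0.017 m and y of seat_key in the frame of tray_1 between -0.012 and 0.012 m and (z of tray_1 in the frame of seat between -0.002 and 0.002 m or z of tray_1 in the frame of seat between 0.022 and 0.026 m or z of tray_1 in the frame of seat between 0.046 and 0.05 m or z of tray_1 in the frame of seat between 0.07 and 0.074 m) and x of seat_key in the frame of tray_2 above 0.017 m and y of seat_key in the frame of tray_2 between -0.012 and 0.012 m and (z of tray_2 in the frame of seat between -0.002 and 0.002 m or z of tray_2 in the frame of seat between 0.022 and 0.026 m or z of tray_2 in the frame of seat between 0.046 and 0.05 m or z of tray_2 in the frame of seat between 0.07 and 0.074 m) and x of seat_key in the frame of tray_3 above 0.017 m and y of seat_key in the frame of tray_3 between -0.012 and 0.012 m and (z of tray_3 in the frame of seat between -0.002 and 0.002 m or z of tray_3 in the frame of seat between 0.022 and 0.026 m or z of tray_3 in the frame of seat between 0.046 and 0.05 m or z of tray_3 in the frame of seat between 0.07 and 0.074 m) and x of seat_key in the frame of tray_4 above 0.017 m and y of seat_key in the frame of tray_4 between -0.012 and 0.012 m and (z of tray_4 in the frame of seat between -0.002 and 0.002 m or z of tray_4 in the frame of seat between 0.022 and 0.026 m or z of tray_4 in the frame of seat between 0.046 and 0.05 m or z of tray_4 in the frame of seat between 0.07 and 0.074 m) and x of seat_key in the frame of cover above 0.017 m and y of seat_key in the frame of cover between -0.012 and 0.012 m and (z of cover in the frame of seat between 0.022 and 0.026 m or z of cover in the frame of seat between 0.046 and 0.05 m or z of cover in the frame of seat between 0.07 and 0.074 m or z of cover in the frame of seat between 0.094 and 0.098 m) and z of cover in the frame of tray_1 above 0.02 m and z of cover in the frame of tray_2 above 0.02 m and z of cover in the frame of tray_3 above 0.02 m and z of cover in the frame of tray_4 above 0.02 m and linear speed of each of cover, tray_1, tray_2, tray_3, tray_4 below 0.02 m/s); the robot touches nothing.
It fails at once if a bystander was moved more than 5 cm or tipped over (distance of any of petri_1, glass_dish, reagent, stopper, beaker, marker, jar from where it was at the start of the episode above 0.05 m or angle between any of petri_1, glass_dish, reagent, stopper, beaker, jar's own z axis and vertical above 0.7 rad).
Of tray_1, tray_2, tray_3, tray_4 only 2 to 4 are there at a start; the rules pass over those that are not, and their reading is None.
At some moment in a run one of tray_1, tray_2, tray_3, tray_4, cover may be knocked a few centimetres aside while the robot is not near it.
It also fails if it takes over 210 s, if anything falls off the work surface, if the arm or the gripper's body presses on something with over 40 N, if the wrist force passes 120 N, or if a joint passes its speed limit or range.

### The arm

A 7-joint arm with a two-finger parallel gripper is mounted at the origin on the work surface. World frame = base frame: x ahead of the robot, y to its left, z up, the work surface at z = 0. Lengths are in mm, angles in rad, forces in N, time in s.
With the tool pointing down it reaches from about 400 to 900 mm from the base axis. Payload 5.5 kg.
Tool frame: the origin (TCP) lies between the finger pads; the fingertips stand 19 mm ahead of it and the grasp point (between the pads) is the TCP; x points along the fingers, z is the direction in which the jaws open and shut, and the axes are right-handed (so a half turn about x gives the same grasp; the last joint's range is limited). The gripper opens to 85 mm and grips with 20 to 120 N. Pads are 22 mm wide; open, the fingers measure 114 mm over their backs; the gripper's body (76 mm by 85 mm) begins 54 mm behind the grasp point. The pads swing forward as they close: fully open they stand 13 mm farther back than shut.
Start: joints at [1.582, 0.501, -0.427, 1.55, 0.221, 1.138, -0.21], TCP at [161.98, -629.494, 221.51] pointing down, gripper open.
Joint ranges: [-2.88, 2.88], [-0.31, 2.03], [-1.54, 1.56], [0.2, 2.42], [-1.41, 4.55], [0.19, 2.02], [-2.57, 2.57]. Speed limits (rad/s): [2.57, 2.57, 3.14, 3.14, 3.14, 3.14, 3.14].

### API

Orientations are given as a unit quaternion [w, x, y, z].
In Python, from workcell import r, viewer, hand_in gives the robot as it stands. The module is installed in compiled form; this text tells all that it offers.
- The arm moves only by the shell command python3 -m jog 'ROWS' [FORCE]. ROWS is JSON, a list of rows, each an object of numbers: "dx", "dy", "dz": the shift along the tool's x, y, z in cm; "yaw": the turn about the tool's x in degrees; "claw": the finger opening in cm, from 0 to 8.54. A call has exactly 10 rows; each row is the pose to reach, as a shift and turn from the pose commanded when the call began, along the tool's axes at that moment; what a row does not reach only later rows make up. A row lasts 1/10 s, in which the tool goes at most 50 mm and 8.59 degrees, less where a joint would pass 70% of its speed; a pose out of reach is approached as far as the arm can. A call with a gripper value outside its range is refused whole. The fingers move at their own pace and stop on an object; FORCE is the grip in N (left out, the last holds). Time passes only in rows, so rows that repeat a pose let the fingers close, or fill a call up. It gives the time, the measured TCP pose, the force and the opening at its end, in the units of the state.
- r.state(): the state, without advancing time (a new reading comes with each control period).
- viewer.camera(name): name is "scene" or "top" or "wrist"; returns a dict with "frame" (400x640x3 uint8, red, green, blue), "vertical_fov" (degrees; the focal length in pixels is half the picture's height over the tangent of half this angle, whatever the lens; pixels are square), "cx", "cy" (the principal point, pixels), "origin" and "attitude" of the camera in the world. Camera axes: x right, y down, z forward; pixel columns grow to the right and rows downward; lengths in mm; the calibration is good to about 2 mm. A picture is of the moment at which its call begins. There is no depth.
- hand_in(): hands the job in, once; it reports no verdict.
The state is a dict: "time": time; "joint_pos": joint angles; "joint_vel": joint speeds; "joint_torque": joint torques, N m; "eef_pos": TCP position; "tool_rot": TCP orientation; "wrist_force": force on the tool from outside, world axes, zero at the start; "wrist_torque": the same for the moment, N m; "opening": finger opening in mm.
Only numpy, scipy, OpenCV 4.12 (cv2) and the standard library are available. Lean on these libraries where they do the work, as an engineer would, in place of code of your own. Each camera call takes 0.05 s, during which the arm holds its last target.

## Working session

There is one attempt and no reset: what is moved stays moved. The work goes in short steps, Python scripts to look and compute and a shell command to move; the robot and the scene stay as the last step left them, time stands still between calls to the robot, and variables do not carry over. Pictures are saved under pics/ and viewed, and the job is handed in when it is done.

```bash
ls; mkdir -p pics
cat > h.py <<'E'
import numpy as np, cv2
from scipy.spatial.transform import Rotation as R
from workcell import r, viewer
def rot(q): return R.from_quat([q[1],q[2],q[3],q[0]]).as_matrix()
def cam(n):
    c=viewer.camera(n); c['R']=rot(c['attitude']); c['f']=200/np.tan(np.radians(c['vertical_fov'])/2); c['o']=np.array(c['origin'],float); return c
def save(c,name): cv2.imwrite('pics/'+name, cv2.cvtColor(c['frame'],cv2.COLOR_RGB2BGR))
def ray(c,u,v):
    d=c['R']@np.array([(u-c['cx'])/c['f'],(v-c['cy'])/c['f'],1.]); return d/np.linalg.norm(d)
def onz(c,u,v,z):
    d=ray(c,u,v); return c['o']+d*(z-c['o'][2])/d[2]
def proj(c,p):
    q=c['R'].T@(np.array(p,float)-c['o']); return np.array([c['cx']+c['f']*q[0]/q[2], c['cy']+c['f']*q[1]/q[2]])
def tri(c1,p1,c2,p2):
    d1,d2=ray(c1,*p1),ray(c2,*p2); A=np.stack([d1,-d2],1); t=np.linalg.lstsq(A,c2['o']-c1['o'],rcond=None)[0]
    a=c1['o']+t[0]*d1;b=c2['o']+t[1]*d2; return (a+b)/2, np.linalg.norm(a-b)
E
python3 - <<'E'
from h import *
np.set_printoptions(precision=3,suppress=True)
for n in ['scene','top','wrist']:
    c=cam(n); save(c,n+'0.png'); print(n,c['vertical_fov'],c['cx'],c['cy'],c['o'],c['R'].tolist())
s=r.state(); print(s); print(rot(s['tool_rot']))
E
```

```text
pics
scene 43.53576340250805 324.27942716173357 197.687584295878 [1234.186  705.068 1030.493] [[-0.7470184568131919, 0.46957291639684917, -0.47060036269322525], [0.664612054181769, 0.5105143195428787, -0.5455877078691937], [-0.01594498719744561, -0.7203307613369216, -0.6934474397205921]]
top 48.81186471197344 315.0284786283364 197.80679807232715 [ 421.653   15.989 1548.498] [[-0.027449318001997465, -0.9924798087137604, 0.11929109034929354], [-0.9994473169232491, 0.025009867904313914, -0.021899022862397602], [0.018750883609693222, -0.11982627342493325, -0.9926177857367604]]
wrist 62.9301173933508 318.9561136336535 199.07261496728694 [ 243.64  -608.833  373.496] [[0.2497981999924911, -0.9140050377206203, -0.31968054414030145], [-0.9682964440500427, -0.23636772554296148, -0.08082261293530364], [-0.001689887734168033, 0.3297348773529653, -0.9440720602456526]]
{'time': 0.15, 'joint_pos': array([ 1.582,  0.502, -0.427,  1.551,  0.221,  1.138, -0.21 ]), 'joint_vel': array([ 0.001, -0.002, -0.   , -0.002,  0.002, -0.001,  0.002]), 'joint_torque': array([ -0.007, -57.004,  -5.825, -28.129,   0.011,   0.008,   0.   ]), 'eef_pos': array([ 161.785, -628.985,  220.698]), 'tool_rot': array([ 0.558,  0.434,  0.559, -0.433]), 'wrist_force': array([ 0.366,  0.689, -0.529]), 'wrist_torque': array([ 0.006, -0.02 ,  0.034]), 'opening': 85.66191248494252}
[[-0.     0.968  0.249]
 [ 0.001  0.249 -0.968]
 [-1.     0.    -0.001]]
```

View pics/scene0.png

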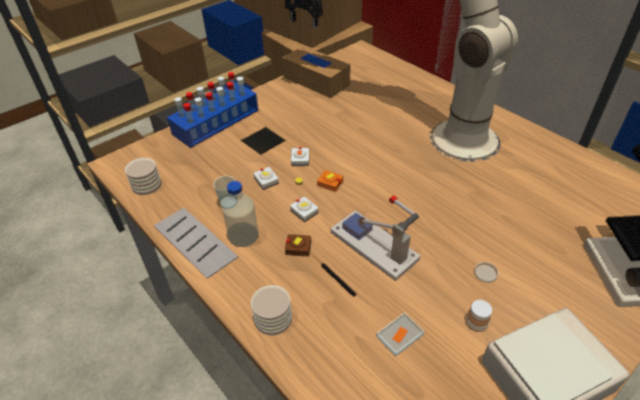

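View pics/top0.png

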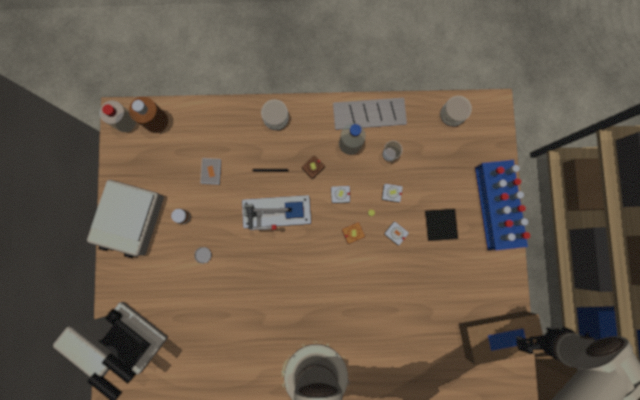

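View pics/wrist0.png

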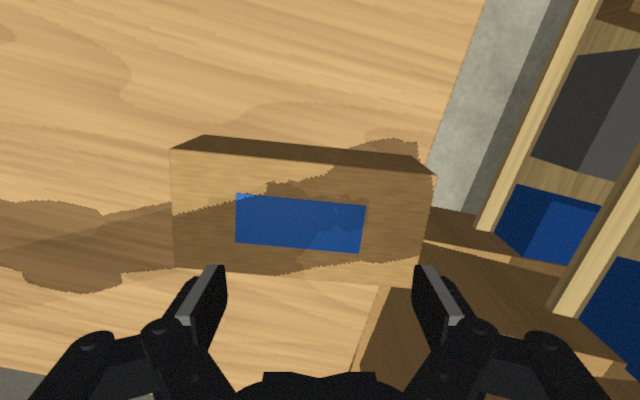

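Run:
```python
import cv2
a=cv2.imread('pics/top0.png')[145:265,230:470]; cv2.imwrite('pics/topc.png',cv2.resize(a,None,fx=3.3,fy=3.3,interpolation=cv2.INTER_CUBIC))
a=cv2.imread('pics/scene0.png')[120:280,220:430]; cv2.imwrite('pics/scenec.png',cv2.resize(a,None,fx=3.7,fy=3.7,interpolation=cv2.INTER_CUBIC))
```

```text
(no output)
```

View pics/topc.png

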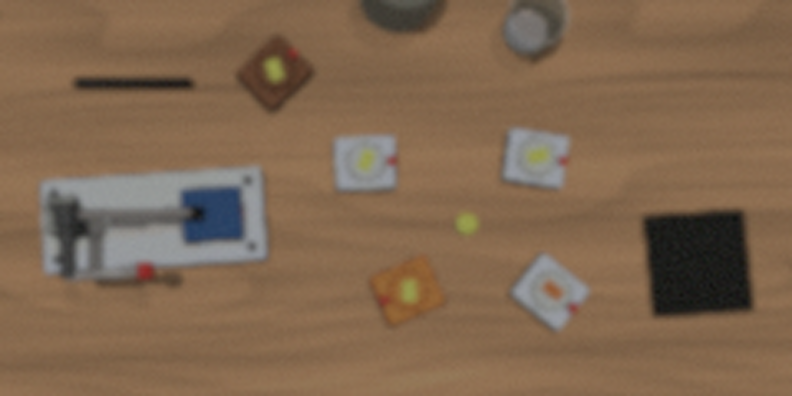

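View pics/scenec.png

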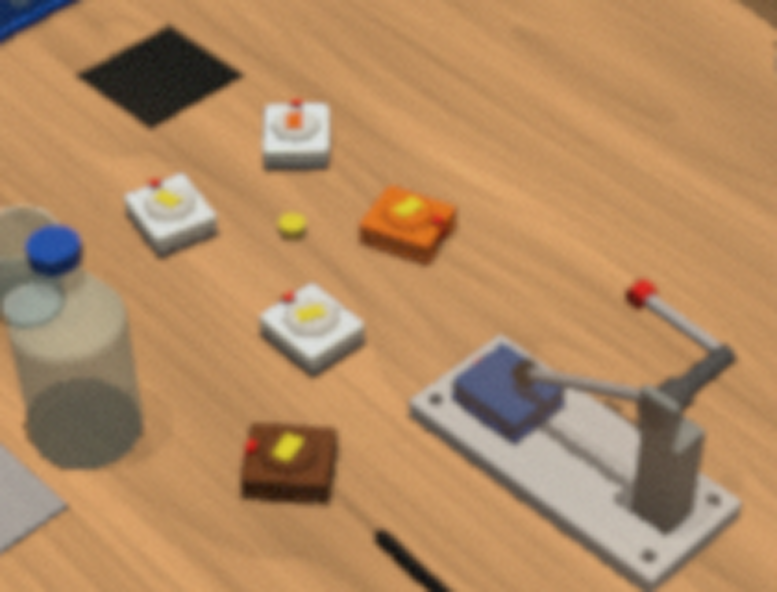

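Run:
```python
from h import *
np.set_printoptions(precision=1,suppress=True)
T=cam('top');S=cam('scene')
def blobs(c,lo,hi,amin):
    h=cv2.cvtColor(c['frame'],cv2.COLOR_RGB2HSV); m=cv2.inRange(h,np.array(lo),np.array(hi))
    n,l,st,ce=cv2.connectedComponentsWithStats(m); return [(ce[i].round(1),st[i,4],st[i,:4]) for i in range(1,n) if st[i,4]>=amin]
for c,n in((T,'top'),(S,'scene')):
    print(n)
    for lo,hi in (((0,150,90),(6,255,255)),((172,130,90),(180,255,255))):
        for b in blobs(c,lo,hi,3):print('red',b)
for n,uv,z in [('tray A',(341,194),24),('B',(393,193),24),('C',(397,233),24),('cover',(294,210),44),('mat',(441,224),2),('stopper',(371.5,212),14),('orange',(354,233),24),('brown',(314,167),24),('bottle',(352,140),0),('knob',(275,228),130),('jar',(179,216),60),('petri',(203,255),14)]:
    print(n,onz(T,*uv,z))
# carrier plate corners from crop /3.3
for p in [(42,182),(258,167),(267,258),(46,275)]:
    print('plate',onz(T,230+p[0]/3.3,145+p[1]/3.3,20))
```

```text
top
red (array([107.6, 109.3]), np.int32(73), array([103, 105,  10,  10], dtype=int32))
red (array([317.8, 160.8]), np.int32(6), array([317, 160,   3,   3], dtype=int32))
red (array([499.5, 170. ]), np.int32(14), array([497, 169,   6,   3], dtype=int32))
red (array([517.2, 181.3]), np.int32(22), array([514, 179,   7,   5], dtype=int32))
red (array([503.8, 196.4]), np.int32(15), array([502, 195,   5,   4], dtype=int32))
red (array([521.8, 208. ]), np.int32(21), array([519, 206,   6,   5], dtype=int32))
red (array([508.3, 223.1]), np.int32(15), array([506, 222,   6,   3], dtype=int32))
red (array([273.8, 227.4]), np.int32(12), array([272, 226,   4,   4], dtype=int32))
red (array([526.3, 235. ]), np.int32(27), array([523, 233,   7,   5], dtype=int32))
red (array([345.5, 235.5]), np.int32(4), array([345, 235,   2,   2], dtype=int32))
red (array([500.5, 169.6]), np.int32(16), array([497, 167,   7,   6], dtype=int32))
red (array([515., 180.]), np.int32(3), array([514, 179,   3,   3], dtype=int32))
red (array([516. , 183.7]), np.int32(3), array([515, 183,   3,   2], dtype=int32))
red (array
[... 1382 characters left out ...]
  83,   3,   4], dtype=int32))
red (array([231.8,  84.4]), np.int32(8), array([231,  82,   2,   6], dtype=int32))
red (array([211.,  94.]), np.int32(5), array([211,  92,   1,   5], dtype=int32))
red (array([185.6, 108.4]), np.int32(5), array([184, 107,   4,   4], dtype=int32))
tray A [ 616.  -108.7   24. ]
B [ 614.9 -291.    24. ]
C [ 475.  -298.1   24. ]
cover [562.2  55.9  44. ]
mat [ 503.3 -460.     2. ]
stopper [ 551.  -214.2   14. ]
orange [ 479. -149.   24.]
brown [714. -17.  24.]
bottle [ 814.  -157.1    0. ]
knob [497.8 115.9 130. ]
jar [550.4 442.6  60. ]
petri [417.8 372.5  14. ]
plate [603.5 234.1  20. ]
plate [613.7   6.   20. ]
plate [517.1  -1.   20. ]
plate [505.4 230.7  20. ]
```

```bash
python3 -m jog '[{"dx":-3,"dy":4,"dz":-2.5,"yaw":-7},{"dx":-6,"dy":8,"dz":-5,"yaw":-14},{"dx":-9,"dy":12,"dz":-7.5,"yaw":-21},{"dx":-12,"dy":16,"dz":-10,"yaw":-28},{"dx":-13,"dy":20,"dz":-12.5,"yaw":-35},{"dx":-13,"dy":24,"dz":-15,"yaw":-42},{"dx":-13,"dy":28,"dz":-17.5,"yaw":-49},{"dx":-13,"dy":32,"dz":-20,"yaw":-56},{"dx":-13,"dy":36,"dz":-22.5,"yaw":-63},{"dx":-13,"dy":40,"dz":-25,"yaw":-70}]'
python3 - <<'E'
from h import *
np.set_printoptions(precision=3,suppress=True)
s=r.state(); print(s['time'],s['eef_pos'],s['joint_pos']);print(rot(s['tool_rot']))
c=cam('wrist');save(c,'w1.png');np.save('w1.npy',c,allow_pickle=True)
E
```

```text
0.25 [ 161.83  -629.205  221.004] [ 1.582  0.501 -0.427  1.551  0.221  1.138 -0.21 ]
[[-0.     0.968  0.249]
 [ 0.001  0.249 -0.968]
 [-1.     0.    -0.001]]invalid input
```

View pics/w1.png

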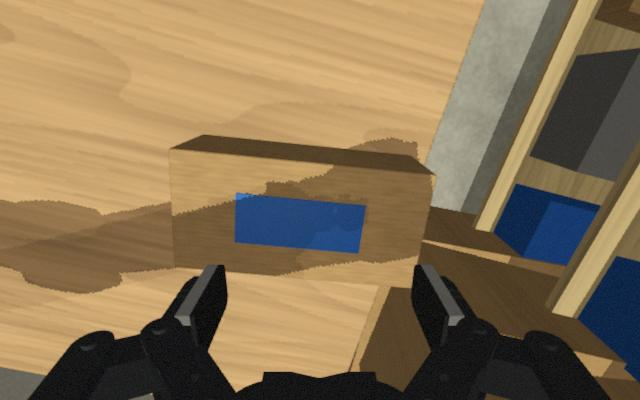

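```bash
python3 -m jog '[{"dx":-3,"dy":4,"dz":-2.5,"yaw":-7,"claw":8},{"dx":-6,"dy":8,"dz":-5,"yaw":-14,"claw":8},{"dx":-9,"dy":12,"dz":-7.5,"yaw":-21,"claw":8},{"dx":-12,"dy":16,"dz":-10,"yaw":-28,"claw":8},{"dx":-13,"dy":20,"dz":-12.5,"yaw":-35,"claw":8},{"dx":-13,"dy":24,"dz":-15,"yaw":-42,"claw":8},{"dx":-13,"dy":28,"dz":-17.5,"yaw":-49,"claw":8},{"dx":-13,"dy":32,"dz":-20,"yaw":-56,"claw":8},{"dx":-13,"dy":36,"dz":-22.5,"yaw":-63,"claw":8},{"dx":-13,"dy":40,"dz":-25,"yaw":-70,"claw":8}]'
python3 - <<'E'
from h import *
np.set_printoptions(precision=3,suppress=True)
s=r.state(); print(s['time'],s['eef_pos'],s['joint_pos']);print(rot(s['tool_rot']))
c=cam('wrist');save(c,'w1.png');np.save('w1.npy',c,allow_pickle=True)
E
```

```text
time: 1.3
eef_pos: [484.0, -290.5, 351.9]
tool_rot: [0.706, 0.032, 0.706, -0.033]
wrist_force: [1.2, -0.2, 0.5]
opening: 80.1
1.3 [ 484.    -290.522  351.918] [ 1.179  0.317 -0.867  1.59   0.247  1.349  0.189]
[[ 0.     0.093  0.996]
 [-0.001  0.996 -0.093]
 [-1.    -0.001  0.   ]]
```

View pics/w1.png

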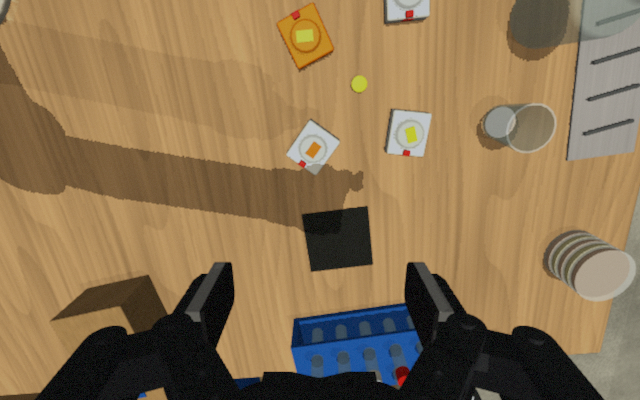

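```bash
python3 -m jog '[{"dx":0,"dy":4.5,"dz":0.2,"yaw":-1,"claw":4},{"dx":0,"dy":9,"dz":0.4,"yaw":-2,"claw":4},{"dx":0,"dy":13.5,"dz":0.6,"yaw":-3,"claw":4},{"dx":0,"dy":18,"dz":0.8,"yaw":-4,"claw":4},{"dx":0,"dy":22.5,"dz":1,"yaw":-5,"claw":4},{"dx":0,"dy":27,"dz":1.2,"yaw":-6,"claw":4},{"dx":0,"dy":32,"dz":1.4,"yaw":-7,"claw":4},{"dx":0,"dy":36,"dz":1.6,"yaw":-8,"claw":4},{"dx":0,"dy":40,"dz":2,"yaw":-8,"claw":4},{"dx":0,"dy":42.5,"dz":2,"yaw":-8,"claw":4}]'
python3 - <<'E'
from h import *
np.set_printoptions(precision=3,suppress=True)
s=r.state(); print(s['time'],s['eef_pos'],s['joint_pos']);print(rot(s['tool_rot']))
c=cam('wrist');save(c,'w2.png');np.save('w2.npy',c,allow_pickle=True)
E
```

```text
time: 2.35
eef_pos: [544.0, 132.5, 351.7]
tool_rot: [0.707, -0.016, 0.707, 0.016]
wrist_force: [-1.0, 0.2, 0.3]
opening: 39.7
2.35 [543.999 132.459 351.712] [ 0.519  0.359 -1.038  1.598  0.313  1.365 -0.51 ]
[[ 0.    -0.045  0.999]
 [ 0.001  0.999  0.045]
 [-1.     0.001  0.   ]]
```

View pics/w2.png

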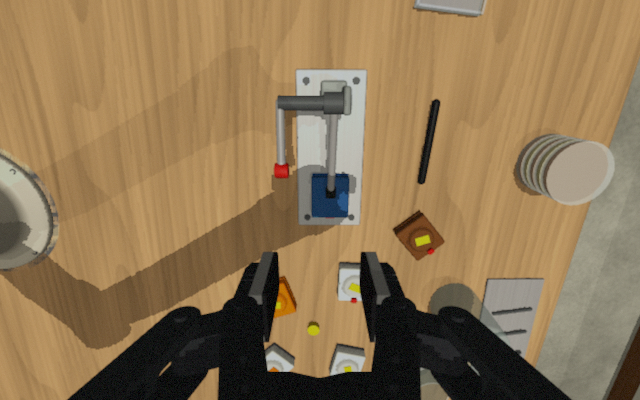

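```bash
cat >> h.py <<'E'
def mask(c,lo,hi):
    return cv2.inRange(cv2.cvtColor(c['frame'],cv2.COLOR_RGB2HSV),np.array(lo),np.array(hi))
def comps(m,amin,amax=1e9):
    n,l,st,ce=cv2.connectedComponentsWithStats(m)
    return [(ce[i],st[i,4],(l==i).astype(np.uint8)) for i in range(1,n) if amin<=st[i,4]<=amax]
def redmask(c): return mask(c,(0,150,80),(6,255,255))|mask(c,(172,140,80),(180,255,255))
E
python3 - <<'E'
from h import *
np.set_printoptions(precision=2,suppress=True)
T=cam('top');S=cam('scene');W=np.load('w2.npy',allow_pickle=True).item()
kn=lambda c,u,v:min(comps(redmask(c),6),key=lambda b:np.hypot(*(b[0]-(u,v))))[0]
kw,kt,ks=kn(W,282,171),kn(T,275,228),kn(S,393,199)
print(kw,kt,ks); print('knob W-T',tri(W,kw,T,kt),'W-S',tri(W,kw,S,ks))
print('onz130',onz(W,*kw,130))
# cover
cv=max(comps(mask(W,(100,100,30),(125,255,200)),300,5000),key=lambda b:b[1]); 
rc=cv2.minAreaRect(cv2.findContours(cv[2],cv2.RETR_EXTERNAL,cv2.CHAIN_APPROX_NONE)[0][0]);print('cover',cv[0],cv[1],rc)
for p in cv2.boxPoints(rc): print(p,onz(W,*p,44))
h=cv2.cvtColor(W['frame'],cv2.COLOR_RGB2HSV)
print(h[130,320],h[150,345],h[100,420])
m=mask(W,(0,0,120),(180,45,255)); 
p=[b for b in comps(m,1500) if b[2][150,345]][0]
k=cv2.morphologyEx(p[2],cv2.MORPH_CLOSE,np.ones((25,25)))
ct=max(cv2.findContours(k,cv2.RETR_EXTERNAL,cv2.CHAIN_APPROX_NONE)[0],key=cv2.contourArea)
ap=cv2.approxPolyDP(ct,8,True)[:,0]; print('plate poly',[(q.tolist(),onz(W,*q,20)[:2]) for q in ap])
a=W['frame'][55:235,265:385]; cv2.imwrite('pics/w2c.png',cv2.resize(a[...,::-1],None,fx=3.3,fy=3.3,interpolation=cv2.INTER_CUBIC))
E
```

```text
[281.16 170.56] [107.8  109.41] [392.74 198.42]
knob W-T (array([608.19, 310.74, 928.82]), np.float64(54.49102465409043)) W-S (array([499.84, 121.71, 135.94]), np.float64(0.8710762422955247))
onz130 [499.4  119.78 130.  ]
cover [329.57 196.33] 1350 ((330.0, 195.0), (42.0, 36.0), 90.0)
[312. 174.] [534.99  94.53  44.  ]
[348. 174.] [587.26  96.93  44.  ]
[348. 216.] [592.18  31.27  44.  ]
[312. 216.] [537.53  28.77  44.  ]
[ 25  17 185] [ 25  15 192] [ 17 117 178]
plate poly [([297, 69], array([508.3 , 236.49])), ([300, 223], array([518.57,   5.96])), ([358, 224], array([612.07,   8.49])), ([366, 70], array([603.5 , 239.55]))]
```

View pics/w2c.png

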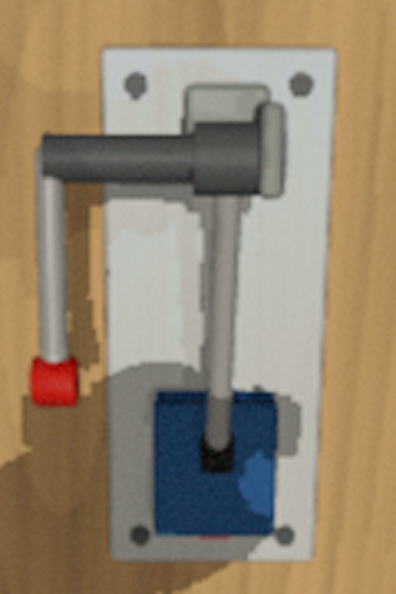

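```bash
python3 -m jog '[{"dx":3,"dy":-0.5,"dz":-2.2,"yaw":0,"claw":4},{"dx":7,"dy":-1,"dz":-4.5,"yaw":0,"claw":4},{"dx":11,"dy":-1,"dz":-4.5,"yaw":0,"claw":4},{"dx":15,"dy":-1,"dz":-4.5,"yaw":0,"claw":4},{"dx":18,"dy":-1,"dz":-4.5,"yaw":0,"claw":4},{"dx":20,"dy":-1,"dz":-4.5,"yaw":0,"claw":4},{"dx":21.8,"dy":-1,"dz":-4.5,"yaw":0,"claw":4},{"dx":21.8,"dy":-1,"dz":-4.5,"yaw":0,"claw":4},{"dx":21.8,"dy":-1,"dz":-4.5,"yaw":0,"claw":3},{"dx":21.8,"dy":-1,"dz":-4.5,"yaw":0,"claw":3}]'
python3 - <<'E'
from h import *
c=cam('wrist');save(c,'w3.png')
E
```

```text
time: 3.5
eef_pos: [500.6, 116.7, 134.6]
tool_rot: [0.708, -0.015, 0.706, 0.015]
wrist_force: [0.7, 0.5, -0.4]
opening: 30.0
```

View pics/w3.png

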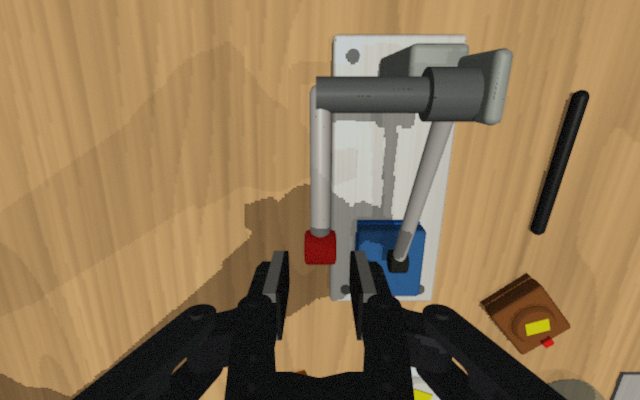

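Run:
```python
from h import *
np.set_printoptions(precision=3,suppress=True)
s=r.state(); print(s['time'],s['eef_pos'],s['wrist_force']);print(rot(s['tool_rot']))
c=cam('wrist');k=max(comps(redmask(c),200),key=lambda b:b[1])[0];print(k,proj(c,s['eef_pos']))
S=cam('scene');ks=min(comps(redmask(S),6),key=lambda b:np.hypot(*(b[0]-(393,199))))[0];print(tri(c,k,S,ks)); print(onz(c,*k,134))
print(r.state()['eef_pos'])
```

```text
3.55 [500.66  116.916 134.692] [-0.518 -0.248  0.292]
[[ 0.002 -0.041  0.999]
 [-0.     0.999  0.041]
 [-1.    -0.     0.002]]
[319.84  249.059] [319.974 254.296]
(array([500.26 , 122.185, 136.552]), np.float64(2.14540689453179))
[500.475 119.63  134.   ]
[500.448 117.075 134.51 ]
```

```bash
python3 -m jog '[{"dx":0.1,"dy":0.4,"dz":0,"yaw":0,"claw":3},{"dx":0.1,"dy":0.4,"dz":0,"yaw":0,"claw":1},{"dx":0.1,"dy":0.4,"dz":0,"yaw":0,"claw":1},{"dx":0.1,"dy":0.4,"dz":0,"yaw":0,"claw":1},{"dx":0.1,"dy":0.4,"dz":0,"yaw":0,"claw":1},{"dx":0.1,"dy":0.4,"dz":0,"yaw":0,"claw":1},{"dx":-0.65,"dy":0.45,"dz":0,"yaw":0,"claw":1},{"dx":-1.75,"dy":0.65,"dz":0,"yaw":0,"claw":1},{"dx":-2.8,"dy":1,"dz":0,"yaw":0,"claw":1},{"dx":-3.8,"dy":1.5,"dz":0,"yaw":0,"claw":1}]' 50
```

```text
time: 4.65
eef_pos: [497.4, 132.9, 171.1]
tool_rot: [0.706, -0.015, 0.708, 0.016]
wrist_force: [-1.0, -0.2, -0.9]
opening: 9.9
```

Run:
```python
from h import *
c=cam('wrist');save(c,'w4.png')
s=r.state();print(s['eef_pos'],proj(c,s['eef_pos']))
c=cam('scene');cv2.imwrite('pics/s4.png',cv2.resize(c['frame'][150:300,300:460,::-1],None,fx=4,fy=4))
```

```text
[498.09455001 133.49995855 172.64729691] [321.37247868 254.82440883]
```

View pics/w4.png

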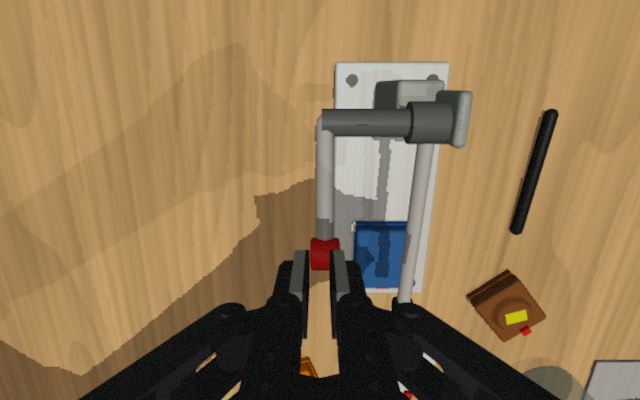

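View pics/s4.png

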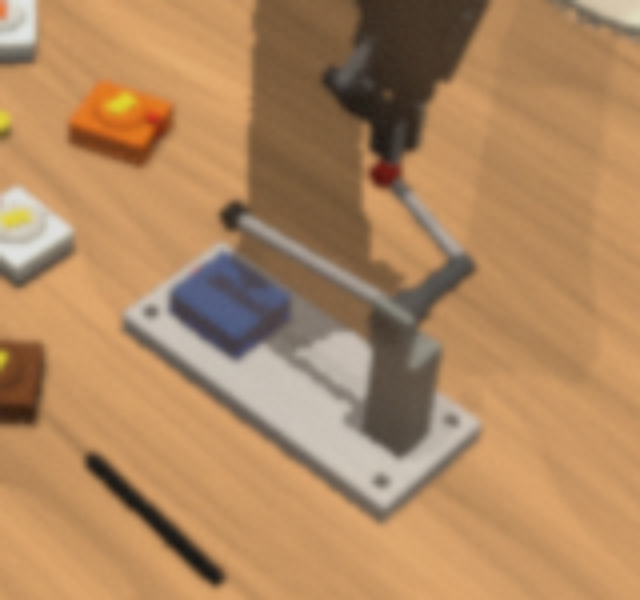

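```bash
python3 -m jog '[{"dx":-1.19,"dy":0.9,"dz":0,"yaw":0,"claw":0.8},{"dx":-2.18,"dy":2.03,"dz":0,"yaw":0,"claw":0.8},{"dx":-2.93,"dy":3.33,"dz":0,"yaw":0,"claw":0.8},{"dx":-3.4,"dy":4.75,"dz":0,"yaw":0,"claw":0.8},{"dx":-3.58,"dy":6.23,"dz":0,"yaw":0,"claw":0.8},{"dx":-3.46,"dy":7.73,"dz":0,"yaw":0,"claw":0.8},{"dx":-3.18,"dy":8.81,"dz":0,"yaw":0,"claw":0.8},{"dx":-2.9,"dy":9.51,"dz":0,"yaw":0,"claw":0.8},{"dx":-2.55,"dy":10.18,"dz":0,"yaw":0,"claw":0.8},{"dx":-2.4,"dy":10.45,"dz":0,"yaw":0,"claw":0.8}]'
python3 - <<'E'
from h import *
c=cam('wrist');save(c,'w5.png')
c=cam('scene');cv2.imwrite('pics/s5.png',cv2.resize(c['frame'][150:300,300:460,::-1],None,fx=4,fy=4))
E
```

```text
time: 5.75
eef_pos: [494.2, 237.1, 194.9]
tool_rot: [0.707, -0.015, 0.707, 0.015]
wrist_force: [-0.9, -0.7, -0.5]
opening: 7.8
```

View pics/w5.png

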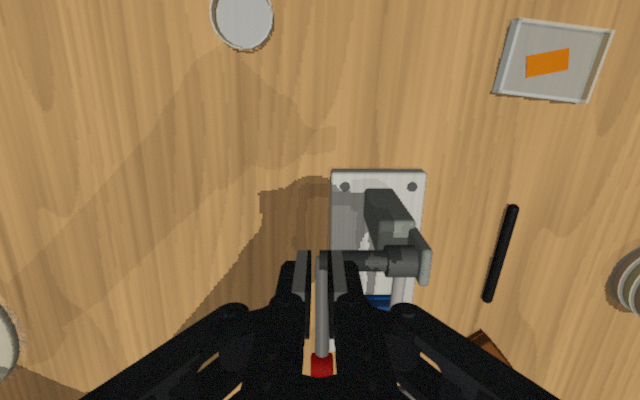

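View pics/s5.png

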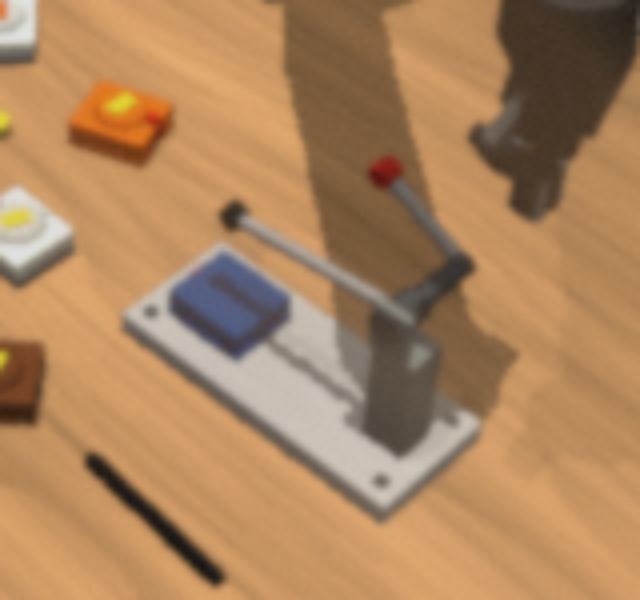

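```bash
python3 -m jog '[{"dx":-4,"dy":0,"dz":0,"yaw":0,"claw":4},{"dx":-8,"dy":0,"dz":0,"yaw":0,"claw":4},{"dx":-12,"dy":0,"dz":0,"yaw":0,"claw":4},{"dx":-14,"dy":-3,"dz":0,"yaw":0,"claw":4},{"dx":-14,"dy":-6,"dz":0,"yaw":0,"claw":4},{"dx":-14,"dy":-8,"dz":0,"yaw":0,"claw":4},{"dx":-14,"dy":-8,"dz":0,"yaw":0,"claw":4},{"dx":-14,"dy":-8,"dz":0,"yaw":0,"claw":4},{"dx":-14,"dy":-8,"dz":0,"yaw":0,"claw":4},{"dx":-14,"dy":-8,"dz":0,"yaw":0,"claw":4}]'
python3 - <<'E'
from h import *
np.set_printoptions(precision=2,suppress=True)
c=cam('wrist');save(c,'w6.png');S=cam('scene');np.save('w6.npy',c,allow_pickle=True)
ks=min(comps(redmask(S),6),key=lambda b:np.hypot(*(b[0]-(395,193))))[0]
for k in comps(redmask(c),60): print(k[0],k[1],tri(c,k[0],S,ks))
print(ks,r.state()['eef_pos'])
E
```

```text
time: 6.85
eef_pos: [497.7, 157.9, 335.5]
tool_rot: [0.707, -0.015, 0.707, 0.016]
wrist_force: [-0.4, 0.1, 0.6]
opening: 40.5
[320.31 198.71] 226 (array([499.49, 129.5 , 162.25]), np.float64(1.281752729476989))
[396.  192.5] [497.73 157.69 335.49]
```

View pics/w6.png

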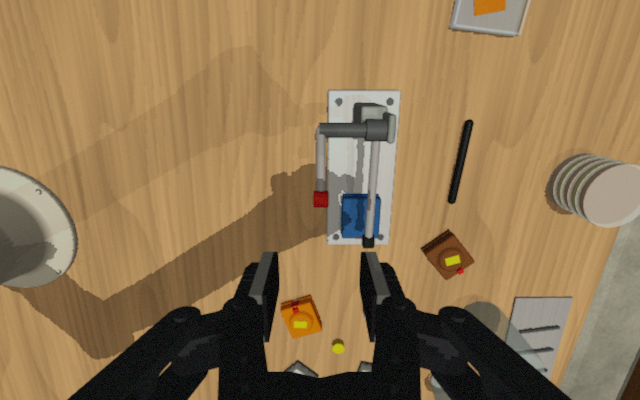

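```bash
python3 -m jog '[{"dx":2,"dy":-1,"dz":0.1,"yaw":0,"claw":4},{"dx":5,"dy":-2,"dz":0.1,"yaw":0,"claw":4},{"dx":8,"dy":-2.8,"dz":0.1,"yaw":0,"claw":4},{"dx":11,"dy":-2.8,"dz":0.1,"yaw":0,"claw":4},{"dx":14,"dy":-2.8,"dz":0.1,"yaw":0,"claw":4},{"dx":16,"dy":-2.8,"dz":0.1,"yaw":0,"claw":4},{"dx":17.8,"dy":-2.8,"dz":0.1,"yaw":0,"claw":4},{"dx":17.8,"dy":-2.8,"dz":0.1,"yaw":0,"claw":4},{"dx":17.8,"dy":-2.8,"dz":0.1,"yaw":0,"claw":4},{"dx":17.8,"dy":-2.8,"dz":0.1,"yaw":0,"claw":4}]'
python3 - <<'E'
from h import *
np.set_printoptions(precision=2,suppress=True)
c=cam('wrist');save(c,'w7.png');S=cam('scene');s=r.state();print(s['eef_pos'],proj(c,s['eef_pos']))
ks=min(comps(redmask(S),6),key=lambda b:np.hypot(*(b[0]-(395,193))))[0]
for k in comps(redmask(c),60): print(k[0],k[1],tri(c,k[0],S,ks))
E
```

```text
time: 7.95
eef_pos: [501.0, 129.4, 158.6]
tool_rot: [0.708, -0.015, 0.706, 0.015]
wrist_force: [0.0, 1.0, 0.1]
opening: 40.3
[501.   129.11 158.64] [320.07 254.9 ]
[317.99 259.84] 1012 (array([499.75, 131.18, 164.84]), np.float64(2.648107777633409))
[528.6  334.96] 75 (array([553.78, 165.58, 236.9 ]), np.float64(24.88226016878953))
```

View pics/w7.png

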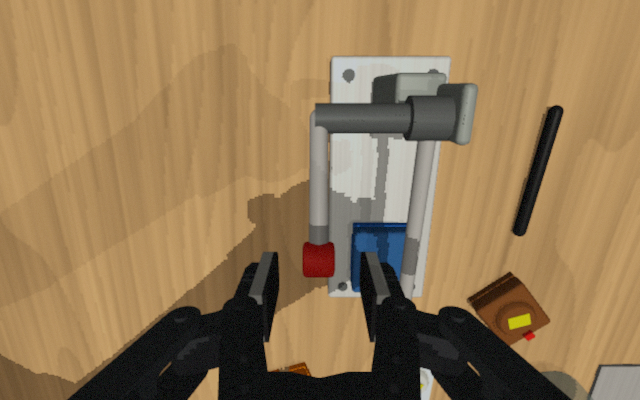

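```bash
python3 -m jog '[{"dx":0.3,"dy":0.1,"dz":-0.1,"yaw":0,"claw":0.5},{"dx":0.3,"dy":0.1,"dz":-0.1,"yaw":0,"claw":0.5},{"dx":0.3,"dy":0.1,"dz":-0.1,"yaw":0,"claw":0.5},{"dx":0.3,"dy":0.1,"dz":-0.1,"yaw":0,"claw":0.5},{"dx":0.3,"dy":0.1,"dz":-0.1,"yaw":0,"claw":0.5},{"dx":0.3,"dy":0.1,"dz":-0.1,"yaw":0,"claw":0.5},{"dx":0.3,"dy":0.1,"dz":-0.1,"yaw":0,"claw":0.5},{"dx":0.3,"dy":0.1,"dz":-0.1,"yaw":0,"claw":0.5},{"dx":0.3,"dy":0.1,"dz":-0.1,"yaw":0,"claw":0.5},{"dx":0.3,"dy":0.1,"dz":-0.1,"yaw":0,"claw":0.5}]' 60
python3 - <<'E'
from h import *
c=cam('wrist');save(c,'w8.png');print(r.state()['eef_pos'])
E
```

```text
time: 9.05
eef_pos: [500.5, 129.9, 155.1]
tool_rot: [0.708, -0.015, 0.706, 0.015]
wrist_force: [5.4, 0.1, 0.3]
opening: 13.8
[500.46047351 129.85491017 155.07225328]
```

View pics/w8.png

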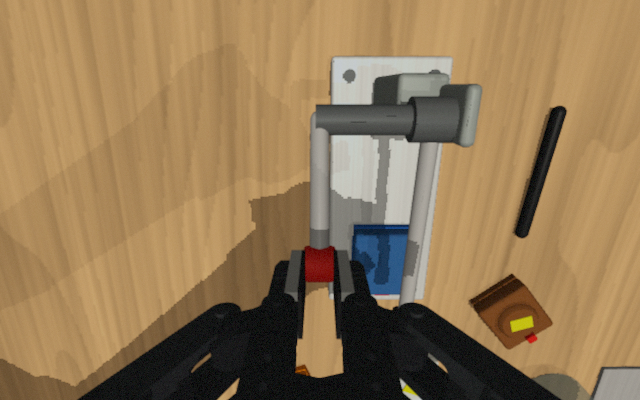

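```bash
python3 -m jog '[{"dx":-0.97,"dy":0.56,"dz":-0.1,"yaw":0,"claw":0.5},{"dx":-1.85,"dy":1.26,"dz":-0.1,"yaw":0,"claw":0.5},{"dx":-2.61,"dy":2.09,"dz":-0.1,"yaw":0,"claw":0.5},{"dx":-3.25,"dy":3.02,"dz":-0.1,"yaw":0,"claw":0.5},{"dx":-3.73,"dy":4.03,"dz":-0.1,"yaw":0,"claw":0.5},{"dx":-4.06,"dy":5.11,"dz":-0.1,"yaw":0,"claw":0.5},{"dx":-4.22,"dy":6.22,"dz":-0.1,"yaw":0,"claw":0.5},{"dx":-4.22,"dy":7.34,"dz":-0.1,"yaw":0,"claw":0.5},{"dx":-4.04,"dy":8.45,"dz":-0.1,"yaw":0,"claw":0.5},{"dx":-3.84,"dy":9.17,"dz":-0.1,"yaw":0,"claw":0.5}]'
python3 -m jog '[{"dx":0.28,"dy":0.7,"dz":0,"yaw":0,"claw":0.5},{"dx":0.6,"dy":1.35,"dz":0,"yaw":0,"claw":0.5},{"dx":0.8,"dy":1.7,"dz":0,"yaw":0,"claw":0.5},{"dx":0.8,"dy":1.7,"dz":0,"yaw":0,"claw":0.5},{"dx":0.8,"dy":1.7,"dz":0,"yaw":0,"claw":0.5},{"dx":0.8,"dy":1.7,"dz":0,"yaw":0,"claw":3},{"dx":0.8,"dy":1.7,"dz":0,"yaw":0,"claw":3},{"dx":0.8,"dy":1.7,"dz":0,"yaw":0,"claw":3},{"dx":0.8,"dy":1.7,"dz":0,"yaw":0,"claw":3},{"dx":-1,"dy":1.7,"dz":0,"yaw":0,"claw":3}]'
python3 - <<'E'
from h import *
c=cam('wrist');save(c,'w9.png')
c=cam('scene');cv2.imwrite('pics/s9.png',cv2.resize(c['frame'][130:300,300:460,::-1],None,fx=3.5,fy=3.5))
E
```

```text
time: 10.1
eef_pos: [496.7, 220.0, 194.7]
tool_rot: [0.708, -0.015, 0.706, 0.013]
wrist_force: [2.9, -5.1, 15.7]
opening: 11.4
time: 11.1
eef_pos: [492.2, 237.0, 201.2]
tool_rot: [0.706, -0.015, 0.708, 0.014]
wrist_force: [-0.2, 0.1, -0.0]
opening: 29.6
```

View pics/w9.png

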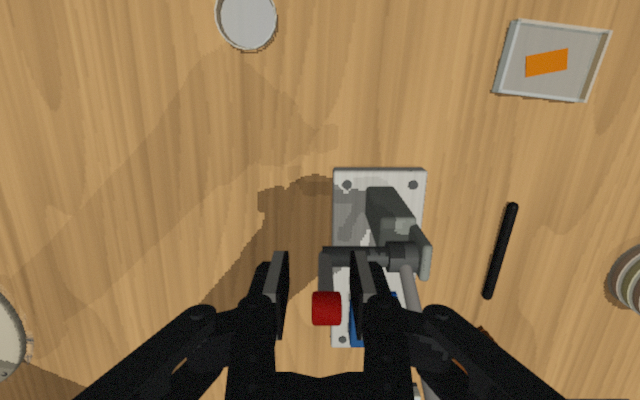

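View pics/s9.png

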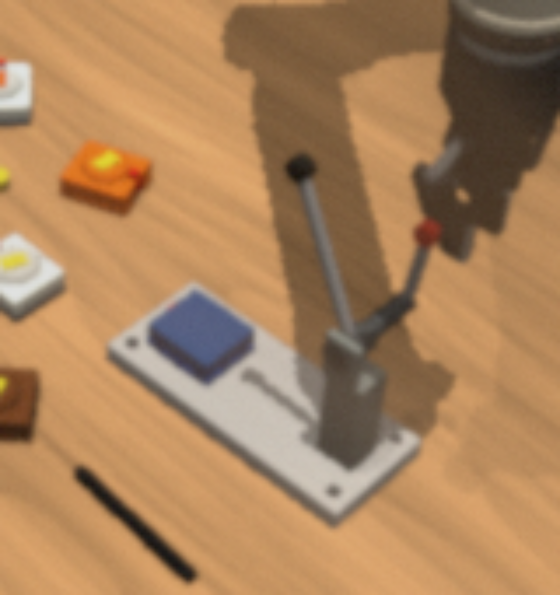

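Run:
```python
from h import *
np.set_printoptions(precision=2,suppress=True)
c=cam('wrist');S=cam('scene');
ks=min(comps(redmask(S),6),key=lambda b:np.hypot(*(b[0]-(422,196))))[0]
for k in comps(redmask(c),200): print(k[0],k[1],tri(c,k[0],S,ks))
print(ks,r.state()['eef_pos'])
```

```text
[321.41 307.9 ] 861 (array([497.07, 206.55, 203.82]), np.float64(2.758290820548148))
[422.22 196.04] [493.81 238.28 203.02]
```

```bash
python3 -m jog '[{"dx":-3,"dy":0,"dz":0,"yaw":0,"claw":3},{"dx":-6,"dy":0,"dz":0,"yaw":0,"claw":1},{"dx":-6.5,"dy":-2.5,"dz":0.2,"yaw":0,"claw":0},{"dx":-6.5,"dy":-6.5,"dz":0.2,"yaw":0,"claw":0},{"dx":-6.5,"dy":-7.5,"dz":0.2,"yaw":0,"claw":0},{"dx":-6.5,"dy":-7.5,"dz":0.2,"yaw":0,"claw":0},{"dx":-5,"dy":-7.5,"dz":0.2,"yaw":0,"claw":0},{"dx":-3,"dy":-7.5,"dz":0.2,"yaw":0,"claw":0},{"dx":0,"dy":-7.5,"dz":0.2,"yaw":0,"claw":0},{"dx":0,"dy":-7.5,"dz":0.2,"yaw":0,"claw":0}]'
python3 -m jog '[{"dx":0,"dy":1,"dz":0,"yaw":0,"claw":0},{"dx":0,"dy":2,"dz":0,"yaw":0,"claw":0},{"dx":0,"dy":2.7,"dz":0,"yaw":0,"claw":0},{"dx":0,"dy":3.4,"dz":0,"yaw":0,"claw":0},{"dx":0,"dy":4,"dz":0,"yaw":0,"claw":0},{"dx":0,"dy":4.5,"dz":0,"yaw":0,"claw":0},{"dx":0.2,"dy":5,"dz":0,"yaw":0,"claw":0},{"dx":0.4,"dy":5.4,"dz":0,"yaw":0,"claw":0},{"dx":0.4,"dy":5.6,"dz":0,"yaw":0,"claw":0},{"dx":0.4,"dy":5.6,"dz":0,"yaw":0,"claw":0}]'
python3 - <<'E'
from h import *
np.set_printoptions(precision=2,suppress=True)
c=cam('wrist');S=cam('scene');save(c,'w10.png')
for k in comps(redmask(S),6): 
    if 380<k[0][0]<460:
        for w in comps(redmask(c),200): print(k[0],w[0],w[1],tri(c,w[0],S,k[0]))
print(r.state()['eef_pos'],r.state()['wrist_force'])
E
```

```text
time: 12.3
eef_pos: [495.2, 163.9, 198.6]
tool_rot: [0.704, -0.016, 0.71, 0.016]
wrist_force: [0.7, -0.5, 0.2]
opening: 0.2
time: 13.3
eef_pos: [496.9, 221.4, 200.9]
tool_rot: [0.708, -0.015, 0.706, 0.016]
wrist_force: [-2.6, -0.0, 12.0]
opening: -0.0
[496.88 221.39 200.91] [-2.65 -0.35 12.47]
```

View pics/w10.png

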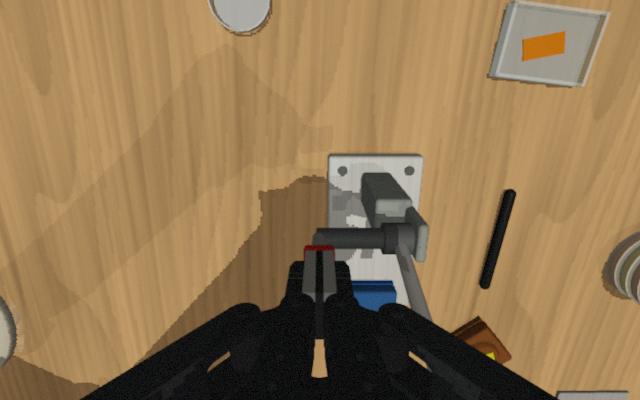

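Run:
```python
from h import *
c=cam('scene');cv2.imwrite('pics/s10.png',cv2.resize(c['frame'][130:300,300:460,::-1],None,fx=3.5,fy=3.5))
```

```text
(no output)
```

View pics/s10.png

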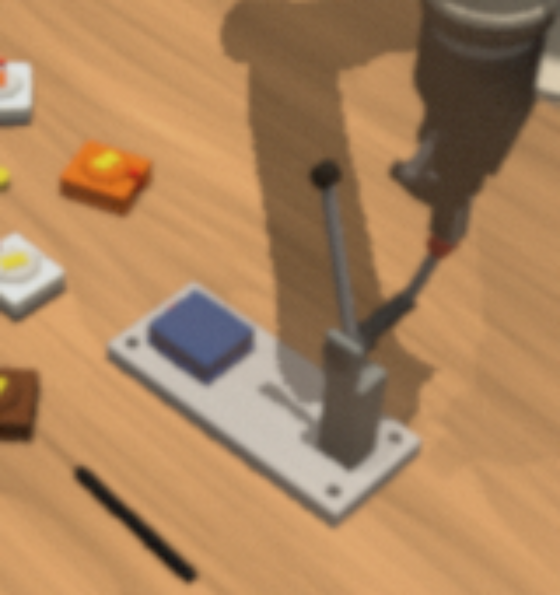

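```bash
python3 -m jog '[{"dx":0,"dy":0.3,"dz":0,"yaw":0,"claw":0},{"dx":0,"dy":0.6,"dz":0,"yaw":0,"claw":0},{"dx":0,"dy":0.9,"dz":0,"yaw":0,"claw":0},{"dx":0,"dy":1.2,"dz":0,"yaw":0,"claw":0},{"dx":0,"dy":1.4,"dz":0,"yaw":0,"claw":0},{"dx":0,"dy":1.4,"dz":0,"yaw":0,"claw":0},{"dx":0,"dy":1.4,"dz":0,"yaw":0,"claw":0},{"dx":0,"dy":1.4,"dz":0,"yaw":0,"claw":0},{"dx":0,"dy":1.4,"dz":0,"yaw":0,"claw":0},{"dx":0,"dy":1.4,"dz":0,"yaw":0,"claw":0}]'
python3 -m jog '[{"dx":0,"dy":0,"dz":0,"yaw":0,"claw":0},{"dx":-1,"dy":-3,"dz":0,"yaw":0,"claw":0},{"dx":-3,"dy":-6,"dz":0,"yaw":0,"claw":0},{"dx":-6,"dy":-8,"dz":0,"yaw":0,"claw":2},{"dx":-10,"dy":-8,"dz":0,"yaw":0,"claw":4},{"dx":-14,"dy":-8,"dz":0,"yaw":0,"claw":6},{"dx":-14,"dy":-8,"dz":0,"yaw":0,"claw":8},{"dx":-14,"dy":-8,"dz":0,"yaw":0,"claw":8},{"dx":-14,"dy":-8,"dz":0,"yaw":0,"claw":8},{"dx":-14,"dy":-8,"dz":0,"yaw":0,"claw":8}]'
python3 - <<'E'
from h import *
np.set_printoptions(precision=2,suppress=True)
c=cam('wrist');S=cam('scene');save(c,'w11.png');np.save('w11.npy',c,allow_pickle=True)
for k in comps(redmask(S),6): 
    if 380<k[0][0]<460:
        for w in comps(redmask(c),100): print(k[0],w[0],w[1],tri(c,w[0],S,k[0]))
print(r.state()['eef_pos'],r.state()['wrist_force'])
E
```

```text
time: 14.45
eef_pos: [495.9, 233.8, 199.0]
tool_rot: [0.707, -0.015, 0.707, 0.015]
wrist_force: [0.3, -0.0, 1.7]
opening: -0.0
time: 15.45
eef_pos: [498.2, 153.1, 337.3]
tool_rot: [0.706, -0.015, 0.708, 0.015]
wrist_force: [0.1, -0.0, -0.2]
opening: 80.3
[450.38  17.62] [321.4  101.78] 370 (array([503.2 , 229.83, 647.45]), np.float64(34.85858881799088))
[381.31  46.5 ] [321.4  101.78] 370 (array([542.31, 185.35, 586.67]), np.float64(148.2078755740809))
[387.86  50.43] [321.4  101.78] 370 (array([537.4 , 189.18, 578.57]), np.float64(135.403802552401))
[428.13 200.05] [321.4  101.78] 370 (array([495.84, 224.2 , 200.79]), np.float64(1.1075852060398832))
[498.47 153.27 337.74] [0.19 0.27 0.12]
```

View pics/w11.png

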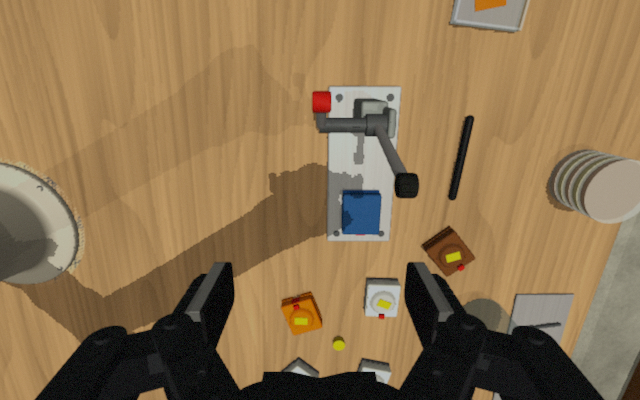

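Run:
```python
from h import *
np.set_printoptions(precision=2,suppress=True)
c=cam('scene');s=r.state();Rt=rot(s['tool_rot']);p=s['eef_pos'];print(p)
im=cv2.resize(c['frame'][50:250,300:500,::-1],None,fx=3,fy=3,interpolation=cv2.INTER_CUBIC)
for d in [(0,0,0),(19,0,0),(0,0,40),(0,0,-40),(19,0,40),(19,0,-40)]:
    q=(proj(c,p+Rt@np.array(d))-(300,50))*3; cv2.circle(im,(int(q[0]),int(q[1])),4,(0,255,0),-1); print(d,q/3+(300,50))
cv2.imwrite('pics/s11.png',im)
```

```text
[498.63 153.38 337.97]
(0, 0, 0) [410.4  140.73]
(19, 0, 0) [409.55 147.4 ]
(0, 0, 40) [398.95 148.63]
(0, 0, -40) [421.46 133.11]
(19, 0, 40) [398.22 155.31]
(19, 0, -40) [420.5  139.75]
```

View pics/s11.png

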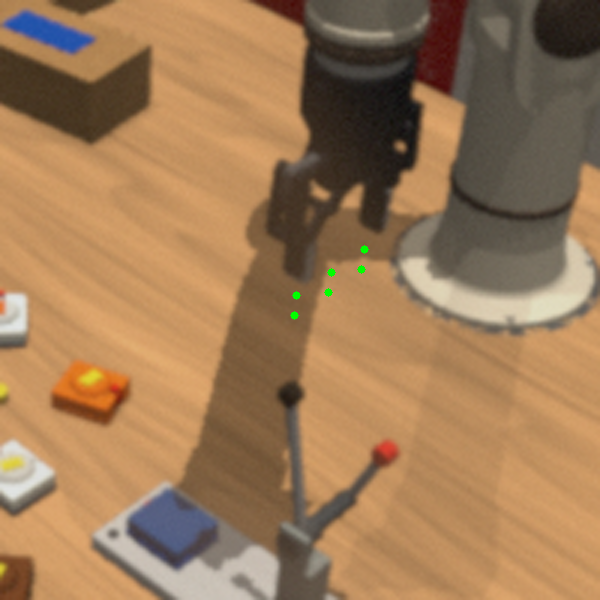

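```bash
python3 -m jog '[{"dx":2,"dy":0,"dz":-0.2,"yaw":0,"claw":4},{"dx":5,"dy":0,"dz":-0.2,"yaw":0,"claw":0},{"dx":8,"dy":0,"dz":-0.2,"yaw":0,"claw":0},{"dx":11,"dy":0,"dz":-0.2,"yaw":0,"claw":0},{"dx":14,"dy":0,"dz":-0.2,"yaw":0,"claw":0},{"dx":16,"dy":0,"dz":-0.2,"yaw":0,"claw":0},{"dx":16.6,"dy":1,"dz":-0.2,"yaw":0,"claw":0},{"dx":16.6,"dy":2,"dz":-0.2,"yaw":0,"claw":0},{"dx":16.6,"dy":3,"dz":-0.2,"yaw":0,"claw":0},{"dx":16.6,"dy":4,"dz":-0.2,"yaw":0,"claw":0}]'
python3 -m jog '[{"dx":0,"dy":0.4,"dz":0,"yaw":0,"claw":0},{"dx":0,"dy":0.8,"dz":0,"yaw":0,"claw":0},{"dx":0,"dy":1.2,"dz":0,"yaw":0,"claw":0},{"dx":0,"dy":1.5,"dz":0,"yaw":0,"claw":0},{"dx":0,"dy":1.8,"dz":0,"yaw":0,"claw":0},{"dx":0,"dy":2,"dz":0,"yaw":0,"claw":0},{"dx":0,"dy":2.2,"dz":0,"yaw":0,"claw":0},{"dx":0,"dy":2.2,"dz":0,"yaw":0,"claw":0},{"dx":0,"dy":2.2,"dz":0,"yaw":0,"claw":0},{"dx":0,"dy":2.2,"dz":0,"yaw":0,"claw":0}]'
python3 - <<'E'
from h import *
c=cam('scene');cv2.imwrite('pics/s12.png',cv2.resize(c['frame'][130:300,300:460,::-1],None,fx=3.5,fy=3.5))
E
```

```text
time: 16.6
eef_pos: [496.0, 195.1, 174.2]
tool_rot: [0.708, -0.015, 0.706, 0.016]
wrist_force: [0.5, -0.7, -0.3]
opening: -0.2
time: 17.6
eef_pos: [494.3, 214.1, 172.6]
tool_rot: [0.707, -0.015, 0.707, 0.014]
wrist_force: [-1.1, -5.6, 0.7]
opening: -0.1
```

View pics/s12.png

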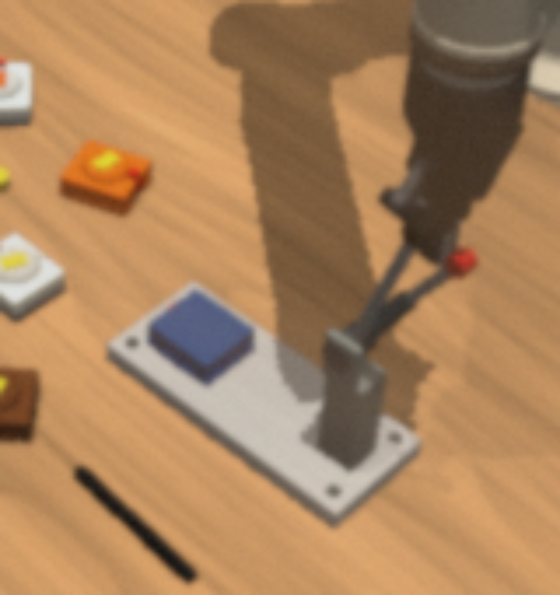

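```bash
python3 -m jog '[{"dx":0,"dy":-1,"dz":0,"yaw":0,"claw":0},{"dx":-1,"dy":-3,"dz":0,"yaw":0,"claw":0},{"dx":-3,"dy":-6,"dz":0,"yaw":0,"claw":0},{"dx":-6,"dy":-8,"dz":0,"yaw":0,"claw":0},{"dx":-10,"dy":-8,"dz":0,"yaw":0,"claw":4},{"dx":-14,"dy":-8,"dz":0,"yaw":0,"claw":6},{"dx":-17,"dy":-8,"dz":0,"yaw":0,"claw":6.5},{"dx":-17,"dy":-8,"dz":0,"yaw":0,"claw":6.5},{"dx":-17,"dy":-8,"dz":0,"yaw":0,"claw":6.5},{"dx":-17,"dy":-8,"dz":0,"yaw":0,"claw":6.5}]'
python3 - <<'E'
from h import *
np.set_printoptions(precision=2,suppress=True)
c=cam('wrist');S=cam('scene');save(c,'w13.png');np.save('w13.npy',c,allow_pickle=True)
for k in comps(redmask(S),6): 
    if 400<k[0][0]<460 and k[0][1]>150:
        for w in comps(redmask(c),100): print(k[0],w[0],w[1],tri(c,w[0],S,k[0]))
print(r.state()['eef_pos'],proj(S,(555,198,280)))
cv2.imwrite('pics/s13.png',cv2.resize(S['frame'][130:300,300:460,::-1],None,fx=3.5,fy=3.5))
E
```

```text
time: 18.65
eef_pos: [497.3, 135.4, 341.9]
tool_rot: [0.707, -0.015, 0.707, 0.015]
wrist_force: [0.7, -0.0, -0.1]
opening: 65.3
[431.53 203.92] [322.96  66.42] 398 (array([495.26, 235.02, 195.31]), np.float64(0.9448779986173884))
[497.18 135.3  341.63] [406.05 181.01]
```

View pics/w13.png

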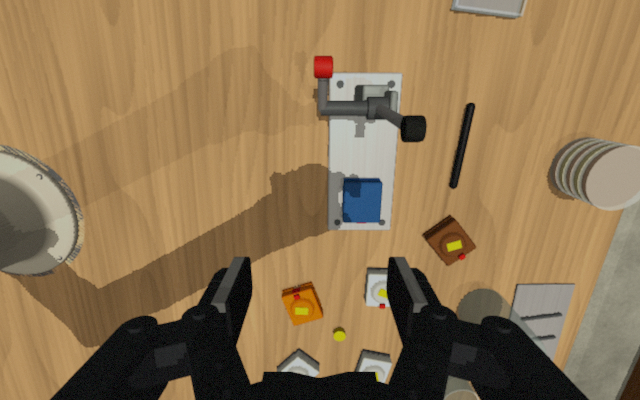

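View pics/s13.png

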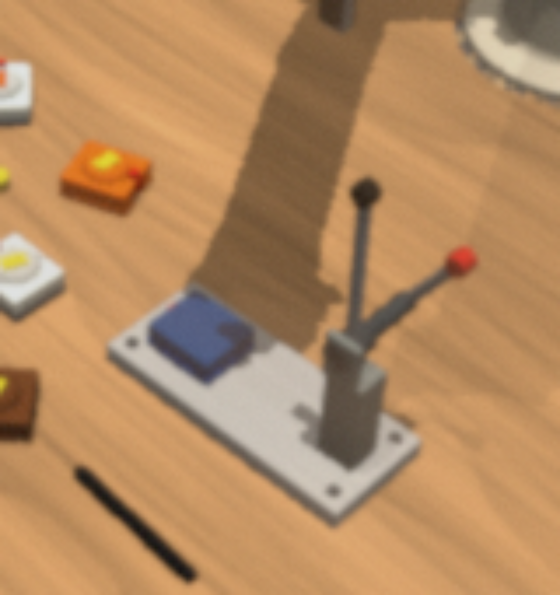

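Run:
```python
from h import *
np.set_printoptions(precision=2,suppress=True)
W=np.load('w13.npy',allow_pickle=True).item()
cv=max(comps(mask(W,(100,80,20),(125,255,255)),300,5000),key=lambda b:b[1]);m=cv[2]
ys=np.where(m.any(1))[0];print(cv[1],ys[0],ys[-1])
for row in range(ys[0],ys[-1]+1,4):
    xs=np.where(m[row])[0];print(row,xs[0],xs[-1],onz(W,xs[0]-.5,row,44)[:2],onz(W,xs[-1]+.5,row,44)[:2],W['frame'][row,355],)
print('front',onz(W,362,ys[-1]+.5,44),'back at z20',onz(W,362,ys[0]-.5,20),onz(W,362,ys[0]-.5,44))
```

```text
1634 178 221
178 344 358 [532.96  95.88] [554.36  96.83] [43 58 73]
182 344 380 [533.36  89.95] [586.36  92.3 ] [22 37 64]
186 343 381 [532.33  83.91] [588.43  86.39] [29 53 82]
190 343 381 [532.74  77.88] [589.08  80.37] [23 48 78]
194 343 380 [533.15  71.8 ] [588.27  74.24] [25 52 84]
198 343 380 [533.56  65.66] [588.92  68.12] [ 44  88 129]
202 343 380 [533.98  59.48] [589.57  61.94] [ 41  85 130]
206 343 380 [534.4   53.24] [590.23  55.72] [ 41  86 130]
210 343 379 [534.82  46.94] [589.42  49.37] [ 42  85 129]
214 343 379 [535.25  40.6 ] [590.09  43.03] [ 38  84 130]
218 343 379 [535.68  34.19] [590.76  36.64] [ 46  88 131]
front [565.2   29.84  44.  ] back at z20 [562.79  91.31  20.  ] [559.29  97.79  44.  ]
```

```bash
python3 -m jog '[{"dx":0,"dy":-3,"dz":2,"yaw":0,"claw":7.2},{"dx":0,"dy":-6,"dz":4,"yaw":0,"claw":7.2},{"dx":4,"dy":-7.8,"dz":6.2,"yaw":0,"claw":7.2},{"dx":8,"dy":-7.8,"dz":6.2,"yaw":0,"claw":7.2},{"dx":12,"dy":-7.8,"dz":6.2,"yaw":0,"claw":7.2},{"dx":16,"dy":-7.8,"dz":6.2,"yaw":0,"claw":7.2},{"dx":20,"dy":-7.8,"dz":6.2,"yaw":0,"claw":7.2},{"dx":24,"dy":-7.8,"dz":6.2,"yaw":0,"claw":7.2},{"dx":27,"dy":-7.8,"dz":6.2,"yaw":0,"claw":7.2},{"dx":27,"dy":-7.8,"dz":6.2,"yaw":0,"claw":7.2}]'
python3 - <<'E'
from h import *
np.set_printoptions(precision=2,suppress=True)
c=cam('wrist');S=cam('scene');save(c,'w14.png')
s=r.state();print(s['eef_pos']);print(rot(s['tool_rot']))
cv2.imwrite('pics/s14.png',cv2.resize(S['frame'][130:300,300:460,::-1],None,fx=3.5,fy=3.5))
E
```

```text
time: 19.75
eef_pos: [558.6, 59.6, 67.8]
tool_rot: [0.703, -0.015, 0.71, 0.015]
wrist_force: [-0.7, -0.2, -0.6]
opening: 72.3
[562.55  60.75  72.52]
[[-0.   -0.04  1.  ]
 [ 0.    1.    0.04]
 [-1.    0.   -0.  ]]
```

View pics/w14.png

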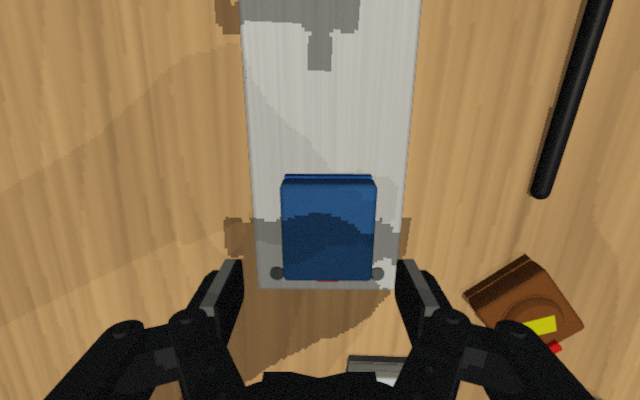

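View pics/s14.png

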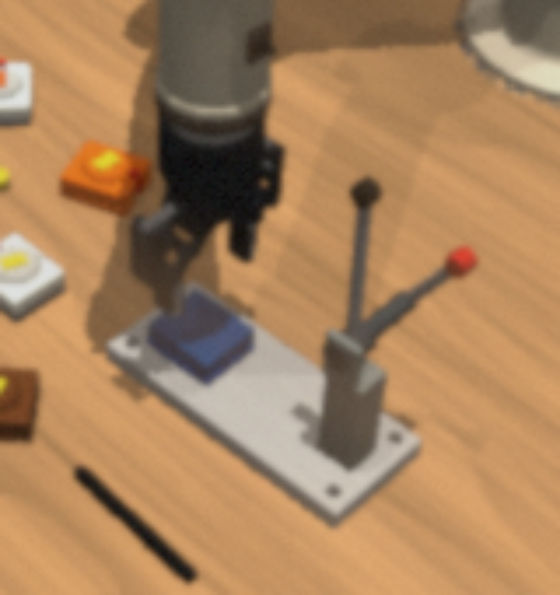

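```bash
python3 -m jog '[{"dx":1,"dy":0,"dz":0,"yaw":0,"claw":7.2},{"dx":2,"dy":0,"dz":0,"yaw":0,"claw":7.2},{"dx":3,"dy":0,"dz":0,"yaw":0,"claw":7.2},{"dx":4,"dy":0,"dz":0,"yaw":0,"claw":7.2},{"dx":4.7,"dy":0,"dz":0,"yaw":0,"claw":7.2},{"dx":5.2,"dy":0,"dz":0,"yaw":0,"claw":7.2},{"dx":5.5,"dy":0,"dz":0,"yaw":0,"claw":7.2},{"dx":5.5,"dy":0,"dz":0,"yaw":0,"claw":7.2},{"dx":5.5,"dy":0,"dz":0,"yaw":0,"claw":7.2},{"dx":5.5,"dy":0,"dz":0,"yaw":0,"claw":7.2}]'
python3 - <<'E'
from h import *
np.set_printoptions(precision=2,suppress=True)
c=cam('wrist');S=cam('scene');save(c,'w15.png')
s=r.state();print(s['eef_pos']);print(rot(s['tool_rot']))
cv2.imwrite('pics/s15.png',cv2.resize(S['frame'][170:260,310:430,::-1],None,fx=6,fy=6))
E
```

```text
time: 20.85
eef_pos: [563.5, 60.1, 18.3]
tool_rot: [0.707, -0.015, 0.707, 0.015]
wrist_force: [0.2, -0.4, 0.7]
opening: 71.9
[563.46  60.07  18.26]
[[ 0.   -0.04  1.  ]
 [-0.    1.    0.04]
 [-1.   -0.    0.  ]]
```

View pics/w15.png

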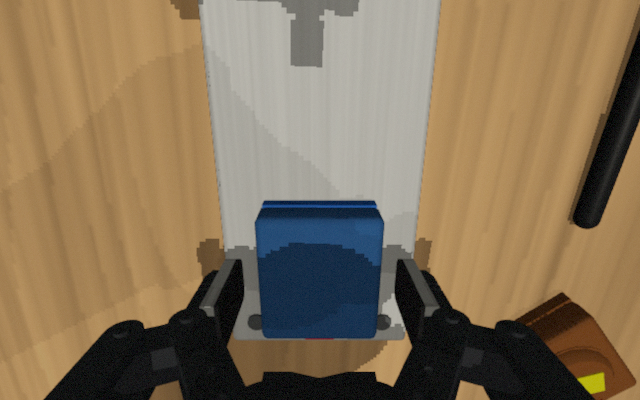

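View pics/s15.png

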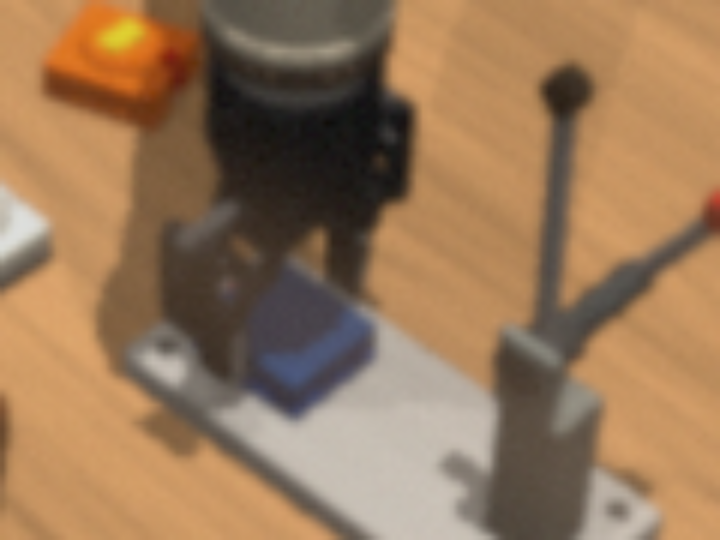

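Run:
```python
from h import *
S=cam('scene')
for x in (599,606):
  for y in (49,60,71):
    for z in (20,30,40): print(x,y,z,(proj(S,(x,y,z))-(310,170))*6)
```

```text
599 49 20 [206.48552734 375.73037279]
599 49 30 [206.75101716 360.77969503]
599 49 40 [207.01924719 345.67470632]
599 60 20 [223.276567   389.14688172]
599 60 30 [223.6298346  374.19866593]
599 60 40 [223.98676476 359.09547241]
599 71 20 [240.21738689 402.68306924]
599 71 30 [240.65999523 387.73795744]
599 71 40 [241.10721304 372.63720182]
606 49 20 [195.17623344 383.53391582]
606 49 30 [195.38416654 368.58684728]
606 49 40 [195.59425107 353.48512591]
606 60 20 [211.95795816 397.01793946]
606 60 30 [212.25357894 382.07370411]
606 60 40 [212.55227219 366.97414983]
606 71 20 [228.88974739 410.62253911]
606 71 30 [229.27462333 395.68178857]
606 71 40 [229.66351745 380.58505378]
```

```bash
python3 -m jog '[{"dx":0.2,"dy":0,"dz":-0.1,"yaw":0,"claw":7.2},{"dx":0.5,"dy":0,"dz":-0.1,"yaw":0,"claw":7.2},{"dx":0.5,"dy":0,"dz":-0.1,"yaw":0,"claw":5},{"dx":0.5,"dy":0,"dz":-0.1,"yaw":0,"claw":5},{"dx":0.5,"dy":0,"dz":-0.1,"yaw":0,"claw":5},{"dx":0.5,"dy":0,"dz":-0.1,"yaw":0,"claw":5},{"dx":0.5,"dy":0,"dz":-0.1,"yaw":0,"claw":5},{"dx":0.5,"dy":0,"dz":-0.1,"yaw":0,"claw":5},{"dx":0.5,"dy":0,"dz":-0.1,"yaw":0,"claw":5},{"dx":0.5,"dy":0,"dz":-0.1,"yaw":0,"claw":5}]' 40
python3 - <<'E'
from h import *
c=cam('wrist');save(c,'w16.png');s=r.state();print(s['eef_pos'],s['wrist_force'],s['opening'])
E
```

```text
time: 22.0
eef_pos: [562.1, 60.0, 12.9]
tool_rot: [0.707, -0.015, 0.707, 0.015]
wrist_force: [-0.3, 0.0, -0.4]
opening: 55.1
[562.08457035  59.97263797  12.85332015] [ 0.68421688  0.472887   -0.57547931] 55.3249895430894
```

View pics/w16.png

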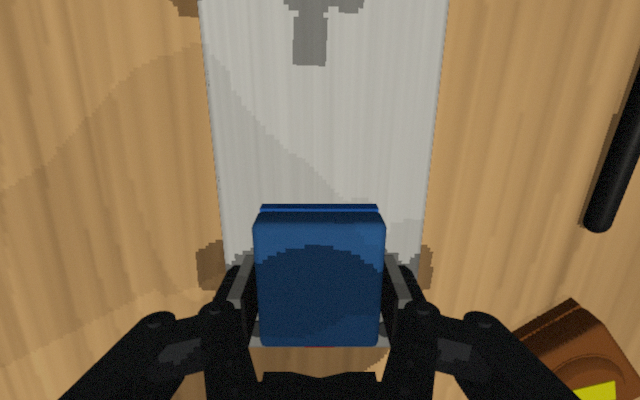

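```bash
python3 -m jog '[{"dx":-0.7,"dy":0,"dz":0,"yaw":0,"claw":5},{"dx":-2,"dy":0,"dz":0,"yaw":0,"claw":5},{"dx":-5,"dy":0,"dz":0,"yaw":0,"claw":5},{"dx":-9,"dy":-3,"dz":-0.5,"yaw":0,"claw":5},{"dx":-11,"dy":-7,"dz":-1,"yaw":0,"claw":5},{"dx":-11,"dy":-11.5,"dz":-2,"yaw":0,"claw":5},{"dx":-11,"dy":-16,"dz":-3,"yaw":0,"claw":5},{"dx":-11,"dy":-20.5,"dz":-4,"yaw":0,"claw":5},{"dx":-11,"dy":-25,"dz":-5,"yaw":0,"claw":5},{"dx":-11,"dy":-29.5,"dz":-6,"yaw":0,"claw":5}]'
python3 -m jog '[{"dx":0,"dy":-4,"dz":-0.3,"yaw":0,"claw":5},{"dx":0,"dy":-8.5,"dz":-0.6,"yaw":0,"claw":5},{"dx":0,"dy":-13,"dz":-1,"yaw":0,"claw":5},{"dx":0,"dy":-17,"dz":-1.5,"yaw":0,"claw":5},{"dx":0,"dy":-20.5,"dz":-2,"yaw":0,"claw":5},{"dx":0,"dy":-22.2,"dz":-2,"yaw":0,"claw":5},{"dx":0,"dy":-22.2,"dz":-2,"yaw":0,"claw":5},{"dx":0,"dy":-22.2,"dz":-2,"yaw":0,"claw":5},{"dx":0,"dy":-22.2,"dz":-2,"yaw":0,"claw":5},{"dx":0,"dy":-22.2,"dz":-2,"yaw":0,"claw":5}]'
python3 - <<'E'
from h import *
np.set_printoptions(precision=2,suppress=True)
c=cam('wrist');save(c,'w17.png');s=r.state();print(s['eef_pos'],s['wrist_force'],s['opening'],s['joint_pos']);print(rot(s['tool_rot']))
h=cv2.cvtColor(c['frame'],cv2.COLOR_RGB2HSV);m=(h[...,2]<50).astype(np.uint8)
E
```

```text
time: 23.05
eef_pos: [514.2, -239.1, 124.3]
tool_rot: [0.707, -0.015, 0.707, 0.015]
wrist_force: [-0.4, 0.1, -0.9]
opening: 55.2
time: 24.05
eef_pos: [504.9, -458.0, 123.4]
tool_rot: [0.707, -0.016, 0.707, 0.016]
wrist_force: [-0.3, 0.6, -0.9]
opening: 55.2
[ 504.78 -458.34  123.34] [-0.18  0.44 -1.79] 55.12618822080888 [ 1.21  0.76 -0.78  1.53  0.57  1.09  0.34]
[[ 0.   -0.04  1.  ]
 [ 0.    1.    0.04]
 [-1.    0.    0.  ]]
```

View pics/w17.png

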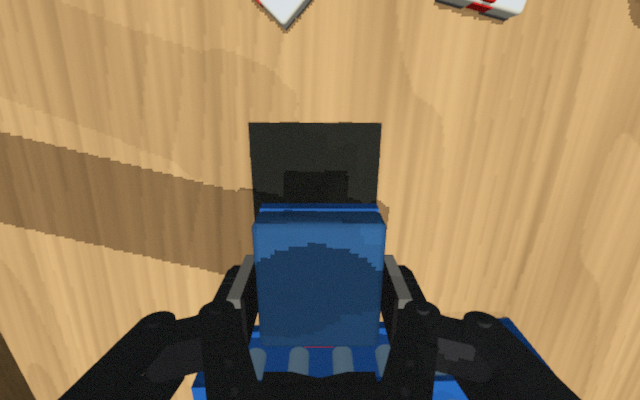

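```bash
python3 -m jog '[{"dx":2,"dy":0,"dz":0,"yaw":0,"claw":5},{"dx":4.5,"dy":0,"dz":0,"yaw":0,"claw":5},{"dx":7,"dy":0,"dz":0,"yaw":0,"claw":5},{"dx":9.5,"dy":0,"dz":0,"yaw":0,"claw":5},{"dx":11,"dy":0,"dz":0,"yaw":0,"claw":5},{"dx":12,"dy":0,"dz":0,"yaw":0,"claw":5},{"dx":12.4,"dy":0,"dz":0,"yaw":0,"claw":5},{"dx":12.6,"dy":0,"dz":0,"yaw":0,"claw":5},{"dx":12.7,"dy":0,"dz":0,"yaw":0,"claw":5},{"dx":12.7,"dy":0,"dz":0,"yaw":0,"claw":5}]'
```

```text
time: 25.1
eef_pos: [504.7, -460.4, -3.1]
tool_rot: [0.707, -0.015, 0.707, 0.015]
wrist_force: [0.8, -0.2, -0.8]
opening: 55.2
```

```bash
python3 -m jog '[{"dx":0.1,"dy":0,"dz":0,"yaw":0,"claw":5},{"dx":0.15,"dy":0,"dz":0,"yaw":0,"claw":7.5},{"dx":0.15,"dy":0,"dz":0,"yaw":0,"claw":7.5},{"dx":0.15,"dy":0,"dz":0,"yaw":0,"claw":7.5},{"dx":-2,"dy":0,"dz":0,"yaw":0,"claw":7.5},{"dx":-5,"dy":0,"dz":0,"yaw":0,"claw":7.5},{"dx":-9,"dy":1,"dz":0,"yaw":0,"claw":7.5},{"dx":-13,"dy":3,"dz":1,"yaw":0,"claw":7.5},{"dx":-17,"dy":6,"dz":2,"yaw":0,"claw":7.5},{"dx":-20,"dy":8,"dz":3,"yaw":0,"claw":7.5}]'
python3 -m jog '[{"dx":-2,"dy":3,"dz":0.5,"yaw":0,"claw":7.5},{"dx":-4,"dy":6,"dz":1,"yaw":0,"claw":7.5},{"dx":-6,"dy":8,"dz":2,"yaw":0,"claw":7.5},{"dx":-6,"dy":8,"dz":2,"yaw":0,"claw":7.5},{"dx":-6,"dy":8,"dz":2,"yaw":0,"claw":7.5},{"dx":-6,"dy":8,"dz":2,"yaw":0,"claw":7.5},{"dx":-6,"dy":8,"dz":2,"yaw":0,"claw":7.5},{"dx":-6,"dy":8,"dz":2,"yaw":0,"claw":7.5},{"dx":-6,"dy":8,"dz":2,"yaw":0,"claw":7.5},{"dx":-6,"dy":8,"dz":2,"yaw":0,"claw":7.5}]'
python3 - <<'E'
from h import *
np.set_printoptions(precision=2,suppress=True)
c=cam('wrist');save(c,'w18.png');s=r.state();print(s['eef_pos']);print(rot(s['tool_rot']));np.save('w18.npy',c,allow_pickle=True)
E
```

```text
time: 26.1
eef_pos: [532.2, -376.7, 200.6]
tool_rot: [0.708, -0.016, 0.706, 0.015]
wrist_force: [0.4, -0.1, -0.9]
opening: 74.8
time: 27.1
eef_pos: [547.1, -298.2, 255.5]
tool_rot: [0.707, -0.015, 0.707, 0.015]
wrist_force: [0.0, -1.0, -0.1]
opening: 74.7
[ 547.19 -298.04  255.63]
[[-0.   -0.04  1.  ]
 [ 0.    1.    0.04]
 [-1.    0.   -0.  ]]
```

View pics/w18.png

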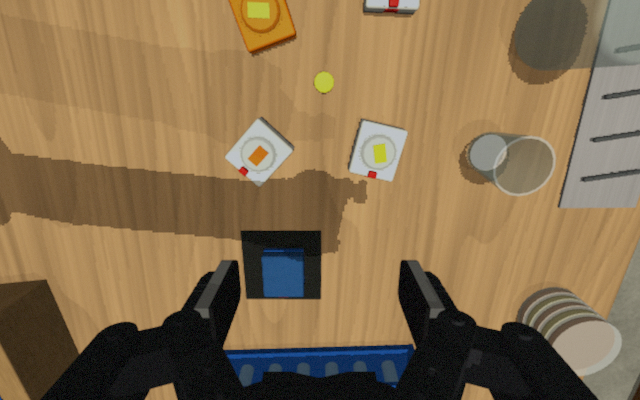

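```bash
cat >> h.py <<'E'
def trays(c,vmin=170,smax=40,zt=24,amin=600,amax=60000,show=None):
    h=cv2.cvtColor(c['frame'],cv2.COLOR_RGB2HSV)
    m=((h[...,1]<smax)&(h[...,2]>vmin)).astype(np.uint8)
    if show: cv2.imwrite('pics/'+show,m*255)
    out=[]
    for ce,a,mm in comps(m,amin,amax):
        ct=max(cv2.findContours(mm,cv2.RETR_EXTERNAL,cv2.CHAIN_APPROX_NONE)[0],key=cv2.contourArea)[:,0]
        if ct.min()<=1 or ct[:,1].max()>=398: continue
        P=np.array([onz(c,u,v,zt)[:2] for u,v in ct],np.float32)
        rc=cv2.minAreaRect(P)
        red=[b[0] for b in comps(redmask(c),12) if np.hypot(*(onz(c,*b[0],zt+6)[:2]-np.array(rc[0])))<45]
        k=onz(c,*red[0],zt+5)[:2] if red else None
        out.append((ce,a,rc,k,P))
    return out
E
python3 - <<'E'
from h import *
np.set_printoptions(precision=1,suppress=True)
W=np.load('w18.npy',allow_pickle=True).item()
h=cv2.cvtColor(W['frame'],cv2.COLOR_RGB2HSV)
for p in [(270,130),(250,180),(272,180),(390,130),(375,182),(400,150)]: print(p,h[p[1],p[0]])
for t in trays(W,show='m18.png'): 
    print(t[0],t[1],t[2],t[3], np.degrees(np.arctan2(*(t[3]-np.array(t[2][0]))[::-1])) if t[3] is not None else '')
cv2.imwrite('pics/w18c.png',cv2.resize(W['frame'][100:200,210:430,::-1],None,fx=3.6,fy=3.6,interpolation=cv2.INTER_CUBIC))
E
```

```text
(270, 130) [ 32  23 179]
(250, 180) [ 17  79 162]
(272, 180) [ 17 132 116]
(390, 130) [105  13 198]
(375, 182) [ 18 120 182]
(400, 150) [ 90   5 195]
[258.2 151.5] 1888 ((473.6701354980469, -293.75592041015625), (62.091285705566406, 54.45934295654297), 49.04355239868164) [ 456.3 -314.3] -130.19427097177447
[378.  149.9] 1916 ((615.2470092773438, -285.40283203125), (62.35445785522461, 54.11186981201172), 79.20336151123047) [ 610.2 -312. ] -100.79244410340407
```

View pics/w18c.png

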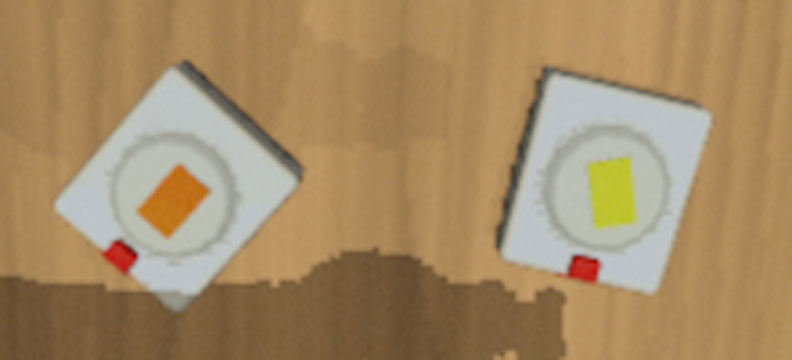

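View pics/m18.png

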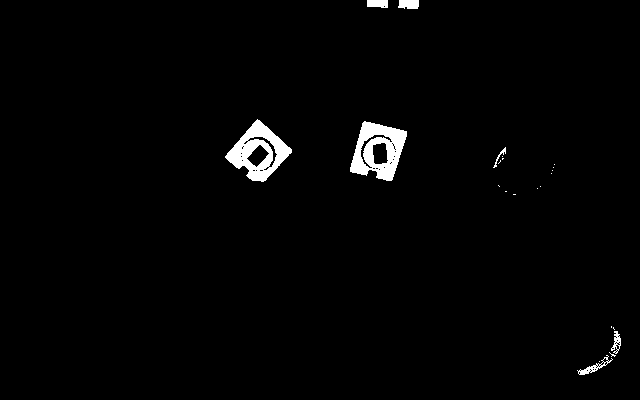

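Run:
```python
from h import *
np.set_printoptions(precision=1,suppress=True)
W1=np.load('w1.npy',allow_pickle=True).item();W=np.load('w18.npy',allow_pickle=True).item()
a=trays(W1,amin=300);b=trays(W)
for t in a: print('w1',t[0],t[2][0],t[2][1],t[2][2])
# triangulate rect centres: project z24 rect centre back to pixel
for t in b:
    for u in a:
        p,e=tri(W,proj(W,(*t[2][0],24)),W1,proj(W1,(*u[2][0],24)))
        if e<8: print('tri',p,e)
W2=np.load('w13.npy',allow_pickle=True).item()
for t in trays(W2,amin=300): print('w13',t[0],t[2],t[3])
W2=np.load('w6.npy',allow_pickle=True).item()
for t in trays(W2,amin=300): print('w6',t[0],t[2],t[3])
```

```text
w1 [409.  132.3] (615.2034301757812, -285.41668701171875) (62.761653900146484, 54.48432159423828) 79.20118713378906
w1 [312.5 145. ] (473.5875244140625, -293.76678466796875) (62.344539642333984, 54.44008255004883) 49.20421600341797
w1 [621.4 280. ] (966.313720703125, -565.8755493164062) (96.46054077148438, 51.960636138916016) 63.560340881347656
tri [ 532.  -229.9  345.7] 5.398698501907048
tri [ 473.6 -293.9   23.4] 0.0037103776380055585
tri [ 615.4 -285.5   23.4] 0.0006237155548017404
w13 [360.6  83.4] ((555.703125, 213.04368591308594), (96.07774353027344, 49.44342803955078), 2.352458953857422) None
w13 [365.5 159.5] ((561.31005859375, 92.23523712158203), (95.27626037597656, 167.7362060546875), 2.551161527633667) None
w13 [ 62.2 234.3] ((93.87809753417969, -25.52957534790039), (86.92352294921875, 31.407299041748047), 70.127197265625) None
w13 [375.7 290.7] ((606.3551025390625, -104.04379272460938), (38.13005065917969, 61.473899841308594), 2.5718908309936523) [ 615.1 -129.6]
w13 [376.9 367.4] ((616.9971923828125, -276.82415771484375), (46.30454635620117, 54.094581604003906), 79.30120086669922) None
w6 [359.7 102.8] ((555.9048461914062, 212.25070190429688), (95.8939208984375, 50.5191764831543), 2.4237043857574463) None
w6 [385.6 185.7] ((597.1221923828125, 95.60392761230469), (23.28070831298828, 172.1666717529297), 2.464543581008911) None
w6 [342.4 155.7] ((531.4071655273438, 145.41819763183594), (39.00429153442383, 55.842098236083984), 3.154540538787842) None
w6 [ 61.3 248.2] ((95.71627807617188, -16.950916290283203), (98.15254974365234, 30.994436264038086), 69.81108856201172) None
```

```bash
python3 -m jog '[{"dx":2,"dy":0.3,"dz":2,"yaw":3,"claw":7.5},{"dx":4,"dy":0.6,"dz":4.5,"yaw":6,"claw":7.5},{"dx":7,"dy":1,"dz":6.8,"yaw":10,"claw":7.5},{"dx":10,"dy":1,"dz":6.85,"yaw":13.1,"claw":7.5},{"dx":13,"dy":1,"dz":6.85,"yaw":13.1,"claw":7.5},{"dx":16,"dy":1,"dz":6.85,"yaw":13.1,"claw":7.5},{"dx":19,"dy":1,"dz":6.85,"yaw":13.1,"claw":7.5},{"dx":20,"dy":1,"dz":6.85,"yaw":13.1,"claw":7.5},{"dx":20,"dy":1,"dz":6.85,"yaw":13.1,"claw":7.5},{"dx":20,"dy":1,"dz":6.85,"yaw":13.1,"claw":7.5}]'
python3 - <<'E'
from h import *
np.set_printoptions(precision=2,suppress=True)
c=cam('wrist');save(c,'w19.png');s=r.state();print(s['eef_pos']);print(rot(s['tool_rot']))
for t in trays(c,amin=1500): print(t[0],t[2],t[3])
E
```

```text
time: 28.15
eef_pos: [616.3, -285.1, 57.2]
tool_rot: [0.705, 0.066, 0.703, -0.066]
wrist_force: [0.1, -0.6, 0.3]
opening: 75.0
[ 616.76 -285.32   57.84]
[[ 0.    0.19  0.98]
 [-0.    0.98 -0.19]
 [-1.   -0.    0.  ]]
[317.59 195.96] ((618.51416015625, -270.00958251953125), (30.39263343811035, 53.77172088623047), 79.34839630126953) [ 610.52 -311.98]
[317.52 231.97] ((615.031005859375, -288.5237121582031), (36.702064514160156, 36.70649719238281), 22.019166946411133) [ 610.52 -311.98]
[105.51 266.77] ((474.1466979980469, -293.68157958984375), (62.0371208190918, 54.010231018066406), 49.446102142333984) [ 456.71 -313.98]
```

View pics/w19.png

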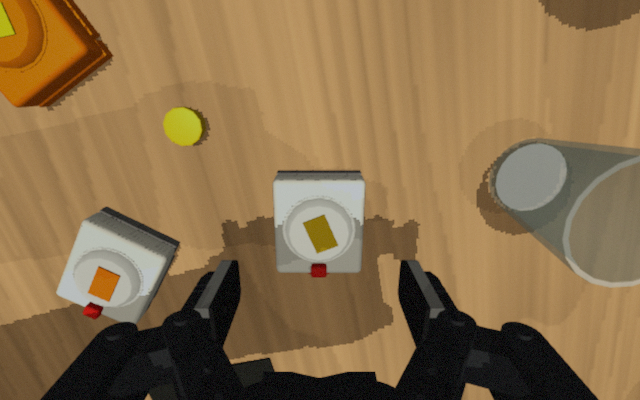

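```bash
python3 -m jog '[{"dx":2,"dy":0,"dz":-0.1,"yaw":0,"claw":7.5},{"dx":4,"dy":0,"dz":-0.1,"yaw":0,"claw":7.5},{"dx":5.5,"dy":0,"dz":-0.1,"yaw":0,"claw":7.5},{"dx":6.2,"dy":0,"dz":-0.1,"yaw":0,"claw":7.5},{"dx":6.4,"dy":0,"dz":-0.1,"yaw":0,"claw":7},{"dx":6.4,"dy":0,"dz":-0.1,"yaw":0,"claw":5},{"dx":6.4,"dy":0,"dz":-0.1,"yaw":0,"claw":5},{"dx":6.4,"dy":0,"dz":-0.1,"yaw":0,"claw":5},{"dx":6.4,"dy":0,"dz":-0.1,"yaw":0,"claw":5},{"dx":6.4,"dy":0,"dz":-0.1,"yaw":0,"claw":5}]' 40
python3 - <<'E'
from h import *
np.set_printoptions(precision=3,suppress=True)
s=r.state();print(s['eef_pos'],s['opening'],s['wrist_force']);print(rot(s['tool_rot']))
c=cam('wrist');save(c,'w20.png')
E
```

```text
time: 29.2
eef_pos: [614.3, -285.0, -7.9]
tool_rot: [0.704, 0.066, 0.704, -0.066]
wrist_force: [-0.0, 0.0, -0.7]
opening: 55.3
[ 614.315 -284.983   -7.902] 55.25249114835737 [-0.005  0.019 -0.713]
[[ 0.     0.185  0.983]
 [-0.     0.983 -0.185]
 [-1.    -0.     0.   ]]
```

View pics/w20.png

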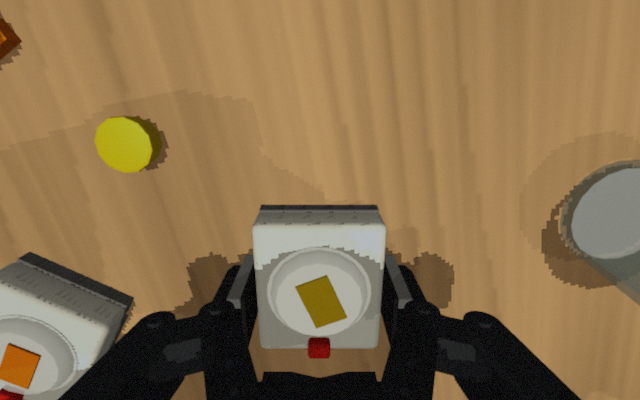

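```bash
python3 -m jog '[{"dx":-1,"dy":0,"dz":0,"yaw":0,"claw":5},{"dx":-4,"dy":0,"dz":0,"yaw":0,"claw":5},{"dx":-8,"dy":1,"dz":0,"yaw":0,"claw":5},{"dx":-12,"dy":4,"dz":-1,"yaw":0,"claw":5},{"dx":-13,"dy":8,"dz":-2.5,"yaw":-2,"claw":5},{"dx":-13,"dy":12.5,"dz":-4,"yaw":-4,"claw":5},{"dx":-13,"dy":17,"dz":-5.5,"yaw":-6,"claw":5},{"dx":-13,"dy":21.5,"dz":-7.5,"yaw":-9,"claw":5},{"dx":-13,"dy":26,"dz":-9,"yaw":-12,"claw":5},{"dx":-13,"dy":29,"dz":-10.5,"yaw":-13.1,"claw":5}]'
python3 - <<'E'
from h import *
np.set_printoptions(precision=3,suppress=True)
c=cam('wrist');save(c,'w21.png');c=cam('wrist')
s=r.state();print(s['eef_pos'],s['opening'],s['wrist_force']);print(rot(s['tool_rot']))
E
```

```text
time: 30.25
eef_pos: [564.5, 23.9, 123.3]
tool_rot: [0.708, -0.016, 0.706, 0.017]
wrist_force: [-0.0, -0.2, -1.1]
opening: 55.3
[563.358  27.07  123.519] 55.30302548399918 [-0.925  0.159 -0.131]
[[ 0.001 -0.053  0.999]
 [ 0.003  0.999  0.053]
 [-1.     0.003  0.001]]
```

View pics/w21.png

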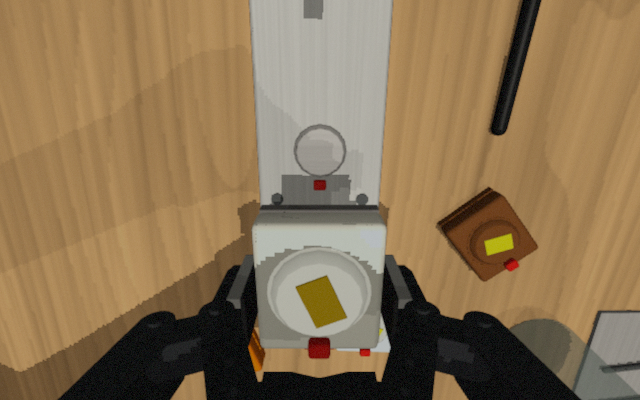

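Run:
```python
from h import *
np.set_printoptions(precision=2,suppress=True)
c=cam('wrist');save(c,'w22.png');s=r.state();print(s['eef_pos']);Rt=rot(s['tool_rot']);print(Rt, np.degrees(np.arctan2(Rt[1,1],Rt[0,1])))
for b in comps(redmask(c),30):
    print('red',b[0],b[1],onz(c,*b[0],26))
g=cv2.cvtColor(c['frame'],cv2.COLOR_RGB2GRAY)
cv2.imwrite('pics/w22c.png',cv2.resize(c['frame'][100:210,240:400,::-1],None,fx=5,fy=5,interpolation=cv2.INTER_CUBIC))
```

```text
[564.35  23.25 123.15]
[[ 0.   -0.05  1.  ]
 [ 0.    1.    0.05]
 [-1.    0.    0.  ]] 92.7972285793627
red [320.6 188.5] 114 [563.8   33.19  26.  ]
red [511.29 268.98] 111 [734.77 -31.57  26.  ]
red [318.73 349.98] 312 [ 571.01 -129.78   26.  ]
red [364.57 354.38] 80 [ 615.74 -132.78   26.  ]
```

View pics/w22c.png

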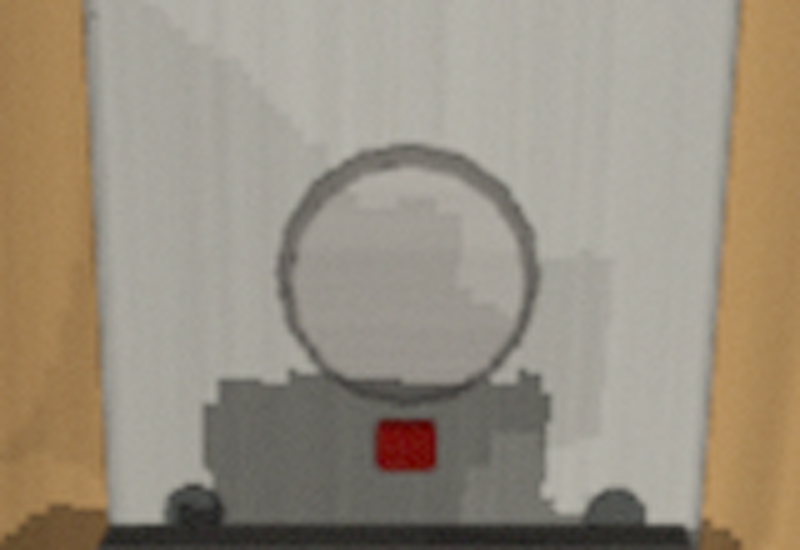

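```bash
python3 -m jog '[{"dx":0,"dy":1.5,"dz":0,"yaw":0.4,"claw":5},{"dx":1,"dy":3,"dz":0,"yaw":0.4,"claw":5},{"dx":3,"dy":3.7,"dz":0,"yaw":0.4,"claw":5},{"dx":5,"dy":3.7,"dz":0,"yaw":0.4,"claw":5},{"dx":7,"dy":3.7,"dz":0,"yaw":0.4,"claw":5},{"dx":8.5,"dy":3.7,"dz":0,"yaw":0.4,"claw":5},{"dx":9,"dy":3.7,"dz":0,"yaw":0.4,"claw":5},{"dx":9,"dy":3.7,"dz":0,"yaw":0.4,"claw":5},{"dx":9,"dy":3.7,"dz":0,"yaw":0.4,"claw":5},{"dx":9,"dy":3.7,"dz":0,"yaw":0.4,"claw":5}]'
python3 - <<'E'
from h import *
np.set_printoptions(precision=3,suppress=True)
c=cam('wrist')
s=r.state();print(s['eef_pos'],s['opening']);Rt=rot(s['tool_rot']);print(Rt,np.degrees(np.arctan2(Rt[1,1],Rt[0,1])))
E
```

```text
time: 31.4
eef_pos: [564.2, 56.6, 32.9]
tool_rot: [0.708, -0.012, 0.706, 0.012]
wrist_force: [0.9, 1.1, -1.3]
opening: 54.8
[564.067  56.589  32.859] 55.26541322169069
[[ 0.002 -0.035  0.999]
 [ 0.     0.999  0.035]
 [-1.    -0.     0.002]] 92.02127476927508
```

```bash
python3 -m jog '[{"dx":0,"dy":0.35,"dz":-0.15,"yaw":-0.3,"claw":5},{"dx":0,"dy":0.35,"dz":-0.15,"yaw":-0.3,"claw":5},{"dx":0,"dy":0.35,"dz":-0.15,"yaw":-0.3,"claw":5},{"dx":0,"dy":0.35,"dz":-0.15,"yaw":-0.3,"claw":5},{"dx":0,"dy":0.35,"dz":-0.15,"yaw":-0.3,"claw":5},{"dx":0,"dy":0.35,"dz":-0.15,"yaw":-0.3,"claw":5},{"dx":0,"dy":0.35,"dz":-0.15,"yaw":-0.3,"claw":5},{"dx":0,"dy":0.35,"dz":-0.15,"yaw":-0.3,"claw":5},{"dx":0,"dy":0.35,"dz":-0.15,"yaw":-0.3,"claw":5},{"dx":0,"dy":0.35,"dz":-0.15,"yaw":-0.3,"claw":5}]'
python3 - <<'E'
from h import *
np.set_printoptions(precision=3,suppress=True)
c=cam('wrist');save(c,'w23.png')
for i in range(2):
    cam('top');s=r.state();print(s['eef_pos'],s['opening'],s['joint_vel']);Rt=rot(s['tool_rot']);print(np.degrees(np.arctan2(Rt[1,1],Rt[0,1])))
h=c
rows=[b for b in comps(redmask(c),30)]
for b in rows: print(b[0],b[1])
E
```

```text
time: 32.45
eef_pos: [561.7, 60.0, 31.9]
tool_rot: [0.707, -0.014, 0.707, 0.014]
wrist_force: [0.3, 0.4, -0.8]
opening: 54.7
[561.678  59.992  31.926] 55.16313783488115 [ 0.002 -0.001  0.001 -0.001 -0.     0.    -0.   ]
92.32738370142656
[561.694  59.995  31.928] 55.00187282488625 [ 0.002 -0.001 -0.001  0.001 -0.002  0.     0.   ]
92.3275962630788
[318.737 350.743] 304
[584.957 388.422] 187
```

View pics/w23.png

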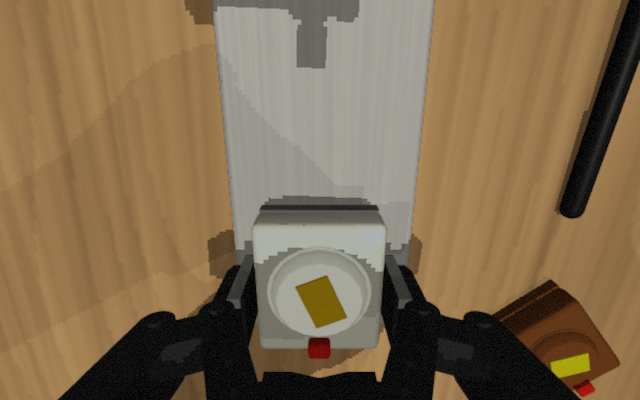

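```bash
python3 -m jog '[{"dx":0.4,"dy":0,"dz":0.05,"yaw":0,"claw":5},{"dx":0.8,"dy":0,"dz":0.05,"yaw":0,"claw":5},{"dx":1.1,"dy":0,"dz":0.05,"yaw":0,"claw":5},{"dx":1.3,"dy":0,"dz":0.05,"yaw":0,"claw":5},{"dx":1.5,"dy":0,"dz":0.05,"yaw":0,"claw":5},{"dx":1.6,"dy":0,"dz":0.05,"yaw":0,"claw":5},{"dx":1.7,"dy":0,"dz":0.05,"yaw":0,"claw":5},{"dx":1.8,"dy":0,"dz":0.05,"yaw":0,"claw":5},{"dx":1.9,"dy":0,"dz":0.05,"yaw":0,"claw":5},{"dx":1.95,"dy":0,"dz":0.05,"yaw":0,"claw":5}]'
python3 - <<'E'
from h import *
np.set_printoptions(precision=3,suppress=True)
c=cam('scene');cam('top')
cv2.imwrite('pics/s23.png',cv2.resize(c['frame'][170:260,310:430,::-1],None,fx=6,fy=6))
s=r.state();print(s['eef_pos'],s['opening'],s['wrist_force'],s['wrist_torque']);Rt=rot(s['tool_rot']);print(np.degrees(np.arctan2(Rt[1,1],Rt[0,1])))
E
```

```text
time: 33.6
eef_pos: [562.2, 60.0, 12.4]
tool_rot: [0.707, -0.014, 0.707, 0.014]
wrist_force: [0.1, -0.4, -0.9]
opening: 55.2
[562.133  59.967  12.359] 54.98336458175844 [-0.202  0.123 -2.032] [-0.045  0.069  0.073]
92.32739997410162
```

View pics/s23.png

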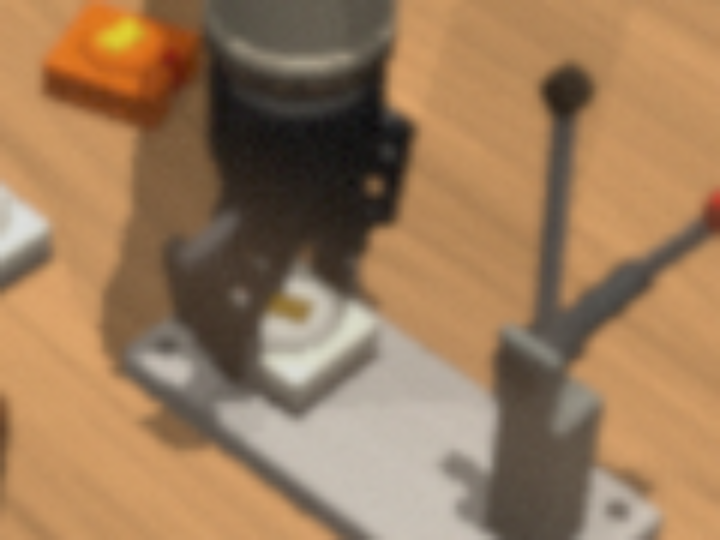

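```bash
python3 -m jog '[{"dx":0,"dy":0,"dz":0,"yaw":0,"claw":7.2},{"dx":0,"dy":0,"dz":0,"yaw":0,"claw":7.2},{"dx":0,"dy":0,"dz":0,"yaw":0,"claw":7.2},{"dx":-1.5,"dy":0,"dz":0,"yaw":0,"claw":7.2},{"dx":-4,"dy":0,"dz":0,"yaw":0,"claw":7.2},{"dx":-8,"dy":-2,"dz":0,"yaw":0,"claw":7.5},{"dx":-12,"dy":-5,"dz":1.5,"yaw":0,"claw":7.5},{"dx":-15,"dy":-9,"dz":3,"yaw":0,"claw":7.5},{"dx":-15,"dy":-13,"dz":4,"yaw":0,"claw":7.5},{"dx":-15,"dy":-14,"dz":4,"yaw":0,"claw":7.5}]'
python3 - <<'E'
from h import *
np.set_printoptions(precision=2,suppress=True)
cam('top');c=cam('wrist');save(c,'w24.png');s=r.state();print(s['eef_pos']);Rt=rot(s['tool_rot']);print(np.degrees(np.arctan2(Rt[1,1],Rt[0,1])))
for zt in (24,44):
  for t in trays(c,zt=zt,amin=600): print(zt,t[0],t[2],t[3])
E
```

```text
time: 34.7
eef_pos: [610.2, -85.8, 164.8]
tool_rot: [0.708, -0.013, 0.706, 0.01]
wrist_force: [-0.1, -0.2, -1.1]
opening: 75.1
[607.86 -81.61 163.03]
92.02696322025189
24 [326.85 188.48] ((615.1397705078125, -99.1440658569336), (54.24386978149414, 53.59663009643555), 0.34395214915275574) [ 615.3  -130.51]
44 [326.85 188.48] ((614.4694213867188, -92.3960952758789), (50.53200149536133, 49.92908477783203), 0.34394678473472595) [ 614.61 -121.47]
```

View pics/w24.png

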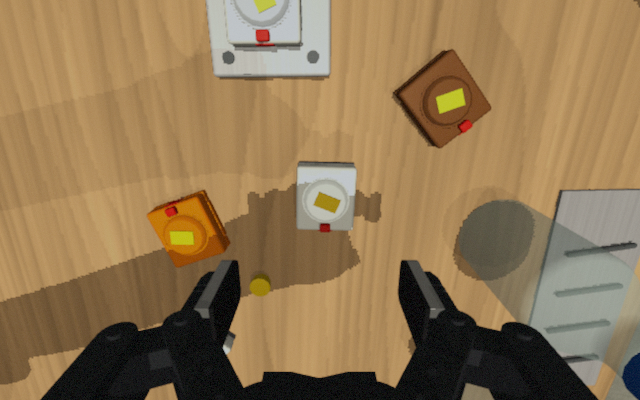

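Run:
```python
from h import *
np.set_printoptions(precision=2,suppress=True)
c=cam('wrist');s=r.state();print(s['eef_pos'])
h=cv2.cvtColor(c['frame'],cv2.COLOR_RGB2HSV)
print([h[v,u].tolist() for u,v in ((326,165),(326,175),(305,222),(345,222),(320,225))])
for v in (100,120,140):
  for t in trays(c,zt=24,vmin=v,smax=60,amin=600,amax=6000): print(v,t[0],t[1],t[2],t[3])
cv2.imwrite('pics/w25c.png',cv2.resize(c['frame'][150:245,270:390,::-1],None,fx=6,fy=6,interpolation=cv2.INTER_CUBIC))
```

```text
[607.42 -78.66 162.82]
[[17, 121, 152], [101, 10, 200], [25, 29, 152], [23, 30, 154], [30, 21, 168]]
100 [326.19 198.9 ] 3365 ((614.971435546875, -101.64157104492188), (55.620243072509766, 66.26912689208984), 0.7906648516654968) [ 615.22 -130.65]
120 [326.24 200.01] 3222 ((614.9899291992188, -102.97862243652344), (55.129920959472656, 63.878662109375), 0.10801263898611069) [ 615.22 -130.65]
140 [326.48 199.84] 3073 ((615.4752197265625, -102.90563201904297), (54.694374084472656, 62.60853958129883), 0.8485193848609924) [ 615.22 -130.65]
```

View pics/w25c.png

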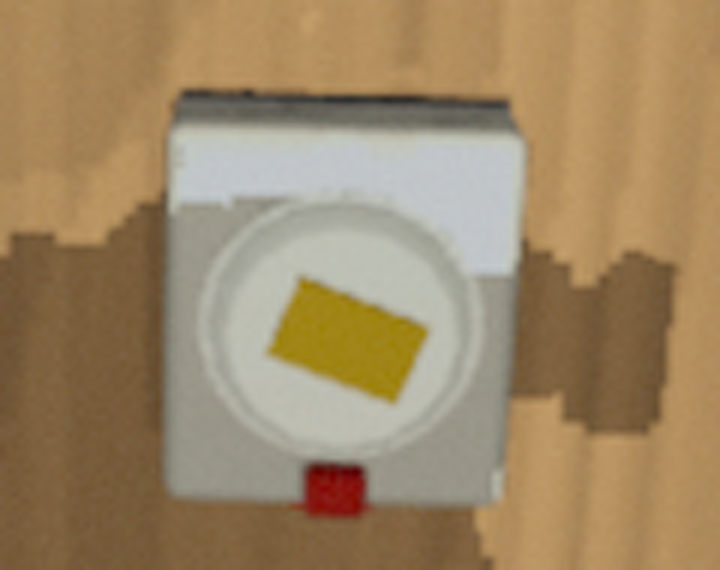

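```bash
python3 -m jog '[{"dx":2,"dy":-1,"dz":0.3,"yaw":0.5,"claw":7.5},{"dx":5,"dy":-2,"dz":0.7,"yaw":1.3,"claw":7.5},{"dx":8,"dy":-2.45,"dz":0.7,"yaw":1.3,"claw":7.5},{"dx":10.5,"dy":-2.45,"dz":0.7,"yaw":1.3,"claw":7.5},{"dx":12,"dy":-2.45,"dz":0.7,"yaw":1.3,"claw":7.5},{"dx":12,"dy":-2.45,"dz":0.7,"yaw":1.3,"claw":7.5},{"dx":12,"dy":-2.45,"dz":0.7,"yaw":1.3,"claw":7.5},{"dx":12,"dy":-2.45,"dz":0.7,"yaw":1.3,"claw":7.5},{"dx":12,"dy":-2.45,"dz":0.7,"yaw":1.3,"claw":7.5},{"dx":12,"dy":-2.45,"dz":0.7,"yaw":1.3,"claw":7.5}]'
python3 - <<'E'
from h import *
np.set_printoptions(precision=2,suppress=True)
c=cam('wrist');save(c,'w26.png');s=r.state();print(s['eef_pos']);Rt=rot(s['tool_rot']);print(np.degrees(np.arctan2(Rt[1,1],Rt[0,1])))
for v in (60,80,120):
  for t in trays(c,zt=24,vmin=v,smax=60,amin=1200,amax=16000): print(v,t[0],t[1],t[2],t[3])
E
```

```text
time: 35.85
eef_pos: [616.6, -102.6, 43.5]
tool_rot: [0.708, -0.007, 0.706, 0.006]
wrist_force: [-0.7, -0.0, 0.5]
opening: 75.3
[ 616.39 -102.68   43.35]
91.01633017719604
60 [317.28 228.85] 8953 ((615.136962890625, -100.78951263427734), (55.101558685302734, 68.02637481689453), 0.22988289594650269) [ 615.22 -130.2 ]
60 [577.19 269.45] 2556 ((778.1134033203125, -125.47550201416016), (50.85435485839844, 62.000213623046875), 40.67897033691406) None
80 [317.25 229.08] 8911 ((615.1405639648438, -100.898193359375), (55.10543441772461, 67.7557601928711), 0.39683008193969727) [ 615.22 -130.2 ]
80 [577.19 269.44] 2555 ((778.1134033203125, -125.47550201416016), (50.85435485839844, 62.000213623046875), 40.67897033691406) None
120 [317.21 232.4 ] 8228 ((615.178466796875, -102.85779571533203), (55.057167053222656, 63.83457946777344), 0.40160393714904785) [ 615.22 -130.2 ]
```

View pics/w26.png

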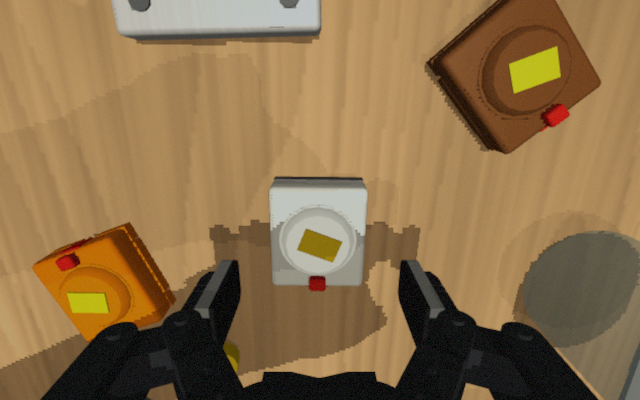

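```bash
python3 -m jog '[{"dx":1.5,"dy":0,"dz":-0.12,"yaw":0.6,"claw":7.5},{"dx":3,"dy":0,"dz":-0.12,"yaw":0.6,"claw":7.5},{"dx":4.3,"dy":0,"dz":-0.12,"yaw":0.6,"claw":7.5},{"dx":5,"dy":0,"dz":-0.12,"yaw":0.6,"claw":7.5},{"dx":5.05,"dy":0,"dz":-0.12,"yaw":0.6,"claw":7},{"dx":5.05,"dy":0,"dz":-0.12,"yaw":0.6,"claw":5},{"dx":5.05,"dy":0,"dz":-0.12,"yaw":0.6,"claw":5},{"dx":5.05,"dy":0,"dz":-0.12,"yaw":0.6,"claw":5},{"dx":5.05,"dy":0,"dz":-0.12,"yaw":0.6,"claw":5},{"dx":5.05,"dy":0,"dz":-0.12,"yaw":0.6,"claw":5}]' 40
python3 - <<'E'
from h import *
np.set_printoptions(precision=3,suppress=True)
c=cam('wrist');save(c,'w27.png');s=r.state();print(s['eef_pos'],s['opening'],s['wrist_force']);Rt=rot(s['tool_rot']);print(Rt,np.degrees(np.arctan2(Rt[1,1],Rt[0,1])))
E
```

```text
time: 36.9
eef_pos: [614.7, -102.7, -7.9]
tool_rot: [0.707, -0.003, 0.707, 0.003]
wrist_force: [-0.6, -0.8, -1.3]
opening: 55.1
[ 614.651 -102.605   -7.929] 55.15680955480638 [-0.108 -0.725 -0.584]
[[ 0.    -0.007  1.   ]
 [-0.     1.     0.007]
 [-1.    -0.     0.   ]] 90.4223909743877
```

View pics/w27.png

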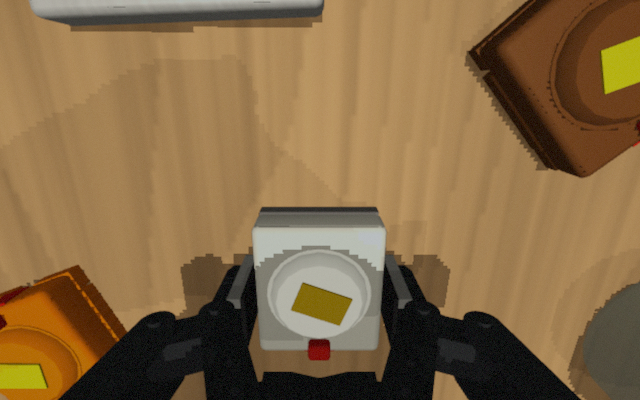

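```bash
python3 -m jog '[{"dx":-1,"dy":0,"dz":0,"yaw":0,"claw":5},{"dx":-4,"dy":0,"dz":0,"yaw":0,"claw":5},{"dx":-8,"dy":1,"dz":0,"yaw":0,"claw":5},{"dx":-12,"dy":4,"dz":-1,"yaw":-1,"claw":5},{"dx":-12,"dy":8,"dz":-2.5,"yaw":-2,"claw":5},{"dx":-12,"dy":12,"dz":-4,"yaw":-2,"claw":5},{"dx":-12,"dy":15,"dz":-5.1,"yaw":-2,"claw":5},{"dx":-12,"dy":16.4,"dz":-5.1,"yaw":-2,"claw":5},{"dx":-12,"dy":16.4,"dz":-5.1,"yaw":-2,"claw":5},{"dx":-12,"dy":16.4,"dz":-5.1,"yaw":-2,"claw":5}]'
python3 -m jog '[{"dx":2,"dy":0,"dz":0,"yaw":0,"claw":5},{"dx":4,"dy":0,"dz":0,"yaw":0,"claw":5},{"dx":5,"dy":0,"dz":0,"yaw":0,"claw":5},{"dx":5.5,"dy":0,"dz":0,"yaw":0,"claw":5},{"dx":5.5,"dy":0,"dz":0,"yaw":0,"claw":5},{"dx":5.5,"dy":0,"dz":0,"yaw":0,"claw":5},{"dx":5.5,"dy":0,"dz":0,"yaw":0,"claw":5},{"dx":5.5,"dy":0,"dz":0,"yaw":0,"claw":5},{"dx":5.5,"dy":0,"dz":0,"yaw":0,"claw":5},{"dx":5.5,"dy":0,"dz":0,"yaw":0,"claw":5}]'
python3 - <<'E'
from h import *
np.set_printoptions(precision=3,suppress=True)
c=cam('wrist');save(c,'w28.png');s=r.state();print(s['eef_pos'],s['opening'],s['wrist_force']);Rt=rot(s['tool_rot']);print(Rt,np.degrees(np.arctan2(Rt[1,1],Rt[0,1])))
E
```

```text
time: 37.95
eef_pos: [563.3, 59.7, 112.1]
tool_rot: [0.707, -0.015, 0.707, 0.014]
wrist_force: [0.3, 0.2, -1.7]
opening: 55.0
time: 38.95
eef_pos: [562.6, 61.2, 57.2]
tool_rot: [0.707, -0.015, 0.707, 0.015]
wrist_force: [-0.0, 0.2, -0.4]
opening: 55.6
[562.485  61.1    57.101] 55.23209686494495 [ 0.165 -0.585 -1.404]
[[ 0.    -0.042  0.999]
 [-0.     0.999  0.042]
 [-1.    -0.     0.   ]] 92.4305145965844
```

View pics/w28.png

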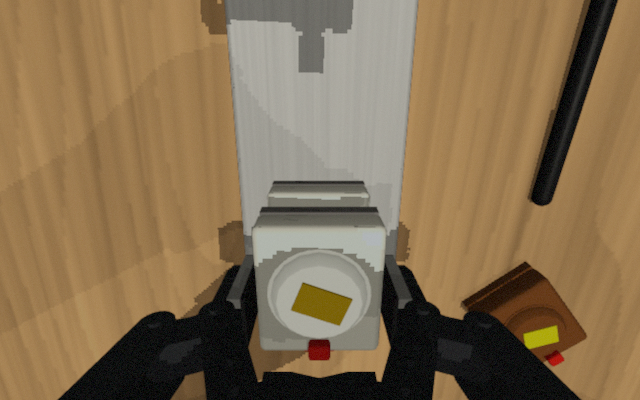

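```bash
python3 -m jog '[{"dx":0.4,"dy":-0.03,"dz":-0.03,"yaw":0,"claw":5},{"dx":0.8,"dy":-0.03,"dz":-0.03,"yaw":0,"claw":5},{"dx":1.1,"dy":-0.03,"dz":-0.03,"yaw":0,"claw":5},{"dx":1.3,"dy":-0.03,"dz":-0.03,"yaw":0,"claw":5},{"dx":1.5,"dy":-0.03,"dz":-0.03,"yaw":0,"claw":5},{"dx":1.6,"dy":-0.03,"dz":-0.03,"yaw":0,"claw":5},{"dx":1.75,"dy":-0.03,"dz":-0.03,"yaw":0,"claw":5},{"dx":1.9,"dy":-0.03,"dz":-0.03,"yaw":0,"claw":5},{"dx":2.0,"dy":-0.03,"dz":-0.03,"yaw":0,"claw":5},{"dx":2.05,"dy":-0.03,"dz":-0.03,"yaw":0,"claw":5}]'
python3 - <<'E'
from h import *
np.set_printoptions(precision=3,suppress=True)
cam('top');s=r.state();print(s['eef_pos'],s['opening'],s['wrist_force'],s['wrist_torque']);Rt=rot(s['tool_rot']);print(np.degrees(np.arctan2(Rt[1,1],Rt[0,1])))
E
```

```text
time: 40.0
eef_pos: [562.1, 60.8, 36.3]
tool_rot: [0.707, -0.015, 0.707, 0.015]
wrist_force: [-0.2, -0.4, -1.3]
opening: 55.2
[562.056  60.821  36.298] 55.34618957524866 [-0.73  -0.467 -0.557] [ 0.011  0.014 -0.002]
92.42544253344006
```

```bash
python3 -m jog '[{"dx":0,"dy":0,"dz":0,"yaw":0,"claw":7.2},{"dx":0,"dy":0,"dz":0,"yaw":0,"claw":7.2},{"dx":0,"dy":0,"dz":0,"yaw":0,"claw":7.2},{"dx":-1.5,"dy":0,"dz":0,"yaw":0,"claw":7.2},{"dx":-4,"dy":0,"dz":0,"yaw":0,"claw":7.2},{"dx":-8,"dy":-2,"dz":0,"yaw":0,"claw":7.5},{"dx":-12,"dy":-6,"dz":0,"yaw":0,"claw":7.5},{"dx":-14,"dy":-10.5,"dz":-1,"yaw":4,"claw":7.5},{"dx":-14,"dy":-15,"dz":-2.5,"yaw":8,"claw":7.5},{"dx":-14,"dy":-19.5,"dz":-4,"yaw":12,"claw":7.5}]'
python3 -m jog '[{"dx":0,"dy":-3.5,"dz":-1,"yaw":5,"claw":7.5},{"dx":0,"dy":-7,"dz":-2,"yaw":10,"claw":7.5},{"dx":0,"dy":-10,"dz":-4,"yaw":15,"claw":7.5},{"dx":0,"dy":-11,"dz":-5.5,"yaw":20,"claw":7.5},{"dx":0,"dy":-11,"dz":-6.5,"yaw":25,"claw":7.5},{"dx":0,"dy":-11,"dz":-6.5,"yaw":31,"claw":7.5},{"dx":0,"dy":-11,"dz":-6.5,"yaw":31,"claw":7.5},{"dx":0,"dy":-11,"dz":-6.5,"yaw":31,"claw":7.5},{"dx":0,"dy":-11,"dz":-6.5,"yaw":31,"claw":7.5},{"dx":0,"dy":-11,"dz":-6.5,"yaw":31,"claw":7.5}]'
python3 - <<'E'
from h import *
np.set_printoptions(precision=2,suppress=True)
c=cam('wrist');save(c,'w29.png');s=r.state();print(s['eef_pos']);Rt=rot(s['tool_rot']);print(Rt,np.degrees(np.arctan2(Rt[1,1],Rt[0,1])))
for v in (110,140,170):
  for t in trays(c,zt=24,vmin=v,smax=60,amin=1200,amax=16000): print(v,t[0],t[1],t[2],t[3])
c=cam('scene');cv2.imwrite('pics/s29.png',cv2.resize(c['frame'][100:290,220:440,::-1],None,fx=3.6,fy=3))
E
```

```text
time: 41.05
eef_pos: [531.3, -136.7, 179.1]
tool_rot: [0.706, 0.059, 0.703, -0.06]
wrist_force: [1.1, -0.8, 0.3]
opening: 74.9
time: 42.05
eef_pos: [448.5, -232.6, 176.6]
tool_rot: [0.664, 0.245, 0.663, -0.244]
wrist_force: [1.0, -0.1, 0.4]
opening: 75.3
[ 448.38 -232.59  176.44]
[[ 0.    0.65  0.76]
 [ 0.    0.76 -0.65]
 [-1.    0.   -0.  ]] 49.505936482981376
110 [377.49 203.17] 2926 ((474.4923095703125, -292.5511779785156), (63.957984924316406, 55.296512603759766), 49.21059036254883) [ 456.27 -313.77]
140 [378.32 203.07] 2684 ((474.8817443847656, -293.4446105957031), (60.519378662109375, 53.87294387817383), 49.57341003417969) [ 456.27 -313.77]
```

View pics/w29.png

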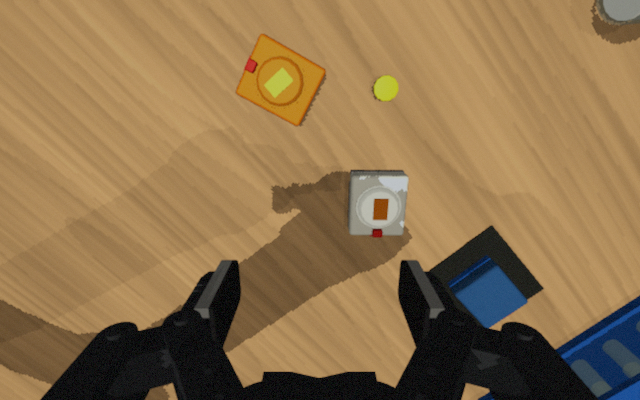

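View pics/s29.png

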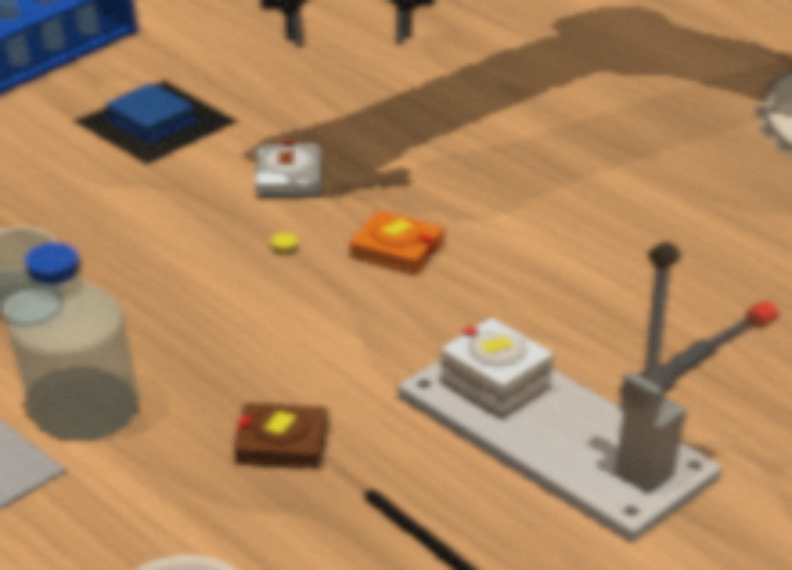

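```bash
python3 -m jog '[{"dx":1,"dy":-1.5,"dz":2,"yaw":0.3,"claw":7.5},{"dx":3,"dy":-2.9,"dz":4,"yaw":0.3,"claw":7.5},{"dx":6,"dy":-2.95,"dz":5.9,"yaw":0.3,"claw":7.5},{"dx":9,"dy":-2.95,"dz":5.9,"yaw":0.3,"claw":7.5},{"dx":12,"dy":-2.95,"dz":5.9,"yaw":0.3,"claw":7.5},{"dx":13,"dy":-2.95,"dz":5.9,"yaw":0.3,"claw":7.5},{"dx":13,"dy":-2.95,"dz":5.9,"yaw":0.3,"claw":7.5},{"dx":13,"dy":-2.95,"dz":5.9,"yaw":0.3,"claw":7.5},{"dx":13,"dy":-2.95,"dz":5.9,"yaw":0.3,"claw":7.5},{"dx":13,"dy":-2.95,"dz":5.9,"yaw":0.3,"claw":7.5}]'
python3 - <<'E'
from h import *
np.set_printoptions(precision=2,suppress=True)
c=cam('wrist');save(c,'w30.png');s=r.state();print(s['eef_pos']);Rt=rot(s['tool_rot']);print(Rt,np.degrees(np.arctan2(Rt[1,1],Rt[0,1])))
for v in (100,120,140):
  for t in trays(c,zt=24,vmin=v,smax=60,amin=1200,amax=16000): print(v,t[0],t[1],t[2],t[3])
E
```

```text
time: 43.15
eef_pos: [474.8, -294.2, 47.9]
tool_rot: [0.663, 0.247, 0.662, -0.247]
wrist_force: [0.7, -0.5, -0.9]
opening: 74.9
[ 474.56 -294.19   47.72]
[[ 0.    0.65  0.76]
 [-0.    0.76 -0.65]
 [-1.   -0.    0.  ]] 49.12091853943714
100 [316.78 226.52] 8282 ((475.64404296875, -291.6005554199219), (66.77462768554688, 55.10704803466797), 49.18706130981445) [ 456.54 -313.93]
120 [316.42 228.03] 7823 ((474.2899475097656, -293.0752868652344), (62.673622131347656, 55.00356674194336), 49.077911376953125) [ 456.54 -313.93]
140 [317.8  222.21] 6380 ((474.3661193847656, -293.05096435546875), (61.36033248901367, 54.91469192504883), 49.07844924926758) [ 456.54 -313.93]
```

View pics/w30.png

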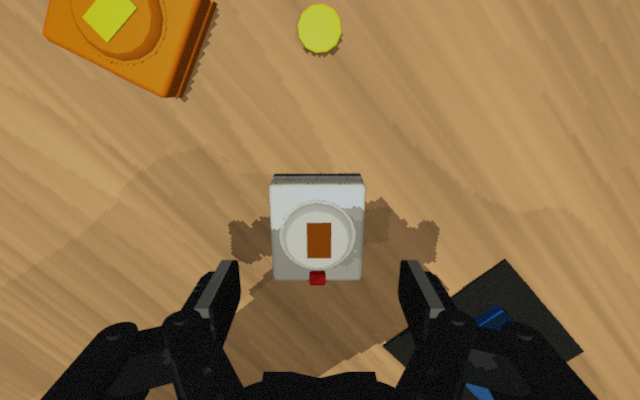

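```bash
python3 -m jog '[{"dx":1.5,"dy":0.05,"dz":-0.1,"yaw":0,"claw":7.5},{"dx":3.2,"dy":0.05,"dz":-0.1,"yaw":0,"claw":7.5},{"dx":4.7,"dy":0.05,"dz":-0.1,"yaw":0,"claw":7.5},{"dx":5.4,"dy":0.05,"dz":-0.1,"yaw":0,"claw":7.5},{"dx":5.5,"dy":0.05,"dz":-0.1,"yaw":0,"claw":7},{"dx":5.5,"dy":0.05,"dz":-0.1,"yaw":0,"claw":5},{"dx":5.5,"dy":0.05,"dz":-0.1,"yaw":0,"claw":5},{"dx":5.5,"dy":0.05,"dz":-0.1,"yaw":0,"claw":5},{"dx":5.5,"dy":0.05,"dz":-0.1,"yaw":0,"claw":5},{"dx":5.5,"dy":0.05,"dz":-0.1,"yaw":0,"claw":5}]' 40
python3 - <<'E'
from h import *
np.set_printoptions(precision=3,suppress=True)
c=cam('wrist');save(c,'w31.png');s=r.state();print(s['eef_pos'],s['opening'],s['wrist_force']);Rt=rot(s['tool_rot']);print(Rt,np.degrees(np.arctan2(Rt[1,1],Rt[0,1])))
E
```

```text
time: 44.2
eef_pos: [473.4, -292.7, -8.4]
tool_rot: [0.663, 0.247, 0.662, -0.247]
wrist_force: [0.1, -0.0, -0.9]
opening: 55.3
[ 473.411 -292.69    -8.401] 55.23751562827153 [-0.031 -0.848 -0.844]
[[ 0.     0.655  0.756]
 [-0.     0.756 -0.655]
 [-1.    -0.     0.   ]] 49.117714391496726
```

View pics/w31.png

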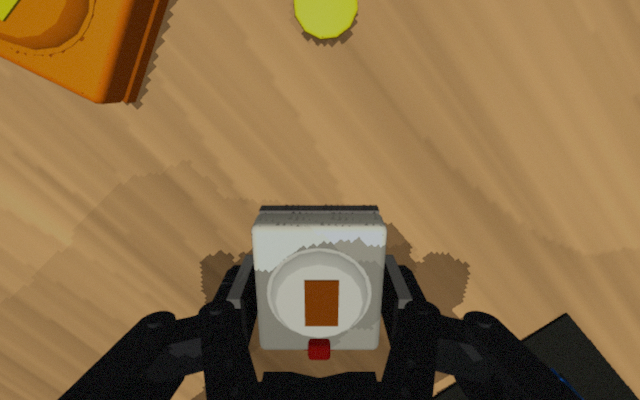

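```bash
python3 -m jog '[{"dx":-1,"dy":0,"dz":0,"yaw":0,"claw":5},{"dx":-4,"dy":0,"dz":0,"yaw":0,"claw":5},{"dx":-8,"dy":1,"dz":-0.5,"yaw":-4,"claw":5},{"dx":-12,"dy":3,"dz":-1.5,"yaw":-8,"claw":5},{"dx":-14,"dy":6.5,"dz":-3.3,"yaw":-13,"claw":5},{"dx":-14,"dy":10.5,"dz":-5.3,"yaw":-18,"claw":5},{"dx":-14,"dy":14.5,"dz":-7.3,"yaw":-23,"claw":5},{"dx":-14,"dy":18.5,"dz":-9.3,"yaw":-28,"claw":5},{"dx":-14,"dy":22.5,"dz":-11.4,"yaw":-33,"claw":5},{"dx":-14,"dy":26,"dz":-13.1,"yaw":-38,"claw":5}]'
python3 - <<'E'
from h import *
np.set_printoptions(precision=3,suppress=True)
cam('top');s=r.state();print(s['eef_pos'],s['opening'],s['wrist_force']);Rt=rot(s['tool_rot']);print(np.degrees(np.arctan2(Rt[1,1],Rt[0,1])))
d=np.array([562.1,60.5,80])-s['eef_pos'];print(Rt.T@d)
E
```

```text
time: 45.25
eef_pos: [544.7, -7.7, 132.5]
tool_rot: [0.707, 0.016, 0.707, -0.016]
wrist_force: [-0.1, -0.4, -0.8]
opening: 55.0
[546.192   0.7   133.457] 55.254124387743175 [2.224 5.918 0.012]
88.0939669429465
[53.873 59.977 13.683]
```

```bash
python3 -m jog '[{"dx":0,"dy":2.5,"dz":0.5,"yaw":-2,"claw":5},{"dx":0,"dy":5,"dz":1,"yaw":-4,"claw":5},{"dx":0,"dy":6.5,"dz":1.4,"yaw":-5.3,"claw":5},{"dx":1,"dy":6.8,"dz":1.4,"yaw":-5.3,"claw":5},{"dx":3,"dy":6.8,"dz":1.4,"yaw":-5.3,"claw":5},{"dx":4.5,"dy":6.8,"dz":1.4,"yaw":-5.3,"claw":5},{"dx":5,"dy":6.8,"dz":1.4,"yaw":-5.3,"claw":5},{"dx":5,"dy":6.8,"dz":1.4,"yaw":-5.3,"claw":5},{"dx":5,"dy":6.8,"dz":1.4,"yaw":-5.3,"claw":5},{"dx":5,"dy":6.8,"dz":1.4,"yaw":-5.3,"claw":5}]'
python3 - <<'E'
from h import *
np.set_printoptions(precision=3,suppress=True)
c=cam('wrist');save(c,'w32.png');s=r.state();print(s['eef_pos'],s['opening'],s['wrist_force']);Rt=rot(s['tool_rot']);print(np.degrees(np.arctan2(Rt[1,1],Rt[0,1])))
d=np.array([562.1,60.5,80])-s['eef_pos'];print(Rt.T@d)
E
```

```text
time: 46.3
eef_pos: [562.5, 56.9, 82.1]
tool_rot: [0.707, -0.015, 0.706, 0.015]
wrist_force: [0.8, -1.2, -1.5]
opening: 55.2
[562.471  56.953  82.159] 55.113883434096984 [-0.473  0.221 -0.379]
92.40988677581922
[ 2.158  3.559 -0.225]
```

View pics/w32.png

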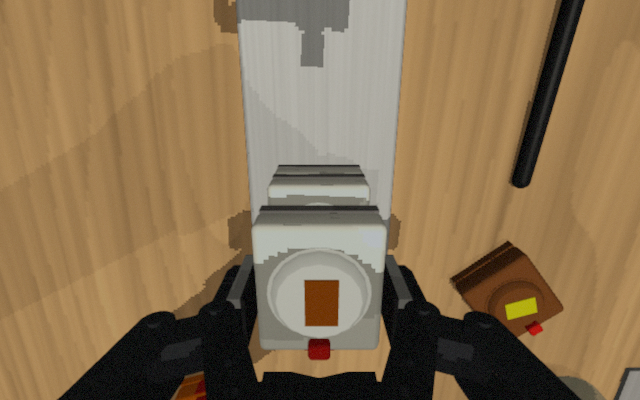

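```bash
python3 -m jog '[{"dx":0,"dy":0.35,"dz":-0.03,"yaw":0,"claw":5},{"dx":0,"dy":0.35,"dz":-0.03,"yaw":0,"claw":5},{"dx":0.4,"dy":0.35,"dz":-0.03,"yaw":0,"claw":5},{"dx":0.8,"dy":0.35,"dz":-0.03,"yaw":0,"claw":5},{"dx":1,"dy":0.35,"dz":-0.03,"yaw":0,"claw":5},{"dx":1,"dy":0.35,"dz":-0.03,"yaw":0,"claw":5},{"dx":1,"dy":0.35,"dz":-0.03,"yaw":0,"claw":5},{"dx":1,"dy":0.35,"dz":-0.03,"yaw":0,"claw":5},{"dx":1,"dy":0.35,"dz":-0.03,"yaw":0,"claw":5},{"dx":1,"dy":0.35,"dz":-0.03,"yaw":0,"claw":5}]'
python3 -m jog '[{"dx":0.2,"dy":0,"dz":0,"yaw":0,"claw":5},{"dx":0.4,"dy":0,"dz":0,"yaw":0,"claw":5},{"dx":0.6,"dy":0,"dz":0,"yaw":0,"claw":5},{"dx":0.7,"dy":0,"dz":0,"yaw":0,"claw":5},{"dx":0.8,"dy":0,"dz":0,"yaw":0,"claw":5},{"dx":0.9,"dy":0,"dz":0,"yaw":0,"claw":5},{"dx":1,"dy":0,"dz":0,"yaw":0,"claw":5},{"dx":1.1,"dy":0,"dz":0,"yaw":0,"claw":5},{"dx":1.2,"dy":0,"dz":0,"yaw":0,"claw":5},{"dx":1.2,"dy":0,"dz":0,"yaw":0,"claw":5}]'
python3 - <<'E'
from h import *
np.set_printoptions(precision=3,suppress=True)
cam('top');s=r.state();print(s['eef_pos'],s['opening'],s['wrist_force'],s['wrist_torque']);Rt=rot(s['tool_rot']);print(np.degrees(np.arctan2(Rt[1,1],Rt[0,1])))
E
```

```text
time: 47.35
eef_pos: [561.5, 60.5, 71.5]
tool_rot: [0.707, -0.015, 0.707, 0.015]
wrist_force: [0.2, 0.4, -0.5]
opening: 55.3
time: 48.35
eef_pos: [561.4, 60.5, 59.4]
tool_rot: [0.707, -0.015, 0.707, 0.015]
wrist_force: [-0.1, 0.2, -1.3]
opening: 55.3
[561.394  60.513  59.385] 55.087835867226836 [-0.371 -0.565 -1.106] [-0.032  0.012 -0.006]
92.43208910014684
```

```bash
python3 -m jog '[{"dx":0,"dy":0,"dz":0,"yaw":0,"claw":7.2},{"dx":0,"dy":0,"dz":0,"yaw":0,"claw":7.2},{"dx":0,"dy":0,"dz":0,"yaw":0,"claw":7.2},{"dx":-1.5,"dy":0,"dz":0,"yaw":0,"claw":7.2},{"dx":-4,"dy":0,"dz":0,"yaw":0,"claw":7.2},{"dx":-8,"dy":-2,"dz":0,"yaw":0,"claw":7.5},{"dx":-12,"dy":-6,"dz":-0.5,"yaw":0,"claw":7.5},{"dx":-13,"dy":-10.5,"dz":-1,"yaw":0,"claw":7.5},{"dx":-13,"dy":-15,"dz":-2,"yaw":0,"claw":7.5},{"dx":-13,"dy":-19.5,"dz":-3,"yaw":0,"claw":7.5}]'
python3 -m jog '[{"dx":0,"dy":-4.5,"dz":-0.5,"yaw":0,"claw":7.5},{"dx":0,"dy":-9,"dz":-1,"yaw":0,"claw":7.5},{"dx":0,"dy":-13.5,"dz":-2,"yaw":0,"claw":7.5},{"dx":0,"dy":-18,"dz":-3,"yaw":0,"claw":7.5},{"dx":0,"dy":-22.5,"dz":-4,"yaw":0,"claw":7.5},{"dx":0,"dy":-26,"dz":-5,"yaw":0,"claw":7.5},{"dx":0,"dy":-26.5,"dz":-5,"yaw":0,"claw":7.5},{"dx":0,"dy":-26.5,"dz":-5,"yaw":0,"claw":7.5},{"dx":0,"dy":-26.5,"dz":-5,"yaw":0,"claw":7.5},{"dx":0,"dy":-26.5,"dz":-5,"yaw":0,"claw":7.5}]'
python3 - <<'E'
from h import *
np.set_printoptions(precision=2,suppress=True)
c=cam('wrist');save(c,'w33.png');s=r.state();print(s['eef_pos']);Rt=rot(s['tool_rot']);print(np.degrees(np.arctan2(Rt[1,1],Rt[0,1])))
for zt in (26,):
  for ce,a,m in comps(mask(c,(100,80,20),(125,255,255)),1000,20000):
    ct=max(cv2.findContours(m,cv2.RETR_EXTERNAL,cv2.CHAIN_APPROX_NONE)[0],key=cv2.contourArea)[:,0]
    print(ce,a,cv2.minAreaRect(np.array([onz(c,u,v,zt)[:2] for u,v in ct],np.float32)))
c=cam('scene');cv2.imwrite('pics/s33.png',cv2.resize(c['frame'][100:290,220:440,::-1],None,fx=3.6,fy=3))
E
```

```text
time: 49.4
eef_pos: [540.1, -137.7, 191.6]
tool_rot: [0.708, -0.016, 0.706, 0.014]
wrist_force: [0.0, -1.0, 1.1]
opening: 75.2
time: 50.4
eef_pos: [502.0, -400.2, 190.1]
tool_rot: [0.707, -0.016, 0.707, 0.016]
wrist_force: [0.3, 0.6, -0.1]
opening: 75.1
[ 501.92 -400.4   189.99]
92.61826604641364
[318.58 224.37] 3296 ((503.6339111328125, -456.2124938964844), (56.87043762207031, 72.50994110107422), 2.542898654937744)
[322.42 350.75] 9267 ((514.4671630859375, -631.6612548828125), (231.91763305664062, 102.0619125366211), 2.159360885620117)
```

View pics/w33.png

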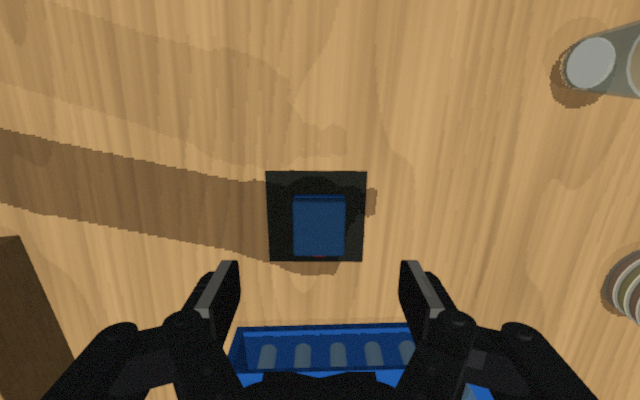

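View pics/s33.png

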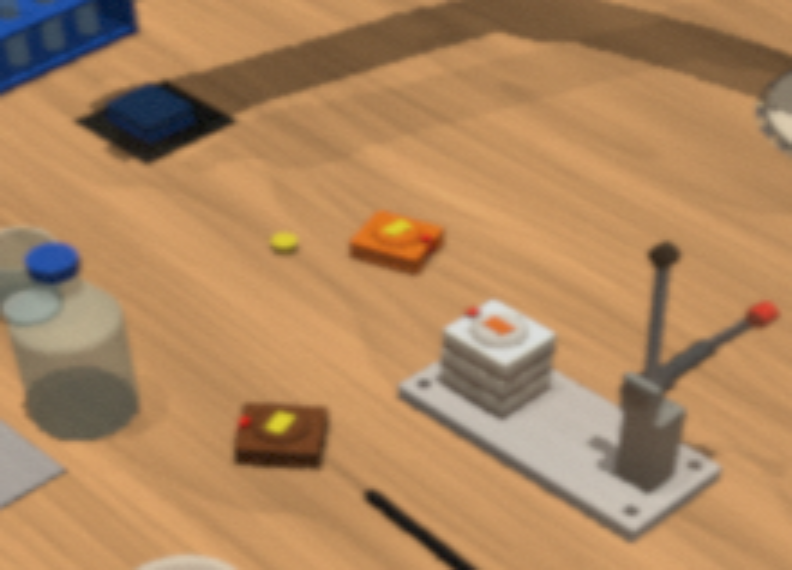

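```bash
python3 -m jog '[{"dx":2,"dy":-3,"dz":0,"yaw":0,"claw":7.5},{"dx":5,"dy":-6,"dz":0,"yaw":0,"claw":7.5},{"dx":9,"dy":-6,"dz":0,"yaw":0,"claw":7.5},{"dx":12,"dy":-6,"dz":0,"yaw":0,"claw":7.5},{"dx":14,"dy":-6,"dz":0,"yaw":0,"claw":7.5},{"dx":14.5,"dy":-6,"dz":0,"yaw":0,"claw":7.5},{"dx":14.5,"dy":-6,"dz":0,"yaw":0,"claw":7.5},{"dx":14.5,"dy":-6,"dz":0,"yaw":0,"claw":7.5},{"dx":14.5,"dy":-6,"dz":0,"yaw":0,"claw":7.5},{"dx":14.5,"dy":-6,"dz":0,"yaw":0,"claw":7.5}]'
python3 - <<'E'
from h import *
np.set_printoptions(precision=2,suppress=True)
c=cam('wrist');save(c,'w34.png');s=r.state();print(s['eef_pos']);Rt=rot(s['tool_rot']);print(np.degrees(np.arctan2(Rt[1,1],Rt[0,1])))
for ce,a,m in comps(mask(c,(100,80,20),(125,255,255)),1000,20000):
    ct=max(cv2.findContours(m,cv2.RETR_EXTERNAL,cv2.CHAIN_APPROX_NONE)[0],key=cv2.contourArea)[:,0]
    print(ce,a,cv2.minAreaRect(np.array([onz(c,u,v,26)[:2] for u,v in ct],np.float32)))
E
```

```text
time: 51.5
eef_pos: [504.2, -463.1, 46.0]
tool_rot: [0.708, -0.016, 0.706, 0.014]
wrist_force: [-0.8, 0.9, -1.2]
opening: 74.6
[ 504.04 -463.02   45.71]
92.41984994440296
[319.4  224.47] 10467 ((503.6622619628906, -457.2686767578125), (55.94499588012695, 69.37837219238281), 2.4480607509613037)
```

View pics/w34.png

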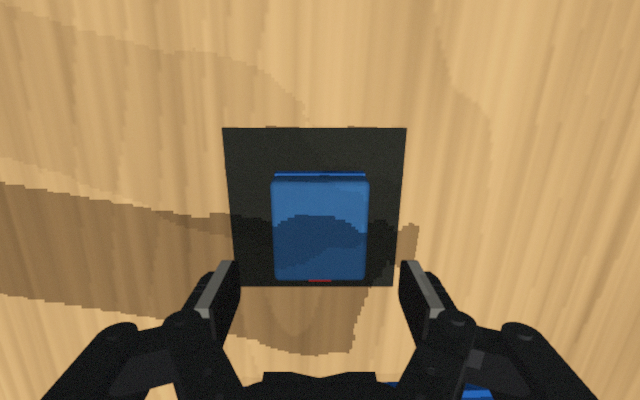

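```bash
python3 -m jog '[{"dx":1.5,"dy":0.28,"dz":0,"yaw":0,"claw":7.5},{"dx":3,"dy":0.28,"dz":0,"yaw":0,"claw":7.5},{"dx":4.3,"dy":0.28,"dz":0,"yaw":0,"claw":7.5},{"dx":4.9,"dy":0.28,"dz":0,"yaw":0,"claw":7.5},{"dx":5,"dy":0.28,"dz":0,"yaw":0,"claw":7},{"dx":5,"dy":0.28,"dz":0,"yaw":0,"claw":5},{"dx":5,"dy":0.28,"dz":0,"yaw":0,"claw":5},{"dx":5,"dy":0.28,"dz":0,"yaw":0,"claw":5},{"dx":5,"dy":0.28,"dz":0,"yaw":0,"claw":5},{"dx":5,"dy":0.28,"dz":0,"yaw":0,"claw":5}]' 40
python3 - <<'E'
from h import *
np.set_printoptions(precision=3,suppress=True)
c=cam('wrist');save(c,'w35.png');s=r.state();print(s['eef_pos'],s['opening'],s['wrist_force']);Rt=rot(s['tool_rot']);print(Rt,np.degrees(np.arctan2(Rt[1,1],Rt[0,1])))
E
```

```text
time: 52.55
eef_pos: [503.3, -459.8, -5.5]
tool_rot: [0.707, -0.015, 0.707, 0.015]
wrist_force: [0.6, -0.5, -1.4]
opening: 55.0
[ 503.277 -459.725   -5.527] 54.98093293150213 [-0.102 -0.091 -1.423]
[[-0.    -0.042  0.999]
 [-0.     0.999  0.042]
 [-1.    -0.    -0.   ]] 92.42199998060255
```

View pics/w35.png

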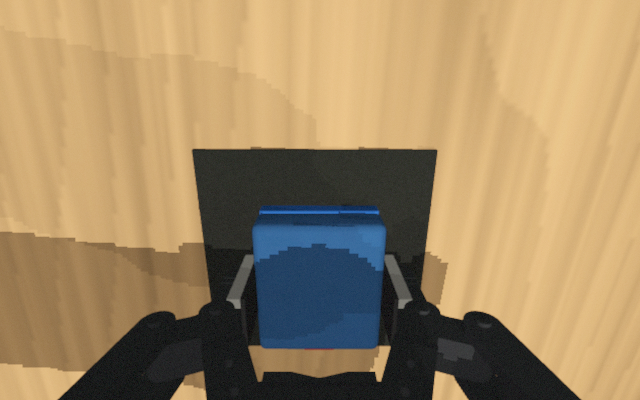

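```bash
python3 -m jog '[{"dx":-1,"dy":0,"dz":0,"yaw":0,"claw":5},{"dx":-4,"dy":0,"dz":0,"yaw":0,"claw":5},{"dx":-8,"dy":1,"dz":0,"yaw":0,"claw":5},{"dx":-12,"dy":3.5,"dz":0.3,"yaw":0,"claw":5},{"dx":-14,"dy":7.5,"dz":1,"yaw":0,"claw":5},{"dx":-14,"dy":12,"dz":1.7,"yaw":0,"claw":5},{"dx":-14,"dy":16.5,"dz":2.4,"yaw":0,"claw":5},{"dx":-14,"dy":21,"dz":3.2,"yaw":0,"claw":5},{"dx":-14,"dy":25.5,"dz":4,"yaw":0,"claw":5},{"dx":-14,"dy":30,"dz":4.7,"yaw":0,"claw":5}]'
python3 -m jog '[{"dx":0,"dy":4,"dz":0.6,"yaw":0,"claw":5},{"dx":0,"dy":8.5,"dz":1.2,"yaw":0,"claw":5},{"dx":0,"dy":13,"dz":1.9,"yaw":0,"claw":5},{"dx":0,"dy":17,"dz":2.6,"yaw":0,"claw":5},{"dx":0,"dy":20,"dz":3.1,"yaw":0,"claw":5},{"dx":0,"dy":21.3,"dz":3.3,"yaw":0,"claw":5},{"dx":0,"dy":21.3,"dz":3.3,"yaw":0,"claw":5},{"dx":0,"dy":21.3,"dz":3.3,"yaw":0,"claw":5},{"dx":0,"dy":21.3,"dz":3.3,"yaw":0,"claw":5},{"dx":0,"dy":21.3,"dz":3.3,"yaw":0,"claw":5}]'
python3 - <<'E'
from h import *
np.set_printoptions(precision=3,suppress=True)
c=cam('wrist');save(c,'w36.png');s=r.state();print(s['eef_pos'],s['opening'],s['wrist_force']);Rt=rot(s['tool_rot']);print(np.degrees(np.arctan2(Rt[1,1],Rt[0,1])))
d=np.array([562.0,60.6,84.5])-s['eef_pos'];print(Rt.T@d)
E
```

```text
time: 53.6
eef_pos: [537.9, -156.2, 135.5]
tool_rot: [0.707, -0.015, 0.707, 0.015]
wrist_force: [0.6, 0.5, -0.5]
opening: 55.1
time: 54.6
eef_pos: [561.6, 53.9, 134.2]
tool_rot: [0.707, -0.014, 0.707, 0.014]
wrist_force: [0.6, 0.6, -1.8]
opening: 55.4
[561.617  54.3   134.245] 55.004333409169234 [ 0.177 -1.173 -1.373]
92.26742577976813
[49.74   6.314  0.65 ]
```

View pics/w36.png

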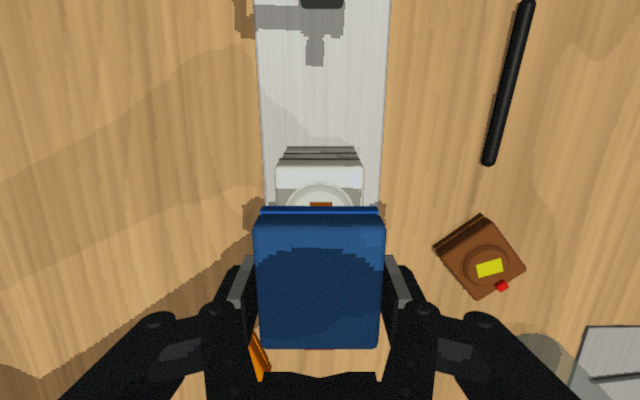

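```bash
python3 -m jog '[{"dx":0,"dy":0.6,"dz":0.05,"yaw":0,"claw":5},{"dx":0.8,"dy":0.6,"dz":0.05,"yaw":0,"claw":5},{"dx":1.8,"dy":0.6,"dz":0.05,"yaw":0,"claw":5},{"dx":2.5,"dy":0.6,"dz":0.05,"yaw":0,"claw":5},{"dx":2.8,"dy":0.6,"dz":0.05,"yaw":0,"claw":5},{"dx":2.8,"dy":0.6,"dz":0.05,"yaw":0,"claw":5},{"dx":2.8,"dy":0.6,"dz":0.05,"yaw":0,"claw":5},{"dx":2.8,"dy":0.6,"dz":0.05,"yaw":0,"claw":5},{"dx":2.8,"dy":0.6,"dz":0.05,"yaw":0,"claw":5},{"dx":2.8,"dy":0.6,"dz":0.05,"yaw":0,"claw":5}]'
python3 - <<'E'
from h import *
np.set_printoptions(precision=3,suppress=True)
c=cam('wrist');save(c,'w37.png');s=r.state();print(s['eef_pos'],s['opening'],s['wrist_force']);Rt=rot(s['tool_rot']);print(np.degrees(np.arctan2(Rt[1,1],Rt[0,1])))
d=np.array([562.0,60.6,84.7])-s['eef_pos'];print(Rt.T@d)
E
```

```text
time: 55.65
eef_pos: [562.0, 62.3, 106.7]
tool_rot: [0.707, -0.015, 0.707, 0.015]
wrist_force: [0.7, 0.0, -1.1]
opening: 55.1
[561.981  62.259 106.633] 55.244030958014164 [ 0.603  0.169 -1.75 ]
92.42107979142818
[21.933 -1.656 -0.061]
```

```bash
python3 -m jog '[{"dx":0.2,"dy":-0.16,"dz":0,"yaw":0,"claw":5},{"dx":0.5,"dy":-0.16,"dz":0,"yaw":0,"claw":5},{"dx":0.9,"dy":-0.16,"dz":0,"yaw":0,"claw":5},{"dx":1.2,"dy":-0.16,"dz":0,"yaw":0,"claw":5},{"dx":1.5,"dy":-0.16,"dz":0,"yaw":0,"claw":5},{"dx":1.7,"dy":-0.16,"dz":0,"yaw":0,"claw":5},{"dx":1.9,"dy":-0.16,"dz":0,"yaw":0,"claw":5},{"dx":2.05,"dy":-0.16,"dz":0,"yaw":0,"claw":5},{"dx":2.2,"dy":-0.16,"dz":0,"yaw":0,"claw":5},{"dx":2.2,"dy":-0.16,"dz":0,"yaw":0,"claw":5}]'
python3 - <<'E'
from h import *
np.set_printoptions(precision=3,suppress=True)
c=cam('wrist');save(c,'w38.png');s=r.state();print(s['eef_pos'],s['opening'],s['wrist_force'],s['wrist_torque']);Rt=rot(s['tool_rot']);print(np.degrees(np.arctan2(Rt[1,1],Rt[0,1])))
c=cam('scene');cv2.imwrite('pics/s38.png',cv2.resize(c['frame'][150:260,310:450,::-1],None,fx=5,fy=5))
E
```

```text
time: 56.7
eef_pos: [562.0, 60.8, 84.5]
tool_rot: [0.707, -0.015, 0.707, 0.015]
wrist_force: [0.6, -0.2, -1.5]
opening: 54.9
[561.937  60.718  84.435] 55.19941650451107 [-1.168 -1.006 -0.071] [ 0.044  0.065 -0.024]
92.43103162121139
```

View pics/s38.png

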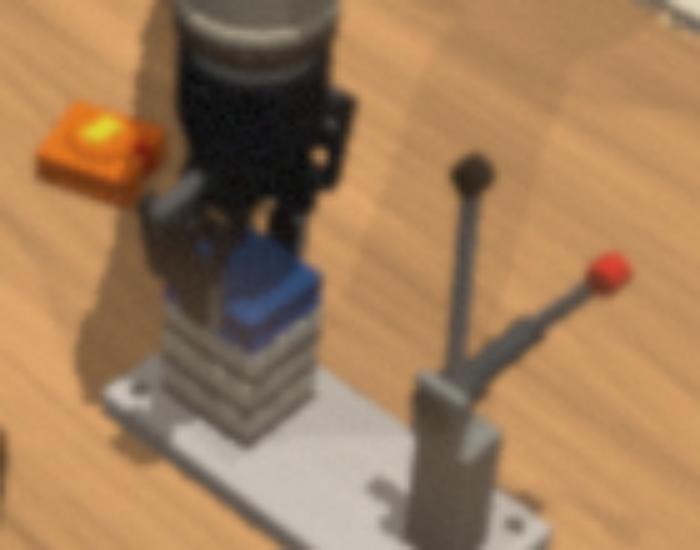

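```bash
python3 -m jog '[{"dx":0,"dy":0,"dz":0,"yaw":0,"claw":7.2},{"dx":0,"dy":0,"dz":0,"yaw":0,"claw":7.2},{"dx":0,"dy":0,"dz":0,"yaw":0,"claw":7.2},{"dx":-1.5,"dy":0,"dz":0,"yaw":0,"claw":7.2},{"dx":-4,"dy":0,"dz":0,"yaw":0,"claw":7.2},{"dx":-8,"dy":-1,"dz":0,"yaw":0,"claw":7.2},{"dx":-12,"dy":-4,"dz":-1,"yaw":0,"claw":6},{"dx":-16,"dy":-7,"dz":-2,"yaw":0,"claw":4},{"dx":-19,"dy":-9,"dz":-4,"yaw":0,"claw":2},{"dx":-22,"dy":-9,"dz":-6,"yaw":0,"claw":0}]'
python3 -m jog '[{"dx":0,"dy":0,"dz":0,"yaw":0,"claw":0},{"dx":0,"dy":0,"dz":0,"yaw":0,"claw":0},{"dx":0,"dy":0,"dz":0,"yaw":0,"claw":0},{"dx":0,"dy":0,"dz":0,"yaw":0,"claw":0},{"dx":0,"dy":0,"dz":0,"yaw":0,"claw":0},{"dx":0,"dy":0,"dz":0,"yaw":0,"claw":0},{"dx":0,"dy":0,"dz":0,"yaw":0,"claw":0},{"dx":0,"dy":0,"dz":0,"yaw":0,"claw":0},{"dx":0,"dy":0,"dz":0,"yaw":0,"claw":0},{"dx":0,"dy":0,"dz":0,"yaw":0,"claw":0}]'
python3 - <<'E'
from h import *
np.set_printoptions(precision=3,suppress=True)
c=cam('wrist');save(c,'w39.png');s=r.state();print(s['eef_pos']);Rt=rot(s['tool_rot']);print(np.degrees(np.arctan2(Rt[1,1],Rt[0,1])))
for ce,a,m in comps(mask(c,(100,80,20),(125,255,255)),500,20000):
    ct=max(cv2.findContours(m,cv2.RETR_EXTERNAL,cv2.CHAIN_APPROX_NONE)[0],key=cv2.contourArea)[:,0]
    print(ce,a,cv2.minAreaRect(np.array([onz(c,u,v,116)[:2] for u,v in ct],np.float32)))
c=cam('scene');cv2.imwrite('pics/s39.png',cv2.resize(c['frame'][150:260,310:450,::-1],None,fx=5,fy=5))
E
```

```text
time: 57.8
eef_pos: [505.5, -35.2, 306.5]
tool_rot: [0.707, -0.014, 0.707, 0.013]
wrist_force: [-0.4, -1.1, 0.4]
opening: 16.7
time: 58.8
eef_pos: [505.8, -31.7, 304.4]
tool_rot: [0.707, -0.015, 0.707, 0.015]
wrist_force: [-0.6, 0.4, -0.8]
opening: -0.2
[505.764 -31.762 304.43 ]
92.42902840392506
[378.808  79.053] 3859 ((559.7186279296875, 59.02711486816406), (56.39069747924805, 61.788536071777344), 2.461939811706543)
[607.385 306.555] 1420 ((872.5341186523438, -193.06259155273438), (45.77279281616211, 68.77824401855469), 52.711429595947266)
```

View pics/w39.png

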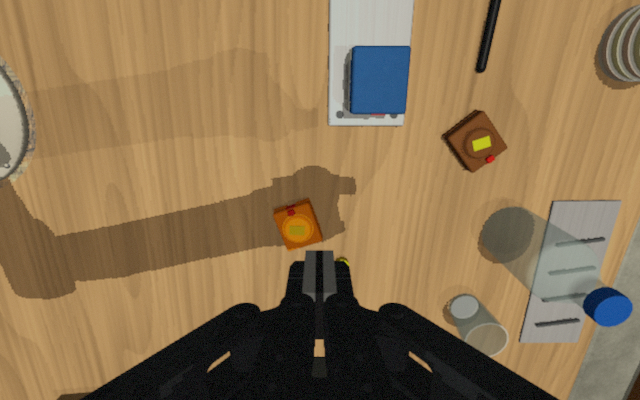

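View pics/s39.png

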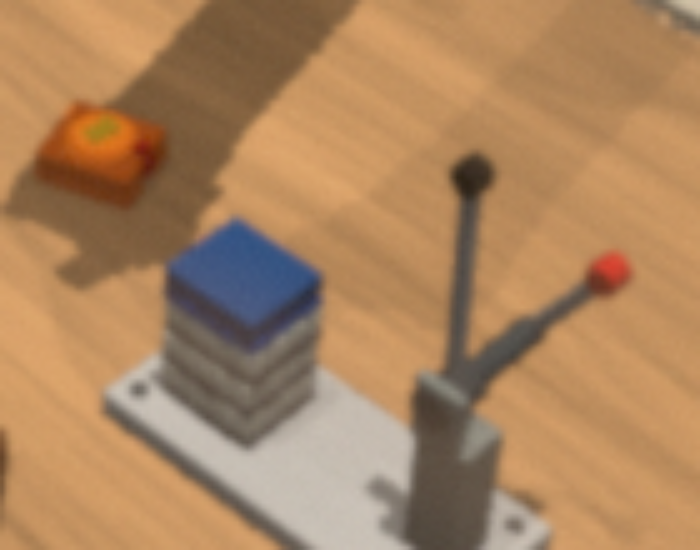

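```bash
python3 -m jog '[{"dx":0,"dy":3,"dz":0,"yaw":-4,"claw":0},{"dx":0,"dy":7,"dz":0,"yaw":-10,"claw":0},{"dx":0,"dy":11,"dz":0.1,"yaw":-16,"claw":0},{"dx":0,"dy":15,"dz":0.1,"yaw":-22,"claw":0},{"dx":0,"dy":19,"dz":0.2,"yaw":-29,"claw":0},{"dx":0,"dy":23,"dz":0.2,"yaw":-36,"claw":0},{"dx":0,"dy":27,"dz":0.3,"yaw":-43,"claw":0},{"dx":0,"dy":30,"dz":0.3,"yaw":-50,"claw":0},{"dx":0,"dy":32.2,"dz":0.35,"yaw":-57,"claw":0},{"dx":0,"dy":32.2,"dz":0.35,"yaw":-64,"claw":0}]'
python3 -m jog '[{"dx":0,"dy":0,"dz":0,"yaw":-7,"claw":0},{"dx":0,"dy":0,"dz":0,"yaw":-14,"claw":0},{"dx":0,"dy":0,"dz":0,"yaw":-20,"claw":0},{"dx":0,"dy":0,"dz":0,"yaw":-26,"claw":0},{"dx":0,"dy":0,"dz":0,"yaw":-26,"claw":0},{"dx":0,"dy":0,"dz":0,"yaw":-26,"claw":0},{"dx":0,"dy":0,"dz":0,"yaw":-26,"claw":0},{"dx":0,"dy":0,"dz":0,"yaw":-26,"claw":0},{"dx":0,"dy":0,"dz":0,"yaw":-26,"claw":0},{"dx":0,"dy":0,"dz":0,"yaw":-26,"claw":0}]'
python3 - <<'E'
from h import *
np.set_printoptions(precision=3,suppress=True)
c=cam('wrist');save(c,'w40.png');s=r.state();print(s['eef_pos'],s['joint_pos']);Rt=rot(s['tool_rot']);print(Rt)
d=np.array([495,290,172])-s['eef_pos'];print(Rt.T@d)
E
```

```text
time: 59.9
eef_pos: [494.0, 294.2, 304.8]
tool_rot: [0.59, -0.39, 0.589, 0.391]
wrist_force: [-0.7, -0.5, -0.4]
opening: -0.2
time: 60.9
eef_pos: [495.6, 290.1, 304.5]
tool_rot: [-0.489, 0.51, -0.489, -0.51]
wrist_force: [-0.2, 0.2, -0.2]
opening: 0.0
[495.601 290.124 304.497] [ 0.353  0.626 -1.374  1.629  0.622  1.408  0.522]
[[ 0.    -0.999 -0.042]
 [-0.    -0.042  0.999]
 [-1.    -0.    -0.   ]]
[132.497   0.643  -0.082]
```

View pics/w40.png

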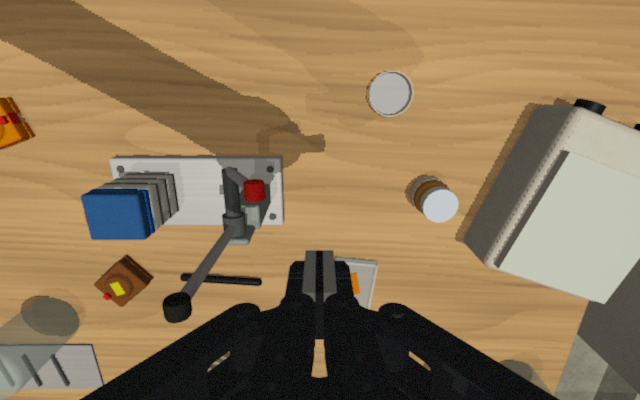

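```bash
python3 -m jog '[{"dx":2,"dy":0.05,"dz":0,"yaw":0,"claw":0},{"dx":5,"dy":0.05,"dz":0,"yaw":0,"claw":0},{"dx":8,"dy":0.05,"dz":0,"yaw":0,"claw":0},{"dx":11,"dy":0.05,"dz":0,"yaw":0,"claw":0},{"dx":13,"dy":0.05,"dz":0,"yaw":0,"claw":0},{"dx":13.2,"dy":0.05,"dz":0,"yaw":0,"claw":0},{"dx":13.2,"dy":0.05,"dz":-1,"yaw":0,"claw":0},{"dx":13.2,"dy":0.05,"dz":-2,"yaw":0,"claw":0},{"dx":13.2,"dy":0.05,"dz":-3,"yaw":0,"claw":0},{"dx":13.2,"dy":0.05,"dz":-4,"yaw":0,"claw":0}]'
python3 -m jog '[{"dx":0,"dy":0,"dz":-1,"yaw":0,"claw":0},{"dx":0,"dy":0,"dz":-2,"yaw":0,"claw":0},{"dx":0,"dy":0,"dz":-3,"yaw":0,"claw":0},{"dx":0,"dy":0,"dz":-4,"yaw":0,"claw":0},{"dx":0,"dy":0,"dz":-5,"yaw":0,"claw":0},{"dx":0,"dy":0,"dz":-5,"yaw":0,"claw":0},{"dx":0,"dy":0,"dz":-5,"yaw":0,"claw":0},{"dx":0,"dy":0,"dz":-5,"yaw":0,"claw":0},{"dx":0,"dy":0,"dz":-5,"yaw":0,"claw":0},{"dx":0,"dy":0,"dz":-5,"yaw":0,"claw":0}]'
python3 - <<'E'
from h import *
np.set_printoptions(precision=3,suppress=True)
c=cam('wrist');save(c,'w41.png');s=r.state();print(s['eef_pos'],s['wrist_force'])
c=cam('scene');cv2.imwrite('pics/s41.png',cv2.resize(c['frame'][130:270,300:470,::-1],None,fx=4,fy=4))
E
```

```text
time: 61.95
eef_pos: [497.4, 254.0, 175.4]
tool_rot: [0.492, -0.509, 0.486, 0.512]
wrist_force: [-3.8, 15.4, 13.8]
opening: 0.0
time: 62.95
eef_pos: [498.6, 200.0, 172.1]
tool_rot: [-0.489, 0.511, -0.49, -0.511]
wrist_force: [0.1, -0.1, -0.9]
opening: -0.1
[498.682 200.134 172.194] [ 0.53  -0.002 -0.241]
```

View pics/s41.png

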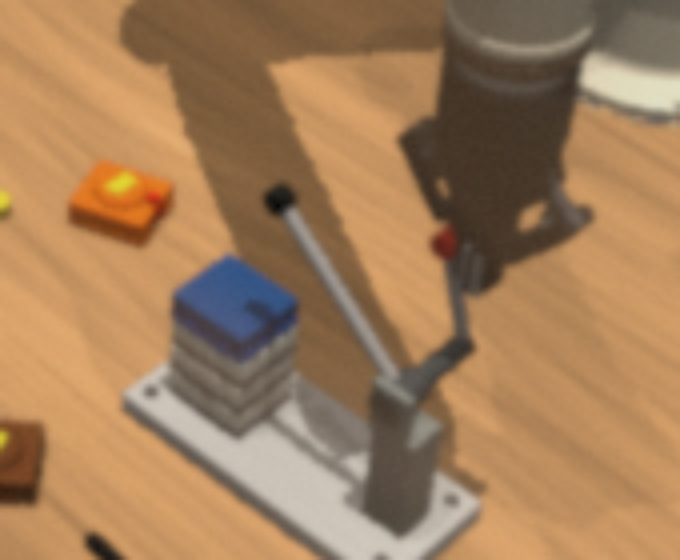

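```bash
python3 -m jog '[{"dx":0,"dy":0,"dz":-0.8,"yaw":0,"claw":0},{"dx":0,"dy":0,"dz":-1.6,"yaw":0,"claw":0},{"dx":0,"dy":0,"dz":-2.4,"yaw":0,"claw":0},{"dx":0,"dy":0,"dz":-3.2,"yaw":0,"claw":0},{"dx":0,"dy":0,"dz":-4,"yaw":0,"claw":0},{"dx":0,"dy":0,"dz":-4,"yaw":0,"claw":0},{"dx":-2,"dy":0,"dz":-3,"yaw":0,"claw":0},{"dx":-5,"dy":0,"dz":-3,"yaw":0,"claw":0},{"dx":-7,"dy":0,"dz":-3,"yaw":0,"claw":0},{"dx":-7,"dy":0,"dz":-3,"yaw":0,"claw":0}]'
python3 - <<'E'
from h import *
np.set_printoptions(precision=3,suppress=True)
c=cam('wrist');save(c,'w42.png');s=r.state();print(s['eef_pos'],s['wrist_force'])
S=cam('scene');cv2.imwrite('pics/s42.png',cv2.resize(S['frame'][130:270,300:470,::-1],None,fx=4,fy=4))
for k in comps(redmask(S),6): 
    if 380<k[0][0]<460 and k[0][1]>150:
        for w in comps(redmask(c),100): print(k[0],w[0],w[1],tri(c,w[0],S,k[0]))
E
```

```text
time: 64.05
eef_pos: [501.5, 170.7, 244.9]
tool_rot: [-0.49, 0.511, -0.488, -0.509]
wrist_force: [0.4, 0.1, 0.6]
opening: 0.1
[500.934 169.969 243.344] [ 0.801  0.14  -0.583]
[400.586 189.759] [ 71.43 120.78] 100 (array([446.979,  60.013, 157.355]), np.float64(113.67216427312357))
[400.586 189.759] [280.189 208.242] 599 (array([499.59 , 142.823, 180.809]), np.float64(1.2038055747953131))
```

View pics/s42.png

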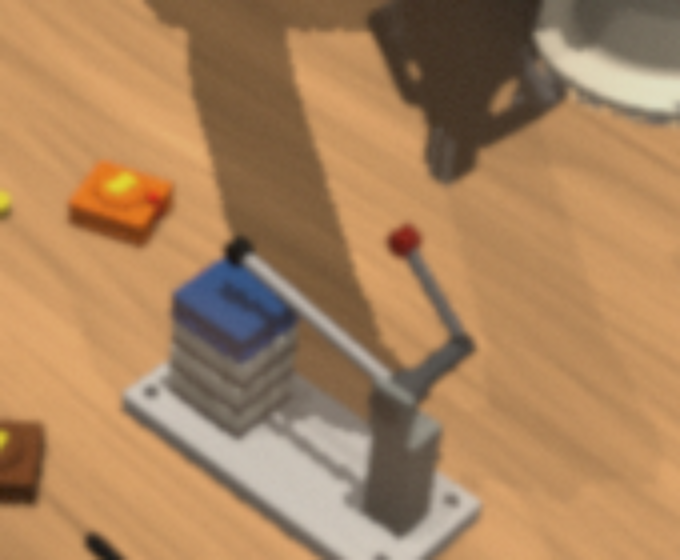

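View pics/w42.png

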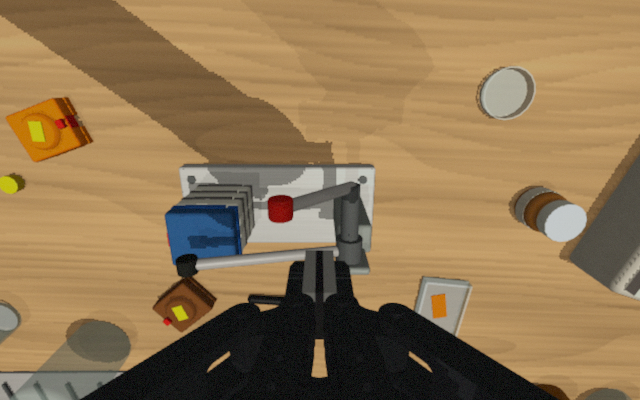

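```bash
python3 -m jog '[{"dx":0,"dy":0,"dz":-2,"yaw":0,"claw":0},{"dx":0,"dy":0,"dz":-3.6,"yaw":0,"claw":0},{"dx":1.5,"dy":0,"dz":-3.8,"yaw":0,"claw":0},{"dx":3,"dy":0,"dz":-3.8,"yaw":0,"claw":0},{"dx":4.5,"dy":0,"dz":-3.8,"yaw":0,"claw":0},{"dx":5.5,"dy":0,"dz":-3.9,"yaw":0,"claw":0},{"dx":6.5,"dy":0,"dz":-4,"yaw":0,"claw":0},{"dx":7.5,"dy":0,"dz":-4.2,"yaw":0,"claw":0},{"dx":8.3,"dy":0,"dz":-4.4,"yaw":0,"claw":0},{"dx":9,"dy":0,"dz":-4.6,"yaw":0,"claw":0}]'
python3 - <<'E'
from h import *
np.set_printoptions(precision=3,suppress=True)
S=cam('scene');cv2.imwrite('pics/s43.png',cv2.resize(S['frame'][130:270,300:470,::-1],None,fx=4,fy=4))
s=r.state();print(s['eef_pos'],s['wrist_force'])
E
```

```text
time: 65.15
eef_pos: [501.9, 115.1, 151.3]
tool_rot: [-0.485, 0.513, -0.496, -0.506]
wrist_force: [-4.9, -23.2, 15.6]
opening: -0.1
[501.923 114.478 150.3  ] [ -2.594 -21.284  11.6  ]
```

View pics/s43.png

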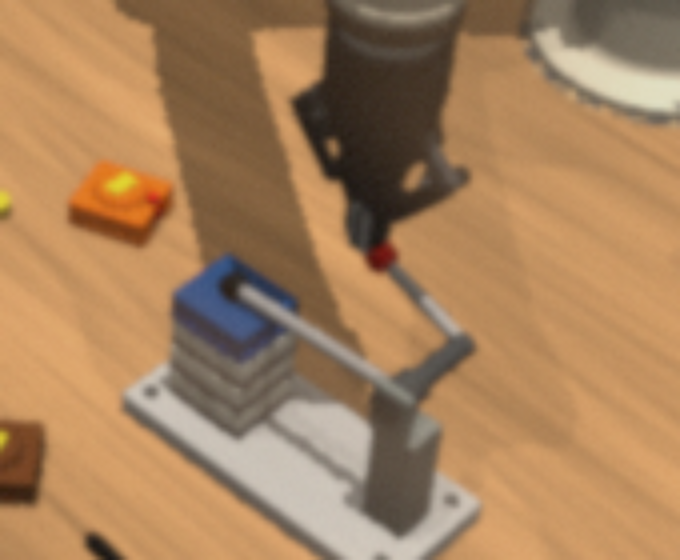

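```bash
python3 -m jog '[{"dx":-2,"dy":0,"dz":-0.3,"yaw":0,"claw":0},{"dx":-4,"dy":0,"dz":-0.3,"yaw":0,"claw":0},{"dx":-7,"dy":0,"dz":0,"yaw":0,"claw":0},{"dx":-8,"dy":0,"dz":1.5,"yaw":0,"claw":0},{"dx":-8,"dy":0,"dz":2.5,"yaw":0,"claw":0},{"dx":-8,"dy":0,"dz":2.5,"yaw":0,"claw":0},{"dx":-8,"dy":0,"dz":2.5,"yaw":0,"claw":0},{"dx":-8,"dy":0,"dz":2.5,"yaw":0,"claw":0},{"dx":-8,"dy":0,"dz":2.5,"yaw":0,"claw":0},{"dx":-8,"dy":0,"dz":2.5,"yaw":0,"claw":0}]'
python3 - <<'E'
from h import *
np.set_printoptions(precision=3,suppress=True)
c=cam('wrist');save(c,'w44.png');S=cam('scene');s=r.state();print(s['eef_pos'],s['wrist_force'])
for k in comps(redmask(S),6): 
    if 380<k[0][0]<460 and k[0][1]>150:
        for w in comps(redmask(c),300): print(k[0],w[0],w[1],tri(c,w[0],S,k[0]))
E
```

```text
time: 66.2
eef_pos: [501.0, 148.8, 232.0]
tool_rot: [0.489, -0.51, 0.49, 0.511]
wrist_force: [0.3, -0.3, -0.3]
opening: -0.0
[501.105 148.878 232.224] [-0.371  0.389 -0.22 ]
[395.  193.7] [290.928 205.213] 539 (array([500.205, 127.473, 156.944]), np.float64(0.9862537600400929))
```

View pics/w44.png

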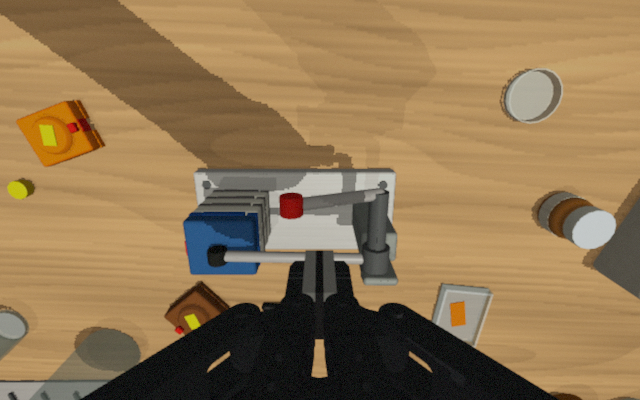

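```bash
python3 -m jog '[{"dx":1,"dy":0.05,"dz":-1.8,"yaw":0,"claw":0},{"dx":3,"dy":0.05,"dz":-1.8,"yaw":0,"claw":0},{"dx":4.5,"dy":0.05,"dz":-1.8,"yaw":0,"claw":0},{"dx":5.5,"dy":0.05,"dz":-1.8,"yaw":0,"claw":0},{"dx":6.3,"dy":0.05,"dz":-1.8,"yaw":0,"claw":0},{"dx":7,"dy":0.05,"dz":-1.9,"yaw":0,"claw":0},{"dx":7.7,"dy":0.05,"dz":-2,"yaw":0,"claw":0},{"dx":8.4,"dy":0.05,"dz":-2.1,"yaw":0,"claw":0},{"dx":9,"dy":0.05,"dz":-2.2,"yaw":0,"claw":0},{"dx":9.4,"dy":0.05,"dz":-2.3,"yaw":0,"claw":0}]'
python3 - <<'E'
from h import *
np.set_printoptions(precision=3,suppress=True)
S=cam('scene');cv2.imwrite('pics/s45.png',cv2.resize(S['frame'][130:270,300:470,::-1],None,fx=4,fy=4))
s=r.state();print(s['eef_pos'],s['wrist_force'])
E
```

```text
time: 67.3
eef_pos: [502.2, 124.4, 138.6]
tool_rot: [-0.489, 0.511, -0.49, -0.509]
wrist_force: [0.6, -4.6, 8.5]
opening: 0.2
[502.227 124.394 138.173] [ 1.187 -2.42   3.813]
```

View pics/s45.png

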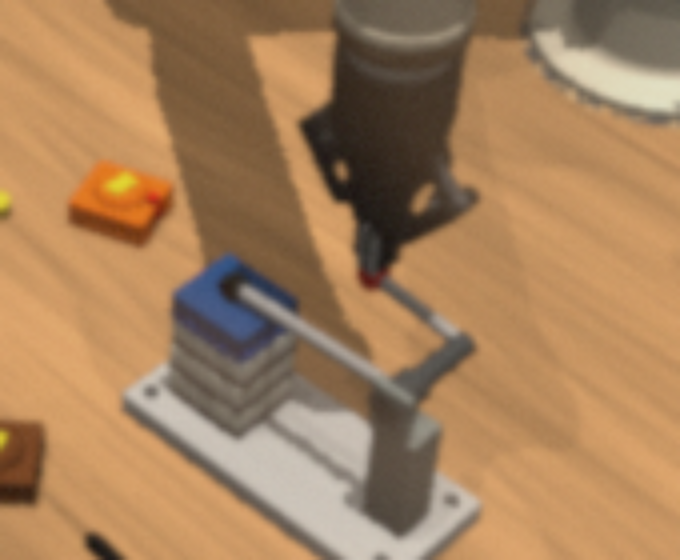

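```bash
python3 -m jog '[{"dx":0.2,"dy":0,"dz":0,"yaw":0,"claw":0},{"dx":0.4,"dy":0,"dz":0.05,"yaw":0,"claw":0},{"dx":0.6,"dy":0,"dz":0.05,"yaw":0,"claw":0},{"dx":0.7,"dy":0,"dz":0.1,"yaw":0,"claw":0},{"dx":0.8,"dy":0,"dz":0.1,"yaw":0,"claw":0},{"dx":0.9,"dy":0,"dz":0.1,"yaw":0,"claw":0},{"dx":1,"dy":0,"dz":0.1,"yaw":0,"claw":0},{"dx":1,"dy":0,"dz":0.1,"yaw":0,"claw":0},{"dx":1,"dy":0,"dz":0.1,"yaw":0,"claw":0},{"dx":1,"dy":0,"dz":0.1,"yaw":0,"claw":0}]'
```

```text
time: 68.35
eef_pos: [502.7, 125.4, 129.1]
tool_rot: [-0.489, 0.511, -0.49, -0.509]
wrist_force: [-1.0, -5.0, 7.1]
opening: -0.1
```

```bash
python3 -m jog '[{"dx":0.2,"dy":0,"dz":0,"yaw":0,"claw":0},{"dx":0.4,"dy":0,"dz":0,"yaw":0,"claw":0},{"dx":0.5,"dy":0,"dz":0,"yaw":0,"claw":0},{"dx":0.6,"dy":0,"dz":0,"yaw":0,"claw":0},{"dx":0.6,"dy":0,"dz":0,"yaw":0,"claw":0},{"dx":0.6,"dy":0,"dz":0,"yaw":0,"claw":0},{"dx":0.6,"dy":0,"dz":0,"yaw":0,"claw":0},{"dx":0.6,"dy":0,"dz":0,"yaw":0,"claw":0},{"dx":0.6,"dy":0,"dz":0,"yaw":0,"claw":0},{"dx":0.6,"dy":0,"dz":0,"yaw":0,"claw":0}]'
python3 - <<'E'
from h import *
np.set_printoptions(precision=3,suppress=True)
S=cam('scene');s=r.state();print(s['eef_pos'],s['wrist_force'])
for k in comps(redmask(S),4): 
    if 380<k[0][0]<460 and k[0][1]>150: print(k[0],k[1])
E
```

```text
time: 69.35
eef_pos: [503.0, 125.3, 127.4]
tool_rot: [-0.489, 0.513, -0.491, -0.507]
wrist_force: [-13.4, -13.9, 49.1]
opening: -0.1
[502.944 125.301 127.429] [-14.02  -14.946  49.328]
[390.8 202.6] 5
```

```bash
python3 -m jog '[{"dx":-1,"dy":0,"dz":0,"yaw":0,"claw":0},{"dx":-3,"dy":0,"dz":0,"yaw":0,"claw":0},{"dx":-6,"dy":0,"dz":0,"yaw":0,"claw":0},{"dx":-9,"dy":1,"dz":0,"yaw":0,"claw":0},{"dx":-12,"dy":3,"dz":1,"yaw":0,"claw":0},{"dx":-15,"dy":4,"dz":2,"yaw":0,"claw":0},{"dx":-15,"dy":4,"dz":2,"yaw":0,"claw":0},{"dx":-15,"dy":4,"dz":2,"yaw":0,"claw":0},{"dx":-15,"dy":4,"dz":2,"yaw":0,"claw":0},{"dx":-15,"dy":4,"dz":2,"yaw":0,"claw":0}]'
python3 - <<'E'
from h import *
np.set_printoptions(precision=3,suppress=True)
c=cam('wrist');save(c,'w46.png');S=cam('scene');s=r.state();print(s['eef_pos'],s['wrist_force'])
for k in comps(redmask(S),6): 
    if 380<k[0][0]<460 and k[0][1]>150:
        for w in comps(redmask(c),200): print(k[0],w[0],w[1],tri(c,w[0],S,k[0]))
cv2.imwrite('pics/s46.png',cv2.resize(S['frame'][130:270,300:470,::-1],None,fx=4,fy=4))
T=cam('top');cv2.imwrite('pics/t46.png',cv2.resize(T['frame'][80:280,150:470,::-1],None,fx=2.4,fy=2.4))
E
```

```text
time: 70.4
eef_pos: [460.6, 144.7, 271.3]
tool_rot: [0.489, -0.51, 0.49, 0.511]
wrist_force: [0.5, 0.2, -0.0]
opening: -0.3
[460.529 145.069 271.543] [-0.532 -0.208  0.028]
[392.05 200.2 ] [294.365 221.02 ] 293 (array([500.84 , 121.503, 129.848]), np.float64(0.11137337762794976))
```

View pics/w46.png

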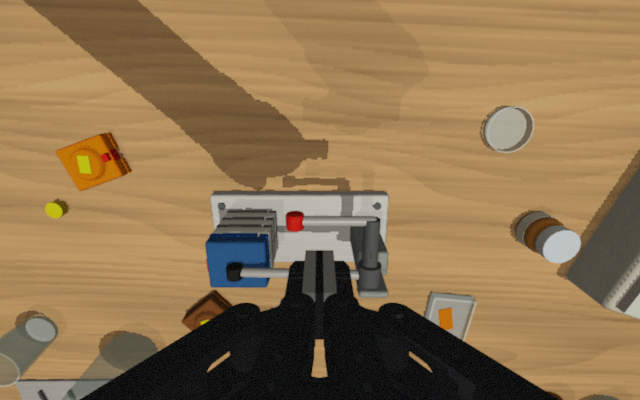

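View pics/s46.png

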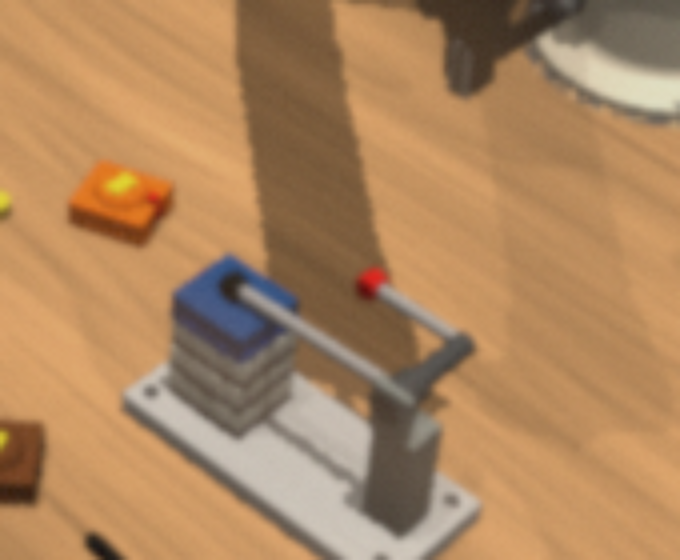

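View pics/t46.png

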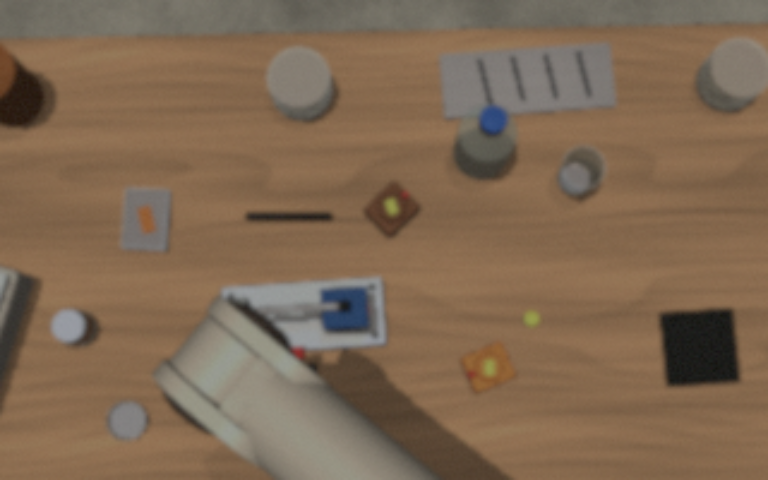

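Run:
```python
from h import *
S=cam('scene');W=cam('wrist')
a=np.radians(2.43);ex=np.array([np.cos(a),np.sin(a)]);ey=np.array([-np.sin(a),np.cos(a)]);s0=np.array([562.3,60.2])
for c,(u0,v0,w,h),n in ((S,(330,180,60,70),'so.png'),(W,(190,180,100,120),'wo.png')):
    k=8 if c is S else 5
    im=cv2.resize(c['frame'][v0:v0+h,u0:u0+w,::-1],None,fx=k,fy=k,interpolation=cv2.INTER_CUBIC)
    for z in (116,92,20):
        P=[proj(c,(*(s0+ex*i*28+ey*j*32),z)) for i,j in((1,1),(1,-1),(-1,-1),(-1,1))]
        cv2.polylines(im,[np.int32([((p[0]-u0+.5)*k,(p[1]-v0+.5)*k) for p in P])],True,(0,255,0),1)
    cv2.imwrite('pics/'+n,im)
a=cv2.imread('pics/so.png');b=cv2.imread('pics/wo.png')
H=max(a.shape[0],b.shape[0]);f=lambda i:cv2.copyMakeBorder(i,0,H-i.shape[0],0,0,0)
o=np.hstack([f(a),f(b)]);cv2.imwrite('pics/ov.png',cv2.resize(o,None,fx=.8,fy=.8))
```

```text
(no output)
```

View pics/ov.png

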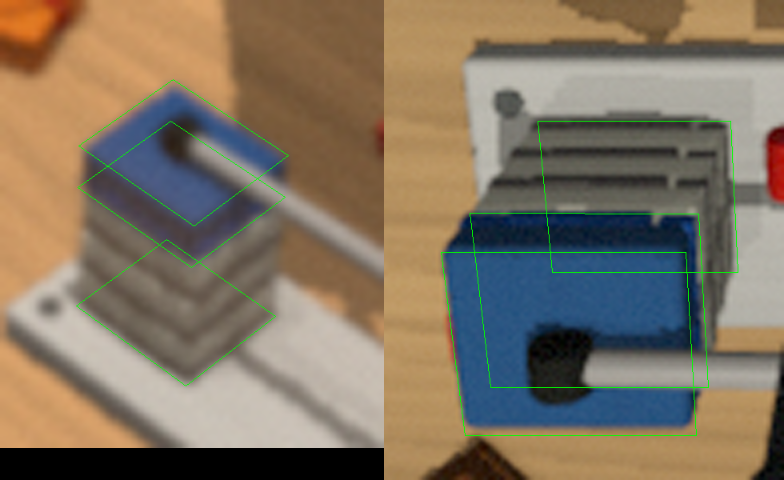

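```bash
python3 -c "
from workcell import hand_in
print(hand_in())"
```

```text
the job is handed in; nothing more can be done
None
```

I raised the lever, set the cover on the mat, stacked the three white trays keyed on the seat, put the cover on top and lowered the lever. The job was handed in at about 71 s.

**Lever:** Two gripped pulls slipped, because the fingertips stood about 20 mm farther back than the tool frame suggested. I finished raising and lowering it by pushing with the closed fingers. The knob then measured (495, 235, 195) raised and (501, 121.5, 130) lowered, which fit the two stops. On the final press the wrist force reached about 49 N against the stop, and I did not see any harm from it.

**Stack:** Each tray and the cover went down to its expected height with under about 2 N. The outline drawn from the calibration matched the cover in both views to 1–2 mm, with yaw matching the carrier at about 2.4°.

**Arm and surroundings:** In the pictures the roller rests on the cover. I did not measure its contact force directly. The last pictures showed the bystanders and the orange and brown look-alikes where they started, and the gripper was clear of everything.

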